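# File the terrazzo samples in the sloping tote

## Robot

A 6-joint arm with a two-finger parallel gripper is mounted at the origin on the work surface. World frame = base frame: x ahead of the robot, y to its left, z up, the work surface at z = 0. Lengths are in m, angles in rad, forces in N, time in s.
With the tool pointing down it reaches from about 0.35 to 0.775 m from the base axis. Payload 7.3 kg.
Tool frame: the origin (TCP) lies at the very end of the fingers, on their centre line; the grasp point (between the pads) lies 19 mm behind it; z points along the fingers, y is the direction in which the jaws open and shut (so a half turn about z gives the same grasp; the last joint's range is limited). The gripper opens to 92 mm and grips with 3 to 60 N. Pads are 19 mm wide; open, the fingers measure 130 mm over their backs; the gripper's body (75 mm by 190 mm) begins 47 mm behind the grasp point.
Start: joints at [-1.26, 0.342, 1.524, -0, 1.275, -0.146], TCP at [0.232, -0.471, 0.227] pointing down, gripper open.
Joint ranges: [-2.53, 2.53], [-0.77, 2.02], [0.04, 2.7], [-1, 4.14], [0.28, 2.66], [-3.11, 3.11]. Speed limits (rad/s): [2.57, 2.57, 3.14, 3.14, 3.14, 3.14].

## Interface

Orientations are given as a unit quaternion [w, x, y, z].
In Python, from plant import observe, camera, camera_model, sign_off gives the robot as it stands.
- The arm moves only by the shell command python3 -m inch 'ROWS' [FORCE]. ROWS is JSON, one flat list of numbers, 5 for each row, row after row: the closure in counts, from 0 (fully open) to 255 (shut), then the shift along the tool's x, y, z in mm, then the turn about the tool's z in degrees. In form: [claw, x, y, z, roll, claw, x, y, z, roll, ...]. A call has 1 to 8 rows; each row shifts and turns the pose as measured when the row begins, along the tool's axes as they then stand; what a row does not reach is not made up. A row lasts 1/8 s, in which the tool goes at most 62.5 mm and 10.7 degrees, less where a joint would pass 70% of its speed; a pose out of reach is approached as far as the arm can. A call with a gripper value outside its range is refused whole. The fingers move at their own pace and stop on an object; FORCE is the grip in N (left out, the last holds). Time passes only in rows, so rows that do not move let the fingers close. It gives the time, the measured TCP pose, the force and the opening at its end, in the units of the state.
- observe(): the state, without advancing time (a new reading comes with each control period).
- camera(name): name is "scene" or "top" or "wrist"; returns the picture (400x640x3 uint8, blue, green, red); there is no depth.
- camera_model(name): a dict with "mtx" (3x3 intrinsics, pixels), "k1" (the pictures are not rectified: a ray, as slopes to the right and down, at radius r is drawn at 1 + k1 r^2 times it, then the intrinsics apply), "R" (3x3) and "t" (3): a world point X has camera coordinates R X + t. Camera axes: x right, y down, z forward; pixel columns grow to the right and rows downward; lengths in m; the calibration is good to about 2 mm. A picture is of the moment at which its call begins: read the wrist's pose just before it. camera_model takes no time and is no camera call; for the wrist camera it gives the pose at the moment of the call.
- sign_off(): hands the job in, once; it reports no verdict.
The state is a dict: "clock": time; "joint_pos": joint angles; "qd": joint speeds; "joint_efforts": joint torques, N m; "eef_pos": TCP position; "tool_rot": TCP orientation; "ft_force": force on the tool from outside, world axes, zero at the start; "ft_torque": the same for the moment, N m; "opening": opening from 0.0 (shut) to 1.0 (fully open).
Only numpy, scipy, OpenCV 4.12 (cv2) and the standard library are available. Lean on these libraries where they do the work, as an engineer would, in place of code of your own. Each camera call takes 0.05 s, during which the arm holds its last target.

## Task

File the three cast terrazzo samples in the divided tote, each in the compartment that fits its length and standing flat on the floor of it: the short block has been put in the long compartment by mistake, so move it to the short one, then put the long bar and the arch block from the table into theirs. The samples chip easily, so set them down rather than drop them, and leave the jars, tubs and tools on the table where they are.

Things in the scene. Friction and masses are not known exactly. Their poses are not given: they have to be found in the camera images.
- long_c (a point): Centre (half-way up, 30 mm above its underside) of the long bar: a plain straight block of pale terrazzo, 150 mm long, 44 mm wide, 60 mm high, about 0.55 kg, standing on the table. x along its length, y across its 44 mm width, z up out of its top. Either way round is the same. Friction and weight vary a little.
- arch_c (a point): Centre (30 mm above its underside) of the arch block: pale terrazzo, 110 mm long, 44 mm wide, 60 mm high, with an opening 50 mm long and 26 mm high through its lower middle (the top 34 mm is solid), about 0.38 kg, standing on the table. x along its length, y across its 44 mm width, z up out of its top. Either way round is the same.
- short_c (a point): Centre (30 mm above its underside) of the short block: a plain block of pale terrazzo, 70 mm long, 44 mm wide, 60 mm high, about 0.26 kg. It stands at the start in the long compartment of the tote, tilted with it, somewhere along its length and against its low wall. x along its length, y across its 44 mm width, z up out of its top. Either way round is the same.
- tote: Grey divided tote (252 x 148 mm, inner walls and rim 4 mm thick, 28 mm high), fixed on a stand so that it slopes 27 degrees down towards the robot. Origin: middle of its inner floor. x along its rows (to the robot's left), y down the slope, z square out of its floor, leaning back to the robot. Compartments are 10 mm longer and wider than their samples: held level, a sample does not go in.
- stand: Plywood stand of the tote, 262 x 150 mm, fixed. Origin: under its middle, on the table; x along the rows, y to the low side, z up; the tote's origin is 62 mm above it. Low row of the tote (y = +43 mm): short compartment at -x, long at +x. High row (y = -43 mm): middle compartment at -x, one with a cork sanding block 24 mm high at +x. Between the rows is a 24 mm channel with sticks.
- short_place (a point): Centre of the floor of the short compartment (80 mm along x, 54 mm along y, 28 mm deep), for the short block. A sample in it stands 32 mm above the walls; fingers fit beside it only above the walls; let go, it may slide a few mm to the low wall. Axes as the tote's: x along the row, y down the slope, z square out of the floor.
- long_place (a point): Centre of the floor of the long compartment (160 x 54 mm, 28 mm deep), for the long bar; the short block stands in it at the start. Axes as the tote's: x along the row, y down the slope, z square out of the floor.
- arch_place (a point): Centre of the floor of the middle compartment (120 x 54 mm, 28 mm deep), for the arch block. Axes as the tote's: x along the row, y down the slope, z square out of the floor.
- pigment_jar: Terracotta-coloured jar with a black cap, 52 mm across, 70 mm high, standing between the two samples on the table; leave alone. Origin: centre of its underside.
- glue_bottle: White bottle, 40 mm across, 85 mm high, behind the samples; leave alone. Origin: centre of its underside.
- tub_stack: Stack of white plastic tubs, 101 mm across, 136 mm high, behind the samples and to the right of the tote; leave alone. Origin: centre of its underside.
- tool_crock: White crock, 80 mm across, 100 mm high, with handles standing out to 150 mm, behind the tote; leave alone. Origin: centre of its underside.
- brush: Brush lying flat between the robot and the samples; leave alone. Origin: middle of its underside.
There are look-alikes about, which are no part of the job. What is shaped like the part that bears arch_c but blue or yellow is not meant.

How it is judged:
At the end, for the whole second after the job is handed in: Each sample stands in its own compartment: its centre within 9 mm of the compartment's centre along and across it and 26 to 34 mm above its floor, its upright axis within 0.08 rad of the tote's, at rest (under 0.02 m/s) (x of long_c in the frame of long_place between -0.009 and 0.009 m and y of long_c in the frame of long_place between -0.009 and 0.009 m and z of long_c in the frame of long_place between 0.026 and 0.034 m and angle between the z axis of each of long_bar, arch_block, short_block and the z axis of tote, either way round below 0.08 rad and linear speed of each of long_bar, arch_block, short_block below 0.02 m/s and x of arch_c in the frame of arch_place between -0.009 and 0.009 m and y of arch_c in the frame of arch_place between -0.009 and 0.009 m and z of arch_c in the frame of arch_place between 0.026 and 0.034 m and x of short_c in the frame of short_place between -0.009 and 0.009 m and y of short_c in the frame of short_place between -0.009 and 0.009 m and z of short_c in the frame of short_place between 0.026 and 0.034 m); the robot touches nothing.
It fails at once if the long bar is dropped (falls freely, touching nothing, faster than 0.6 m/s: a fall of about 2 cm) (contact force between long_bar and anything else below 0.02 N and linear speed of long_bar above 0.6 m/s).
It fails at once if the arch block is dropped (falls freely, touching nothing, faster than 0.6 m/s: a fall of about 2 cm) (contact force between arch_block and anything else below 0.02 N and linear speed of arch_block above 0.6 m/s).
It fails at once if the short block is dropped (falls freely, touching nothing, faster than 0.6 m/s: a fall of about 2 cm) (contact force between short_block and anything else below 0.02 N and linear speed of short_block above 0.6 m/s).
It fails at once if the pigment jar, glue bottle or brush is moved by more than 3 cm (distance of any of pigment_jar, glue_bottle, brush from where it was at the start of the episode above 0.03 m).
It fails at once if the stack of tubs or the tool crock is moved by more than 3 cm (distance of any of tub_stack, tool_crock from where it was at the start of the episode above 0.03 m).
It also fails if it takes over 69 s, if anything falls off the work surface, if the arm or the gripper's body presses on something with over 40 N, if the wrist force passes 120 N, or if a joint passes its speed limit or range.

## Working session

There is one attempt and no reset: what is moved stays moved. The work goes in short steps, Python scripts to look and compute and a shell command to move; the robot and the scene stay as the last step left them, time stands still between calls to the robot, and variables do not carry over. Pictures are saved under pics/ and viewed, and the job is handed in when it is done.

```bash
ls; mkdir -p pics
python3 - <<'E'
from plant import *
import cv2
s=observe();print(s)
for n in ["scene","top","wrist"]:
    m=camera_model(n);print(n,m)
    cv2.imwrite(f"pics/{n}0.png",camera(n))
E
```

```text
pics
{'clock': 0.0, 'joint_pos': array([-1.25999550e+00,  3.42677175e-01,  1.52502623e+00,  2.35937647e-06,
        1.27535316e+00, -1.46021904e-01]), 'qd': array([ 0.00016595, -0.0003472 , -0.00109984,  0.00012452, -0.00014421,
        0.00011129]), 'joint_efforts': array([ 1.88195205e-03, -4.31233013e+01, -2.44226950e+01,  7.18786893e-02,
        5.58695721e-02, -1.16204092e-04]), 'eef_pos': array([ 0.23146431, -0.47077803,  0.22606537]), 'tool_rot': array([-7.29566340e-04,  9.74027156e-01,  2.26430041e-01, -5.91127899e-05]), 'ft_force': array([0.23875368, 0.16551859, 1.1953058 ]), 'ft_torque': array([0.01061202, 0.04753623, 0.01953197]), 'opening': 1.0039304103267737}
scene {'mtx': array([[380.82387811,   0.        , 324.36408356],
       [  0.        , 380.82387811, 201.53332791],
       [  0.        ,   0.        ,   1.        ]]), 'k1': -0.05763121688489495, 'R': array([[ 0.35393224,  0.93526829, -0.00227704],
       [ 0.61521742, -0.23464822, -0.75262723],
       [-0.70444269,  0.26497817, -0.65844292]]), 't': array([-0.11547933, -0.29538862,  1.40694656])}
top {'mtx': array([[383.35197681,   0.        , 315.08042638],
       [  0.        , 383.35197681, 200.10904308],
       [  0.        ,   0.        ,   1.        ]]), 'k1': -0.04791825292564859, 'R': array([[-0.01500441, -0.99969464, -0.01963388],
       [-0.99418012,  0.01701092, -0.10637912],
       [ 0.10668063,  0.01792345, -0.99413178]]), 't': array([-0.05540591,  0.56504258,  1.06438644])}
wrist {'mtx': array([[358.85962454,   0.        , 321.92347819],
       [  0.        , 358.85962454, 194.26499573],
       [  0.        ,   0.        ,   1.        ]]), 'k1': 0.018732322737170768, 'R': array([[ 0.44091588, -0.8975464 , -0.00191164],
       [-0.86968667, -0.42775452,  0.2463152 ],
       [-0.22189703, -0.10694175, -0.96918789]]), 't': array([-0.52533546, -0.03071394,  0.39025986])}
```

View pics/scene0.png

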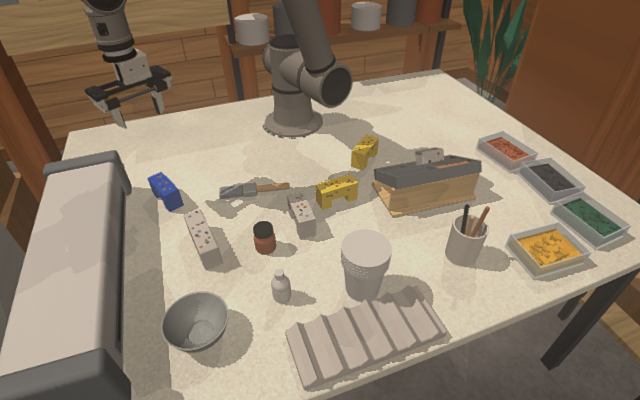

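View pics/top0.png

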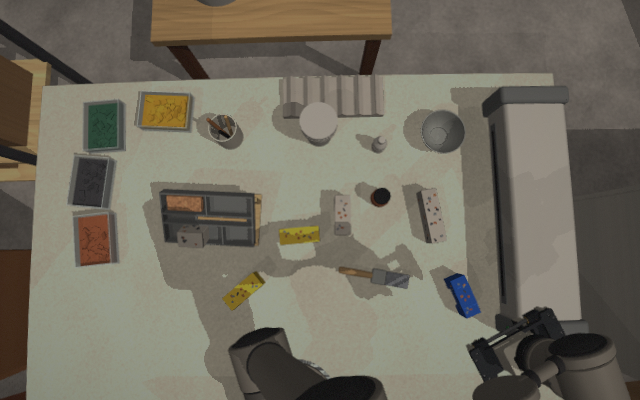

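View pics/wrist0.png

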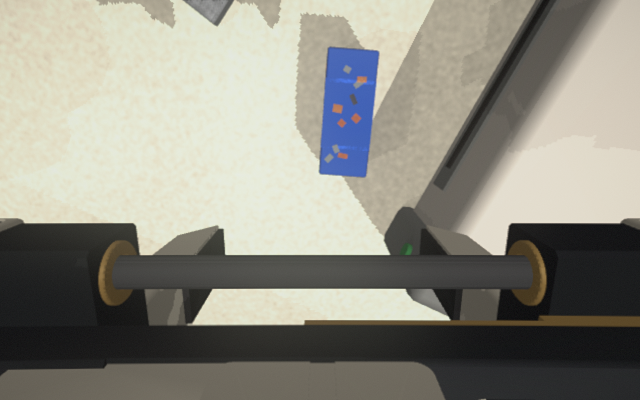

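```bash
cat > h.py <<'E'
import numpy as np, cv2
from scipy.spatial.transform import Rotation as Ro
from plant import *
def px(m,X):
    X=np.atleast_2d(X); c=X@m["R"].T+m["t"]; s=c[:,:2]/c[:,2:]
    r2=(s**2).sum(1,keepdims=True); s=s*(1+m["k1"]*r2)
    return s*m["mtx"][0,0]+m["mtx"][:2,2]
def ray(m,p):
    d=(np.array(p,float)-m["mtx"][:2,2])/m["mtx"][0,0]; s=d.copy()
    for _ in range(20): s=d/(1+m["k1"]*(s@s))
    v=m["R"].T@np.array([s[0],s[1],1]); o=-m["R"].T@m["t"]
    return o,v
def onz(m,p,z):
    o,v=ray(m,p); return o+v*(z-o[2])/v[2]
def tool():
    s=observe(); w=s["tool_rot"]; return s, Ro.from_quat(w[[1,2,3,0]]).as_matrix()
def toolmove(p,):
    s,R=tool(); return R.T@(np.array(p)-s["eef_pos"])*1000
def crop(im,x0,y0,x1,y1,k,f):
    cv2.imwrite(f,cv2.resize(im[y0:y1,x0:x1],None,fx=k,fy=k,interpolation=cv2.INTER_CUBIC))
E
python3 - <<'E'
from h import *
a=cv2.imread("pics/top0.png"); b=cv2.imread("pics/scene0.png")
crop(a,145,170,275,260,6,"pics/c1.png")
crop(a,325,175,455,260,6,"pics/c2.png")
crop(b,365,135,495,225,6,"pics/c3.png")
crop(b,175,180,345,280,4.6,"pics/c4.png")
E
```

```text
(no output)
```

View pics/c1.png

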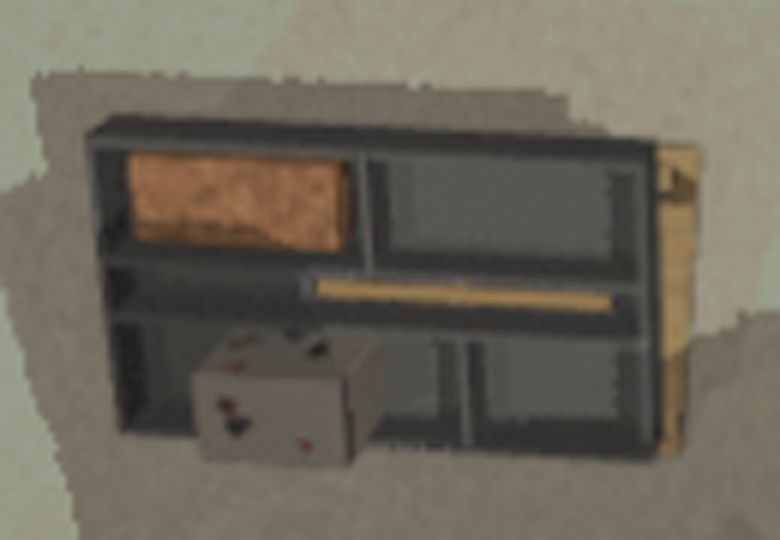

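View pics/c2.png

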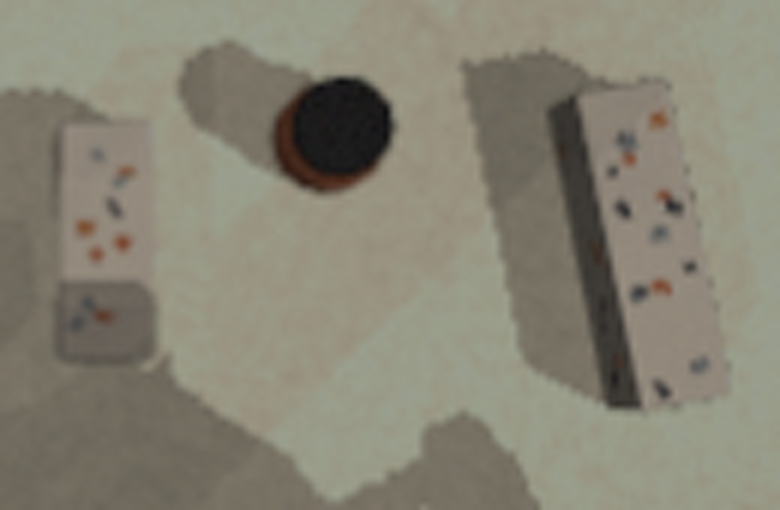

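View pics/c3.png

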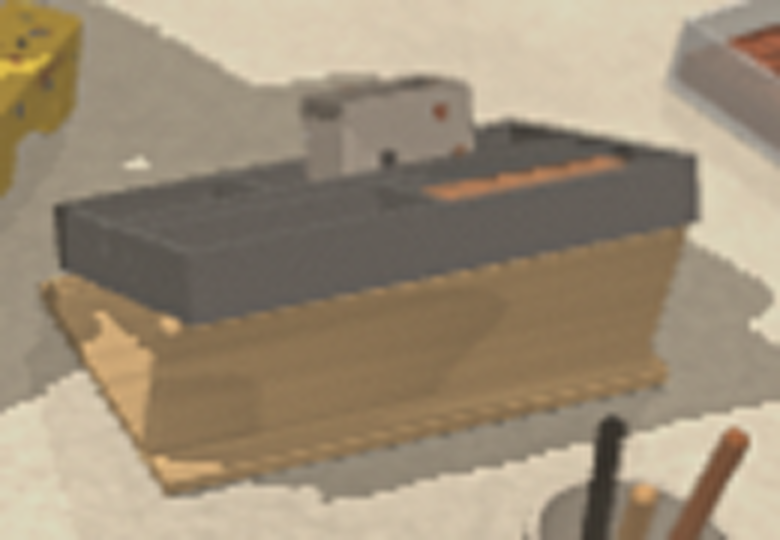

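View pics/c4.png

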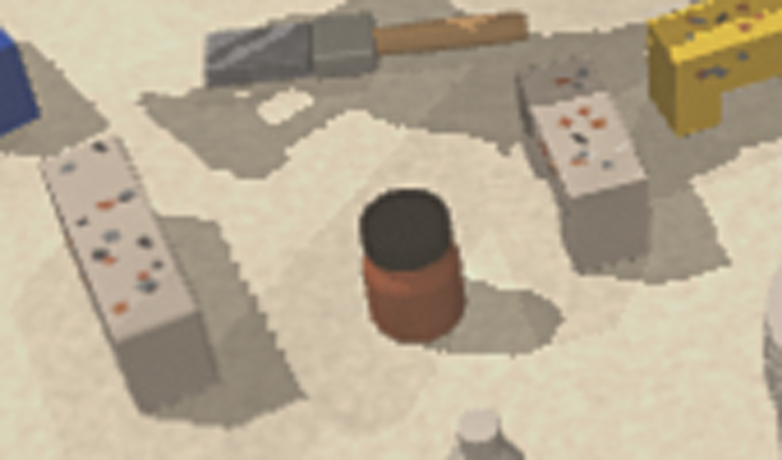

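```bash
cat >> h.py <<'E'
def toteT(x,y,yaw):
    # yaw: deviation; tote x -> world +y
    c=np.cos(yaw);s=np.sin(yaw); Z=np.array([[c,-s,0],[s,c,0],[0,0,1]])
    a=np.radians(27)
    X=np.array([0,1,0.]);Y=np.array([-np.cos(a),0,-np.sin(a)]);N=np.cross(X,Y)
    return Z@np.c_[X,Y,N], np.array([x,y,0.062])
def blk(p,q):
    pass
E
python3 - <<'E'
from h import *
from scipy.optimize import least_squares
m=camera_model("top"); ms=camera_model("scene")
print("cam",-m["R"].T@m["t"])
c1=lambda x,y:(145+x/6,170+y/6)
c3=lambda x,y:(365+x/6,135+y/6)
P=[((-126,74,28),m,c1(655,460)),((126,74,28),m,c1(120,434)),((126,-74,28),m,c1(90,148)),((-126,-74,28),m,c1(655,158)),
 ((-126,-74,28),ms,c3(187,252)),((126,-74,28),ms,c3(697,155)),((-126,74,28),ms,c3(58,203))]
def f(v):
    R,t=toteT(*v); return np.concatenate([px(mm,R@(np.array(q)/1000)+t)[0]-u for q,mm,u in P])
r=least_squares(f,[.5,.2,0]);print("tote",r.x,"\n",r.fun.reshape(-1,2).round(1))
R,t=toteT(*r.x)
c2=lambda x,y:(325+x/6,175+y/6)
c4=lambda x,y:(175+x/4.6,180+y/4.6)
def fit(L,obs,x0):
    def g(v):
        c,s=np.cos(v[2]),np.sin(v[2]); o=[]
        for (a,b,z),mm,u in obs:
            o.append(px(mm,[v[0]+c*a*L/2-s*b*.022,v[1]+s*a*L/2+c*b*.022,z])[0]-u)
        return np.concatenate(o)
    r=least_squares(g,x0);print(r.x,np.degrees(r.x[2]),"\n",r.fun.reshape(-1,2).round(1))
# corners: a=+1 far(+x), b=+1 left(+y)
print("long");fit(.15,[((1,1,.06),m,c2(577,92)),((1,-1,.06),m,c2(668,82)),((-1,-1,.06),m,c2(730,398)),((-1,1,.06),m,c2(640,408)),
 ((1,-1,.06),ms,c4(115,342)),((1,1,.06),ms,c4(200,308)),((-1,1,.06),ms,c4(112,135)),((-1,-1,.06),ms,c4(45,160)),((1,-1,0),ms,c4(143,412))],[.5,-.3,0])
print("arch");fit(.11,[((1,1,.06),m,c2(62,122)),((1,-1,.06),m,c2(150,120)),((-1,-1,.06),m,c2(155,360)),((-1,1,.06),m,c2(55,362)),
 ((1,-1,.06),ms,c4(568,197)),((1,1,.06),ms,c4(648,180)),((-1,-1,.06),ms,c4(518,78)),((1,-1,0),ms,c4(578,270))],[.5,0,0])
# short: top corners in tote frame z=60
S=[((1,-1),m,c1(235,330)),((-1,-1),m,c1(382,340)),((1,1),m,c1(197,372)),((-1,1),m,c1(347,378))]
def g(v):
    return np.concatenate([px(mm,R@np.array([v[0]+a*.035,v[1]+b*.022,.06])+t)[0]-u for (a,b),mm,u in S])
r=least_squares(g,[.04,.04]);print("short tote frame",r.x,r.fun.round(1))
print("jar",onz(m,c2(343,127),.07),"bottle",onz(m,(381,143),.085),"tubs",onz(m,(318,122),.136),"crock",onz(m,(222,127),.1))
print("yellow",onz(m,(299,235),.06),onz(m,(243,290),.06),"brush",onz(m,(375,275),.01))
E
```

```text
cam [ 0.44737335 -0.08407837  1.11716129]
tote [ 0.52098575  0.22786975 -0.05661954] 
 [[-0.3 -0.2]
 [-0.2  0. ]
 [-1.5 -1.9]
 [-1.9  0.1]
 [-1.1  0.4]
 [-1.  -0.6]
 [-2.3  0.5]]
long
[ 0.51341146 -0.38928604  0.15775709] 9.038815602199527 
 [[-1.5 -0.3]
 [-1.2 -1.4]
 [-0.5 -0.6]
 [-1.1  0.5]
 [-0.8 -0.6]
 [-0.3 -0.5]
 [ 0.4 -1.3]
 [-2.3 -0.8]
 [-1.2  1.1]]
arch
[ 0.51981663 -0.13839237 -0.01252301] -0.7175153551794964 
 [[-1.6 -0.7]
 [-0.4 -0.4]
 [-0.7 -0.6]
 [-0.1 -0.9]
 [-0.1 -0.3]
 [-0.3 -0.9]
 [-1.6 -2. ]
 [-1.2  0.9]]
short tote frame [0.02818801 0.01373809] [-4.5 -3.8 -2.9 -4.4  3.4  4.2  4.1  4.3]
jar [ 0.56747675 -0.24954325  0.07      ] bottle [ 0.71294517 -0.24910766  0.085     ] tubs [ 0.75964899 -0.07719642  0.136     ] crock [0.76315628 0.18730267 0.1       ]
yellow [ 0.46506056 -0.01933426  0.06      ] [0.3176272  0.13529501 0.06      ] brush [ 0.34897307 -0.23140861  0.01      ]
```

```bash
cat >> h.py <<'E'
TOTE=(0.5210,0.2279,-0.0566)
E
python3 - <<'E'
from h import *
from scipy.optimize import least_squares
m=camera_model("top"); ms=camera_model("scene")
c1=lambda x,y:(145+x/6-.4,170+y/6-.4)
c3=lambda x,y:(365+x/6-.4,135+y/6-.4)
P=[((-126,74,28),m,c1(657,460)),((126,74,28),m,c1(120,434)),((126,-74,28),m,c1(90,144)),((-126,-74,28),m,c1(655,144)),((4+8-12+0,0,0),m,None),
 ((-126,-74,28),ms,c3(187,252)),((126,-74,28),ms,c3(697,155)),((-126,74,28),ms,c3(58,203))]
P=[p for p in P if p[2] is not None]
def f(v):
    R,t=toteT(*v[:3]); return np.concatenate([px(mm,R@(np.array(q)/1000)+t)[0]-u for q,mm,u in P])
r=least_squares(f,[.5,.2,0]);print("tote",r.x,r.fun.reshape(-1,2).round(1).tolist())
R,t=toteT(*r.x)
S=[((1,-1),m,c1(197,372)),((-1,-1),m,c1(347,378)),((1,1),m,c1(200,458)),((-1,1),m,c1(350,466))]
def g(v):
    return np.concatenate([px(mm,R@np.array([v[0]+a*.035,v[1]+b*.022,.06])+t)[0]-u for (a,b),mm,u in S])
r=least_squares(g,[.04,.04]);print("short tote frame",r.x,r.fun.round(1))
# overlay
im=cv2.imread("pics/top0.png"); big=cv2.resize(im[170:260,145:275],None,fx=6,fy=6)
def line(a,b):
    p=(px(m,np.array([R@np.array(q)+t for q in (a,b)]))-[145,170]+.5)*6
    cv2.line(big,*[tuple(int(x) for x in q) for q in p],(0,255,255),1)
def rect(x0,x1,y0,y1,z):
    c=[(x0,y0,z),(x1,y0,z),(x1,y1,z),(x0,y1,z)]
    for i in range(4): line(c[i],c[(i+1)%4])
rect(-.126,.126,-.074,.074,.028)
x,y=r.x; rect(x-.035,x+.035,y-.022,y+.022,.06)
cv2.imwrite("pics/o1.png",big)
E
```

```text
tote [ 0.52250731  0.22780803 -0.05318275] [[-0.1, -0.5], [0.3, 0.1], [-1.1, -1.3], [-1.6, 2.0], [-0.3, 1.3], [-0.3, 0.0], [-1.7, 1.3]]
short tote frame [0.04013997 0.04581858] [-0.9 -0.1 -0.1 -0.1  0.3  0.2  0.7 -0. ]
```

View pics/o1.png

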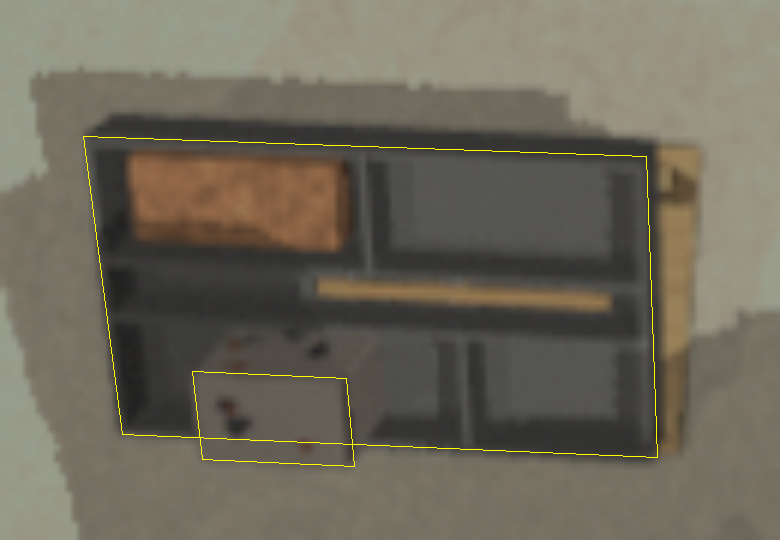

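```bash
sed -i 's/^TOTE=.*/TOTE=(0.5225,0.2278,-0.0532)/' h.py
cat >> h.py <<'E'
Rt,tt=toteT(*TOTE)
def W(x,y,z): return Rt@(np.array([x,y,z])/1000)+tt   # tote mm -> world
def T(p): return Rt.T@(np.array(p)-tt)*1000
def plan(p,ydir=None):
    s,R=tool()
    roll=0
    if ydir is not None:
        v=R.T@np.array(ydir); a=np.degrees(np.arctan2(-v[0],v[1])); roll=(a+90)%180-90
    R2=R@Ro.from_euler('z',roll,degrees=True).as_matrix()
    print("t",round(s["clock"],2),"pos",(s["eef_pos"]*1000).round(1),"tote",T(s["eef_pos"]).round(1),"zax",R[:,2].round(3),"open",round(s["opening"],3),"F",s["ft_force"].round(1))
    print("roll",round(roll,2),"shift now axes",(R.T@(p-s["eef_pos"])*1000).round(1),"after roll",(R2.T@(p-s["eef_pos"])*1000).round(1),"j",s["joint_pos"].round(2))
E
python3 - <<'E'
from h import *
print(W(40,47,35))
plan(W(40,47,35)+[0,0,.08],Rt[:,0])
E
```

```text
[0.46694175 0.27081516 0.07184767]
t 0.15 pos [ 231.5 -470.9  226.2] tote [-713.2  151.3  261.4] zax [-0.     0.001 -1.   ] open 1.0 F [-0.4  0.1 -0. ]
roll 29.22 shift now axes [ 538.4 -561.7   75.1] after roll [ 195.7 -753.1   75.1] j [-1.26  0.34  1.52 -0.    1.28 -0.15]
```

```bash
python3 -m inch '[0,50,0,0,9.7,0,50,0,0,9.7,0,50,0,0,9.7,0,0,-60,0,0,0,0,-60,0,0,0,0,-60,0,0,0,0,-60,0,0,0,0,-60,0,0]'
python3 - <<'E'
from h import *
plan(W(40,47,35)+[0,0,.08],Rt[:,0])
E
```

```text
clock: 1.15
eef_pos: [0.3991, -0.1238, 0.2221]
tool_rot: [-0.003, 0.999, -0.038, -0.002]
ft_force: [0.4, -0.2, -0.4]
opening: 1.0
t 1.15 pos [ 399.1 -123.8  222.1] tote [-357.7   20.5  190.1] zax [-0.004  0.007 -1.   ] open 1.0 F [ 0.4 -0.2 -0.4]
roll -1.3 shift now axes [  38.1 -398.2   72.6] after roll [  47.1 -397.2   72.6] j [-0.49  0.15  1.8   0.    1.2   1.16]
```

```bash
python3 -m inch '[0,8,-60,0,-1.3,0,8,-60,0,0,0,8,-60,0,0,0,8,-60,10,0,0,8,-60,20,0,0,4,-50,20,0,0,3,-30,20,0,0,0,0,0,0]'
python3 - <<'E'
from h import *
plan(W(40,47,35)+[0,0,.08],Rt[:,0])
cv2.imwrite("pics/w1.png",camera("wrist"))
E
```

```text
clock: 2.15
eef_pos: [0.4661, 0.266, 0.1529]
tool_rot: [-0.003, 1.0, -0.024, -0.001]
ft_force: [-0.1, -0.8, 0.3]
opening: 0.999
t 2.15 pos [466.1 266.  152.9] tote [ 35.1  10.7 107.5] zax [-0.002  0.006 -1.   ] open 0.999 F [-0.1 -0.8  0.3]
roll 0.33 shift now axes [ 0.6 -4.8  1.1] after roll [ 0.6 -4.8  1.1] j [0.37 0.43 1.6  0.01 1.11 1.99]
```

View pics/w1.png

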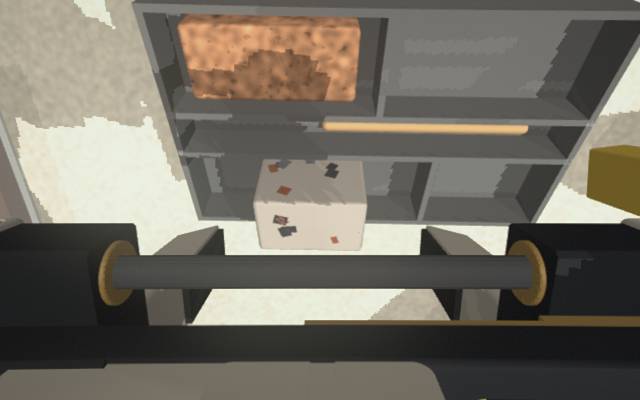

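Run:
```python
from h import *
m=camera_model("wrist"); im=cv2.imread("pics/w1.png")
def line(a,b,c=(0,255,255)):
    p=px(m,np.array([W(*a),W(*b)]))
    cv2.line(im,*[tuple(int(round(x)) for x in q) for q in p],c,1)
def rect(x0,x1,y0,y1,z,c=(0,255,255)):
    q=[(x0,y0,z),(x1,y0,z),(x1,y1,z),(x0,y1,z)]
    for i in range(4): line(q[i],q[(i+1)%4],c)
rect(-126,126,-74,74,28); rect(-122,-42,16,70,28); rect(-38,122,16,70,28); rect(-122,-2,-70,-16,28)
rect(5,75,24,68,60,(0,255,0))
cv2.imwrite("pics/w1o.png",im)
```

```text
(no output)
```

View pics/w1o.png

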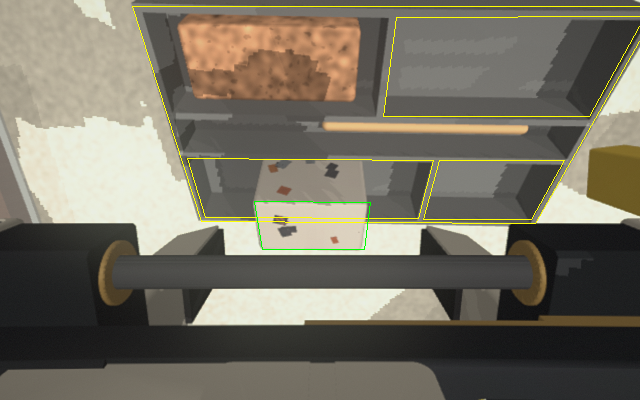

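```bash
python3 -m inch '[0,0,-6,40,0.3,0,0,0,38,0,0,0,0,0,0,255,0,0,0,0,255,0,0,0,0,255,0,0,0,0]' 40
python3 - <<'E'
from h import *
plan(W(41,47,35),Rt[:,0])
E
```

```text
clock: 2.95
eef_pos: [0.4714, 0.2691, 0.082]
tool_rot: [-0.005, 1.0, -0.029, 0.005]
ft_force: [-0.3, 1.0, -2.8]
opening: 0.759
t 2.95 pos [471.4 269.1  82. ] tote [38.5 38.3 42. ] zax [ 0.01  0.01 -1.  ] open 0.759 F [-0.3  1.  -2.8]
roll -0.29 shift now axes [-4.7 -2.4 10.2] after roll [-4.7 -2.4 10.2] j [0.37 0.52 1.68 0.01 0.93 2.  ]
```

```bash
python3 -m inch '[0,0,0,0,0,0,-4,-1,8,0,0,-2,0,3,0,0,0,0,0,0]'
python3 - <<'E'
from h import *
plan(W(41,47,34),Rt[:,0])
E
```

```text
clock: 3.45
eef_pos: [0.4653, 0.2706, 0.0711]
tool_rot: [-0.005, 1.0, -0.029, 0.006]
ft_force: [0.4, 0.1, -1.0]
opening: 0.995
t 3.45 pos [465.3 270.6  71.1] tote [39.7 48.8 35. ] zax [ 0.011  0.01  -1.   ] open 0.995 F [ 0.4  0.1 -1. ]
roll -0.27 shift now axes [ 2.  -1.3  0.2] after roll [ 2.1 -1.3  0.2] j [0.38 0.53 1.7  0.01 0.9  2.01]
```

Good. Close, then lift along the tote normal.

```bash
python3 -m inch '[255,0,0,0,0,255,0,0,0,0,255,0,0,0,0,255,0,0,0,0]' 45
python3 - <<'E'
from h import *
plan(W(41,47,34),Rt[:,0])
s,R=tool(); print("normal lift 45 + 3 uphill in tool axes",R.T@(Rt@[0,-3,45]), "tote -x 122:",R.T@(Rt@[-122,0,0]))
E
```

```text
clock: 3.95
eef_pos: [0.4654, 0.2706, 0.071]
tool_rot: [-0.005, 1.0, -0.029, 0.005]
ft_force: [0.5, 1.0, -0.5]
opening: 0.761
t 3.95 pos [465.4 270.6  71. ] tote [39.7 48.7 35. ] zax [ 0.011  0.01  -1.   ] open 0.761 F [ 0.5  1.  -0.5]
roll -0.26 shift now axes [ 2.  -1.3  0.1] after roll [ 2.  -1.3  0.1] j [0.38 0.53 1.7  0.01 0.9  2.01]
normal lift 45 + 3 uphill in tool axes [-17.31167701  -0.3489099  -41.64353613] tote -x 122: [  0.55739844 121.99228346  -1.25382764]
```

```bash
python3 -m inch '[255,-4,0,-12,0,255,-7,0,-16,0,255,-7,0,-16,0,255,0,0,0,0]'
python3 - <<'E'
from h import *
plan(W(-82,44,78),Rt[:,0])
cv2.imwrite("pics/w2.png",camera("wrist")); cv2.imwrite("pics/s2.png",camera("scene")[100:260,330:530])
E
```

```text
clock: 4.45
eef_pos: [0.4452, 0.2713, 0.1184]
tool_rot: [-0.005, 1.0, -0.029, 0.005]
ft_force: [0.2, -0.1, -2.8]
opening: 0.758
t 4.45 pos [445.2 271.3 118.4] tote [39.4 45.2 86.3] zax [ 0.011  0.01  -1.   ] open 0.758 F [ 0.2 -0.1 -2.8]
roll -0.26 shift now axes [  5.3 121.4   5.6] after roll [  4.8 121.4   5.6] j [0.4  0.44 1.7  0.01 0.99 2.02]
```

View pics/w2.png

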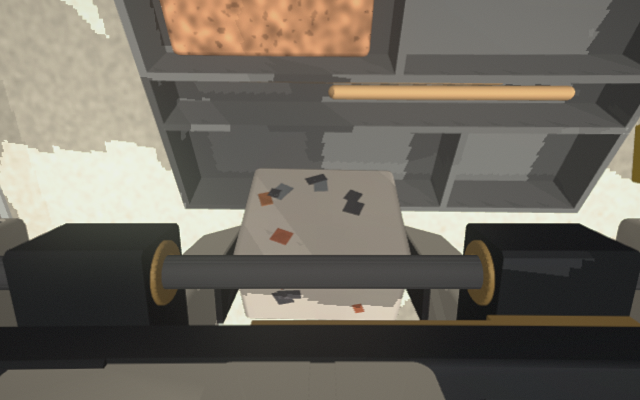

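View pics/s2.png

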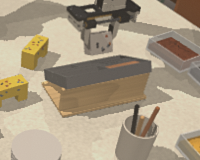

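```bash
python3 -m inch '[255,1,40,0,0,255,1,42,0,0,255,1,37,0,-0.3,255,1,3,0,0,255,0,0,0,0]'
python3 - <<'E'
from h import *
plan(W(-82,45,78),Rt[:,0])
cv2.imwrite("pics/w3.png",camera("wrist")); 
m=camera_model("wrist"); im=cv2.imread("pics/w3.png")
def line(a,b,c=(0,255,255)):
    p=px(m,np.array([W(*a),W(*b)]))
    cv2.line(im,*[tuple(int(round(x)) for x in q) for q in p],c,1)
def rect(x0,x1,y0,y1,z,c=(0,255,255)):
    q=[(x0,y0,z),(x1,y0,z),(x1,y1,z),(x0,y1,z)]
    for i in range(4): line(q[i],q[(i+1)%4],c)
rect(-126,126,-74,74,28); rect(-122,-42,16,70,28); rect(-38,122,16,70,28); rect(-122,-2,-70,-16,28)
cv2.imwrite("pics/w3o.png",im)
E
```

```text
clock: 5.18
eef_pos: [0.4417, 0.1461, 0.1138]
tool_rot: [-0.004, 1.0, -0.026, 0.003]
ft_force: [-0.3, 0.9, -3.4]
opening: 0.759
t 5.17 pos [441.7 146.1 113.8] tote [-85.9  44.5  80.8] zax [ 0.007  0.009 -1.   ] open 0.759 F [-0.3  0.9 -3.4]
roll 0.08 shift now axes [ 0.8 -3.9  2.8] after roll [ 0.8 -3.9  2.8] j [0.15 0.36 1.85 0.01 0.92 1.77]
```

View pics/w3o.png

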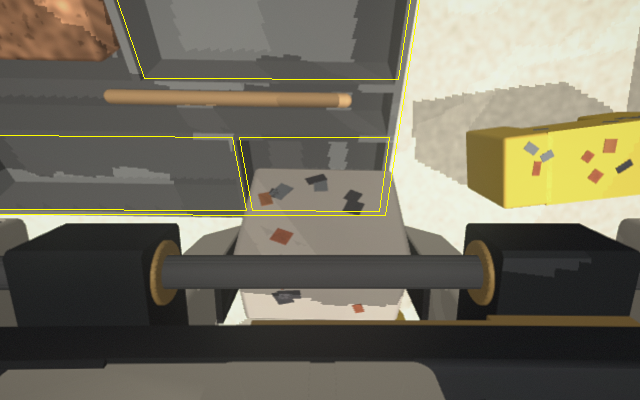

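Run:
```python
from h import *
a=cv2.imread("pics/w3.png");b=cv2.imread("pics/w3o.png")
x=[cv2.resize(i[110:230,210:420],None,fx=3.6,fy=2.4,interpolation=cv2.INTER_CUBIC) for i in (a,b)]
cv2.imwrite("pics/w3z.png",np.vstack(x))
```

```text
(no output)
```

View pics/w3z.png

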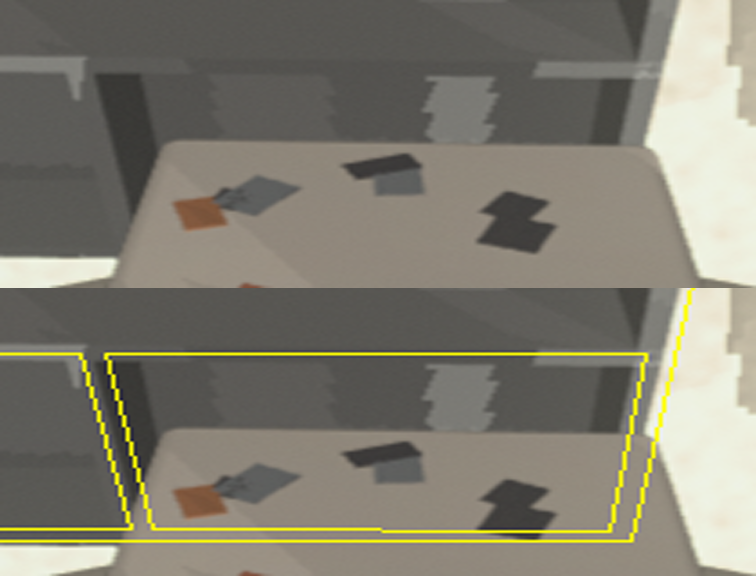

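Run:
```python
from h import *
plan(W(-82,45,78),Rt[:,0])
m=camera_model("wrist"); a=camera("wrist"); cv2.imwrite("pics/w4.png",a); np.savez("w4.npz",**{k:np.array(v) for k,v in m.items()})
im=a.copy()
def line(a,b,c=(0,255,255)):
    p=px(m,np.array([W(*a),W(*b)]))
    cv2.line(im,*[tuple(int(round(x)) for x in q) for q in p],c,1)
def rect(x0,x1,y0,y1,z,c=(0,255,255)):
    q=[(x0,y0,z),(x1,y0,z),(x1,y1,z),(x0,y1,z)]
    for i in range(4): line(q[i],q[(i+1)%4],c)
rect(-126,126,-74,74,28); rect(-122,-42,16,70,28); rect(-38,122,16,70,28); rect(-122,-2,-70,-16,28)
x=[cv2.resize(i[0:225,100:430],None,fx=2.4,fy=1.3*1.0,interpolation=cv2.INTER_CUBIC) for i in (a,im)]
cv2.imwrite("pics/w4z.png",np.vstack(x))
```

```text
t 5.22 pos [441.7 146.3 113.8] tote [-85.7  44.6  80.8] zax [ 0.007  0.009 -1.   ] open 0.763 F [-0.  -0.2 -1.4]
roll 0.12 shift now axes [ 0.9 -3.7  2.7] after roll [ 0.9 -3.7  2.7] j [0.15 0.36 1.85 0.01 0.92 1.77]
```

View pics/w4z.png

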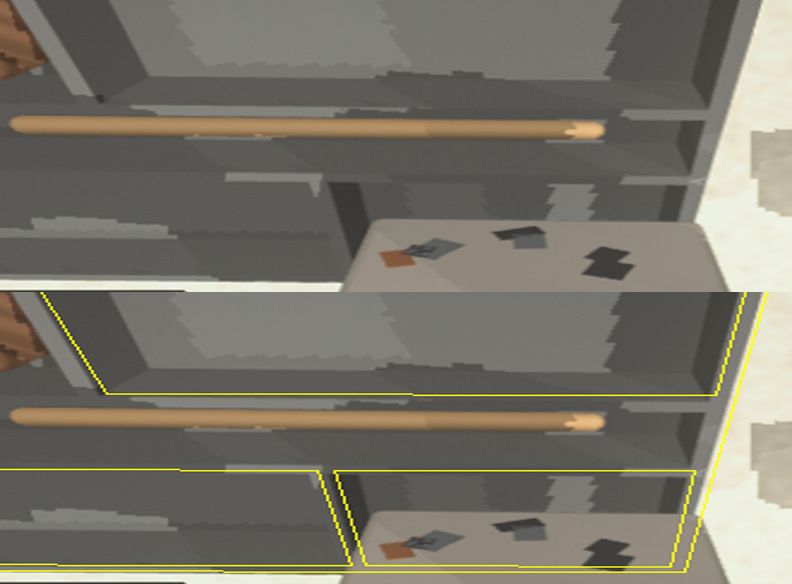

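Run:
```python
from h import *
from scipy.optimize import least_squares
m=camera_model("top"); ms=camera_model("scene"); d=np.load("w4.npz"); mw={k:d[k] for k in d}; mw["k1"]=float(mw["k1"])
c1=lambda x,y:(145+x/6-.4,170+y/6-.4)
c3=lambda x,y:(365+x/6-.4,135+y/6-.4)
w4=lambda x,y:(100+x/2.4-.3,y/1.3-.1)
P=[((-126,74,28),m,c1(657,460)),((126,74,28),m,c1(120,434)),((126,-74,28),m,c1(90,148)),((-126,-74,28),m,c1(655,154)),
 ((-126,-74,28),ms,c3(187,252)),((126,-74,28),ms,c3(697,155)),((-126,74,28),ms,c3(58,203)),
 ((-2,-16,28),mw,w4(102,102)),((-122,-16,28),mw,w4(709,109)),((-122,16,28),mw,w4(686,186)),((-42,16,28),mw,w4(330,182)),((-126,5,28),mw,w4(701,162))]
def f(v,P):
    R,t=toteT(*v[:3]); return np.concatenate([px(mm,R@(np.array(q)/1000)+t)[0]-u for q,mm,u in P])
for n,PP in(("all",P),("wrist",P[7:]),("top",P[:4])):
    r=least_squares(f,[.5,.2,0],args=(PP,));print(n,r.x,r.fun.reshape(-1,2).round(1).tolist())
```

```text
all [ 0.52188423  0.22937702 -0.06980558] [[-1.2, 0.5], [-0.6, -0.5], [-1.3, -2.5], [-1.9, 1.4], [-0.5, 0.6], [0.2, 0.3], [-1.1, 0.5], [-0.9, 1.2], [-1.0, 1.0], [-0.1, -0.8], [-1.5, -0.7], [4.2, -0.5]]
wrist [ 0.52218254  0.22936142 -0.0733136 ] [[-0.9, 0.5], [-1.0, 1.3], [-0.3, -0.6], [-1.7, -1.0], [4.0, -0.2]]
top [ 0.52109521  0.22604013 -0.05158433] [[0.6, -0.1], [1.0, 0.6], [-0.5, -1.4], [-0.9, 0.8]]
```

```bash
sed -i 's/^TOTE=.*/TOTE=(0.5220,0.2288,-0.064)/' h.py
python3 - <<'E'
from h import *
print(T([.4654,.2706,.0710]))
plan(W(-82,46,79),Rt[:,0])
E
```

```text
[38.0944952  48.62380116 34.87600028]
t 5.28 pos [441.6 146.6 113.8] tote [-87.1  43.3  80.2] zax [ 0.007  0.009 -1.   ] open 0.758 F [-0.2  1.1 -2.2]
roll 0.78 shift now axes [-1.8 -5.1  2.3] after roll [-1.9 -5.1  2.3] j [0.15 0.36 1.85 0.01 0.92 1.77]
```

```bash
python3 -m inch '[255,-1,-5,1,0.8,255,0,0,0,0,255,6,0,11,0,255,5,0,10,0,255,0,0,0,0]'
python3 - <<'E'
from h import *
plan(W(-82,45,36),Rt[:,0])
cv2.imwrite("pics/w5.png",camera("wrist"));
E
```

```text
clock: 5.9
eef_pos: [0.4526, 0.1536, 0.0898]
tool_rot: [-0.005, 1.0, -0.031, 0.003]
ft_force: [0.2, 0.6, -2.8]
opening: 0.759
t 5.9 pos [452.6 153.6  89.8] tote [-79.5  44.8  54. ] zax [ 0.007  0.009 -1.   ] open 0.759 F [ 0.2  0.6 -2.8]
roll 0.11 shift now axes [ 8.   2.6 16.2] after roll [ 8.   2.6 16.2] j [0.16 0.42 1.84 0.01 0.87 1.79]
```

View pics/w5.png

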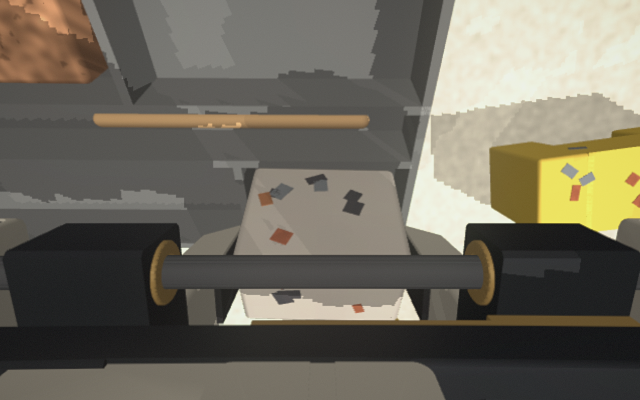

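```bash
python3 -m inch '[255,4,2,8,0,255,2,0,5,0,255,1,0,2,0,255,0,0,0,0]'
python3 - <<'E'
from h import *
plan(W(-82,45,36),Rt[:,0])
E
```

```text
clock: 6.45
eef_pos: [0.4601, 0.1509, 0.0742]
tool_rot: [-0.005, 0.999, -0.031, 0.003]
ft_force: [0.0, -0.3, -2.6]
opening: 0.76
t 6.45 pos [460.1 150.9  74.2] tote [-81.7  45.1  36.7] zax [ 0.007  0.009 -1.   ] open 0.76 F [ 0.  -0.3 -2.6]
roll 0.09 shift now axes [0.4 0.3 0.6] after roll [0.4 0.3 0.6] j [0.15 0.45 1.84 0.01 0.84 1.78]
```

```bash
python3 -m inch '[255,1,0,2,0,255,0,0,1,0,255,0,0,0,0]'
python3 - <<'E'
from h import *
plan(W(-82,45,36),Rt[:,0])
E
```

```text
clock: 6.82
eef_pos: [0.4611, 0.1509, 0.0732]
tool_rot: [-0.005, 0.999, -0.031, 0.004]
ft_force: [-0.4, 0.6, -2.4]
opening: 0.762
t 6.83 pos [461.1 150.9  73.2] tote [-81.6  44.6  35.3] zax [ 0.008  0.009 -1.   ] open 0.762 F [-0.4  0.6 -2.4]
roll 0.1 shift now axes [-0.7  0.4 -0.5] after roll [-0.7  0.4 -0.5] j [0.15 0.45 1.84 0.01 0.84 1.78]
```

```bash
python3 -m inch '[255,0.5,0,2.5,0,255,0,0,0,0]'
python3 - <<'E'
from h import *
plan(W(-82,45,36),Rt[:,0])
E
```

```text
clock: 7.08
eef_pos: [0.4615, 0.151, 0.0734]
tool_rot: [-0.005, 0.999, -0.031, 0.005]
ft_force: [0.2, -0.6, -2.8]
opening: 0.759
t 7.08 pos [461.5 151.   73.4] tote [-81.5  44.2  35.3] zax [ 0.009  0.009 -1.   ] open 0.759 F [ 0.2 -0.6 -2.8]
roll 0.12 shift now axes [-1.1  0.4 -0.3] after roll [-1.1  0.4 -0.3] j [0.15 0.45 1.84 0.01 0.84 1.78]
```

```bash
python3 -m inch '[255,0,0,4,0,255,0,0,4,0]'
python3 - <<'E'
from h import *
plan(W(-82,45,36),Rt[:,0])
E
```

```text
clock: 7.32
eef_pos: [0.462, 0.151, 0.0728]
tool_rot: [-0.005, 0.999, -0.031, 0.006]
ft_force: [-17.7, -5.3, 51.9]
opening: 0.759
t 7.33 pos [462.  151.   72.8] tote [-81.5  44.1  34.6] zax [ 0.013  0.009 -1.   ] open 0.759 F [-17.7  -5.3  51.9]
roll 0.13 shift now axes [-1.5  0.5 -0.9] after roll [-1.5  0.5 -0.9] j [0.15 0.45 1.84 0.01 0.83 1.78]
```

```bash
python3 -m inch '[255,0,0,0,0,0,0,0,0,0,0,0,0,0,0]'
python3 - <<'E'
from h import *
plan(W(-82,45,36),Rt[:,0])
E
python3 -m inch '[0,-8,0,-20,0,0,0,0,-60,0,0,0,0,-40,0,0,0,0,0,0]'
python3 - <<'E'
from h import *
plan(W(-82,45,36),Rt[:,0])
m=camera_model("wrist");cv2.imwrite("pics/w6.png",camera("wrist"))
im=cv2.imread("pics/w6.png")
def line(a,b,c=(0,255,255)):
    p=px(m,np.array([W(*a),W(*b)]))
    cv2.line(im,*[tuple(int(round(x)) for x in q) for q in p],c,1)
def rect(x0,x1,y0,y1,z,c=(0,255,255)):
    q=[(x0,y0,z),(x1,y0,z),(x1,y1,z),(x0,y1,z)]
    for i in range(4): line(q[i],q[(i+1)%4],c)
rect(-126,126,-74,74,28); rect(-122,-42,16,70,28); rect(-38,122,16,70,28); rect(-122,-2,-70,-16,28)
rect(-82-35,-82+35,26,70,60,(0,255,0))
cv2.imwrite("pics/w6o.png",im)
E
```

```text
clock: 7.7
eef_pos: [0.4627, 0.1512, 0.0736]
tool_rot: [-0.005, 0.999, -0.031, 0.008]
ft_force: [-0.2, -0.1, -0.7]
opening: 0.929
t 7.7 pos [462.7 151.2  73.6] tote [-81.3  43.1  34.9] zax [ 0.016  0.01  -1.   ] open 0.929 F [-0.2 -0.1 -0.7]
roll 0.13 shift now axes [-2.2  0.7 -0.1] after roll [-2.2  0.7 -0.1] j [0.15 0.45 1.84 0.01 0.83 1.78]
clock: 8.2
eef_pos: [0.4527, 0.1505, 0.1943]
tool_rot: [-0.005, 0.999, -0.031, 0.006]
ft_force: [-0.3, -0.7, -0.0]
opening: 0.999
t 8.2 pos [452.7 150.5 194.3] tote [-82.6  -2.9 147. ] zax [ 0.012  0.009 -1.   ] open 0.999 F [-0.3 -0.7 -0. ]
roll 0.12 shift now axes [  6.3   0.6 120.7] after roll [  6.3   0.6 120.7] j [0.16 0.28 1.71 0.01 1.14 1.78]
```

View pics/w6o.png

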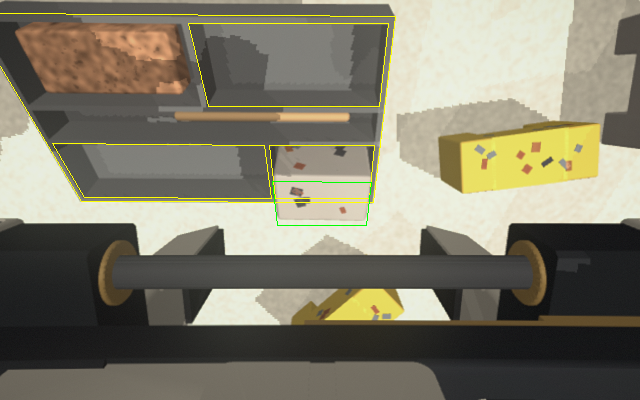

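```bash
python3 -m inch '[0,40,25,-10,0,0,40,25,-10,0,0,40,25,-10,0,0,40,25,-10,0,0,40,25,-10,0,0,40,25,0,0,0,40,0,0,0,0,40,0,0,0]'
python3 - <<'E'
from h import *
plan(W(-82,45,36),Rt[:,0])
E
```

```text
clock: 9.25
eef_pos: [0.765, -0.0249, 0.223]
tool_rot: [-0.005, 0.999, -0.031, -0.009]
ft_force: [0.8, -0.6, 1.0]
opening: 1.0
t 9.25 pos [765.  -24.9 223. ] tote [-237.7 -303.6   26. ] zax [-0.017  0.011 -1.   ] open 1.0 F [ 0.8 -0.6  1. ]
roll 0.17 shift now axes [-312.  -155.   156.5] after roll [-312.4 -154.1  156.5] j [-0.14  0.86  0.61  0.01  1.68  1.5 ]
```

```bash
python3 -m inch '[0,60,0,0,0,0,60,0,0,0,0,60,0,0,0,0,60,0,0,0]'
python3 - <<'E'
from h import *
plan(W(-82,45,36),Rt[:,0])
E
```

```text
clock: 9.75
eef_pos: [0.8674, -0.0345, 0.1686]
tool_rot: [-0.006, 0.999, -0.031, 0.03]
ft_force: [0.5, -0.1, 0.5]
opening: 1.001
t 9.75 pos [867.4 -34.5 168.6] tote [-240.6 -370.6  -69.1] zax [ 0.06   0.01  -0.998] open 1.001 F [ 0.5 -0.1  0.5]
roll 0.06 shift now axes [-422.7 -158.1   72.3] after roll [-422.9 -157.7   72.3] j [-0.13  1.2   0.04  0.02  1.84  1.5 ]
```

```bash
python3 -m inch '[0,60,0,-60,0,0,60,0,-60,0,0,60,0,-60,0]'
python3 - <<'E'
from h import *
plan(W(-82,45,36),Rt[:,0])
E
```

```text
clock: 10.12
eef_pos: [0.8645, -0.0386, 0.2692]
tool_rot: [-0.006, 0.996, -0.032, 0.083]
ft_force: [0.7, 0.5, 0.8]
opening: 1.0
t 10.12 pos [864.5 -38.6 269.2] tote [-244.9 -413.9   21.7] zax [ 0.165  0.006 -0.986] open 1.0 F [0.7 0.5 0.8]
roll -0.05 shift now axes [-442.  -160.4  127.4] after roll [-441.9 -160.8  127.4] j [-0.14  1.08  0.04  0.03  1.86  1.5 ]
```

```bash
python3 -m inch '[0,-55,-5,-9,0,0,-55,-5,-9,0,0,-55,-5,-9,0,0,-55,-5,-9,0,0,-55,-5,-9,0,0,-55,-5,-9,0,0,-55,0,-9,0,0,-55,0,-9,0]'
python3 - <<'E'
from h import *
plan(W(-82,45,36),Rt[:,0])
E
```

```text
clock: 11.12
eef_pos: [0.4663, 0.0115, 0.2996]
tool_rot: [-0.002, 0.992, -0.032, 0.119]
ft_force: [-1.0, 0.4, 1.7]
opening: 0.996
t 11.12 pos [466.3  11.5 299.6] tote [-220.4  -70.7  230.6] zax [ 0.236 -0.003 -0.972] open 0.996 F [-1.   0.4  1.7]
roll -0.08 shift now axes [ -67.7 -135.7  217.8] after roll [ -67.5 -135.8  217.8] j [-0.16  0.04  1.73  0.04  1.14  1.46]
```

```bash
python3 -m inch '[0,-50,0,0,0,0,-50,0,0,0,0,-50,0,0,0,0,-50,0,0,0]'
python3 - <<'E'
from h import *
plan(W(-82,45,36),Rt[:,0])
E
```

```text
clock: 11.62
eef_pos: [0.2677, 0.0247, 0.2625]
tool_rot: [0.001, 0.99, -0.031, 0.138]
ft_force: [-0.1, -0.8, 0.6]
opening: 1.001
t 11.62 pos [267.7  24.7 262.5] tote [-219.9  123.5  287.9] zax [ 0.273 -0.011 -0.962] open 1.001 F [-0.1 -0.8  0.6]
roll 0.06 shift now axes [ 125.9 -136.3  232.8] after roll [ 125.8 -136.5  232.8] j [-0.28 -0.4   2.17  0.07  1.1   1.33]
```

Run:
```python
from h import *
from scipy.optimize import least_squares
D=[(-.0,.34,1.52,1.28,.2315,-.4709,.2262),(0,.15,1.8,1.2,.3991,-.1238,.2221),(0,.43,1.60,1.11,.4661,.266,.1529),(0,.53,1.70,.90,.4653,.2706,.0711),
(0,.36,1.85,.92,.4417,.1461,.1138),(0,.45,1.84,.84,.4601,.1509,.0742),(0,.86,.61,1.68,.765,-.0249,.223),(0,1.2,.04,1.84,.8674,-.0345,.1686),(0,1.08,.04,1.86,.8645,-.0386,.2692),(0,.04,1.73,1.14,.4663,.0115,.2996),(0,-.4,2.17,1.10,.2677,.0247,.2625)]
def fk(v,j2,j3,j5):
    L1,L2,d,h,a,e=v
    s=j2+j3; t=s+j5
    r=a+L1*np.sin(j2)+L2*np.sin(s)+e*np.cos(s)+d*np.sin(t); z=h+L1*np.cos(j2)+L2*np.cos(s)-e*np.sin(s)+d*np.cos(t)
    return r,z
def f(v):
    o=[]
    for _,j2,j3,j5,x,y,z in D:
        r,zz=fk(v,j2,j3,j5); o+=[np.hypot(x,y)-r,z-zz]
    return np.array(o)
r=least_squares(f,[.45,.45,.3,.2,0,0]);print(r.x.round(4),(r.fun*1000).round(0).reshape(-1,2).tolist())
```

```text
[0.5008 0.3764 0.3436 0.2489 0.0099 0.0444] [[-1.0, -1.0], [3.0, 2.0], [-0.0, -1.0], [1.0, -1.0], [-1.0, -0.0], [-1.0, -1.0], [-0.0, -3.0], [-0.0, 1.0], [0.0, -1.0], [-2.0, 3.0], [2.0, 1.0]]
```

```bash
cat > sim.py <<'E'
import numpy as np
from scipy.optimize import least_squares
V=[0.5008,0.3764,0.3436,0.2489,0.0099,0.0444]
lo=np.array([-.77,.04,.28]);hi=np.array([2.02,2.7,2.66])
def fk(q):
    L1,L2,d,h,a,e=V; j2,j3,j5=q; s=j2+j3; t=s+j5
    return np.array([a+L1*np.sin(j2)+L2*np.sin(s)+e*np.cos(s)+d*np.sin(t), h+L1*np.cos(j2)+L2*np.cos(s)-e*np.sin(s)+d*np.cos(t), np.pi-t])
def ik(p,q0,w):
    q0=np.clip(q0,lo+1e-6,hi-1e-6)
    r=least_squares(lambda q:(fk(q)-p)*[1,1,w],q0,bounds=(lo,hi)); return r.x
def row(q,x,z,w):
    p=fk(q); T=p[2]; n=np.hypot(x,z)
    if n>62.5: x,z=x*62.5/n,z*62.5/n
    # tool x=(cosT, sinT) , tool z=(sinT,-cosT)
    dr=(x*np.cos(T)+z*np.sin(T))/1000; dz=(x*np.sin(T)-z*np.cos(T))/1000
    return ik(p+[dr,dz,0],q,w)
E
python3 - <<'E'
from sim import *
for w in (.05,.1,.2,.4,1):
    q=ik(np.array([.765,.223,-.017]),np.array([.86,.61,1.68]),1)
    for _ in range(4): q=row(q,60,0,w)
    a=fk(q)
    for _ in range(3): q=row(q,60,-60,w)
    print(w,a.round(3),fk(q).round(3),q.round(2))
# near test from current
for w in (.1,.2,.4):
  for dx,dz in((-50,0),(-40,40),(-40,-20),(0,55)):
    q=np.array([-.4,2.17,1.10]); o=[]
    for _ in range(8):
        q=row(q,dx,dz,w); o.append(fk(q).round(3).tolist())
    print(w,dx,dz,o[1],o[3],o[5],o[7],q.round(2))
E
```

```text
0.05 [0.998 0.249 0.498] [1.029 0.432 0.809] [1.   0.04 1.29]
0.1 [0.988 0.243 0.467] [1.02  0.422 0.771] [1.   0.04 1.33]
0.2 [0.96  0.227 0.372] [0.989 0.39  0.647] [1.01 0.04 1.45]
0.4 [0.907 0.197 0.199] [0.922 0.324 0.384] [1.04 0.04 1.68]
1 [0.857 0.172 0.034] [0.843 0.256 0.083] [1.09 0.04 1.92]
0.1 -50 0 [0.171, 0.234, 0.272] [0.079, 0.208, 0.126] [-0.013, 0.2, -0.138] [-0.103, 0.219, -0.407] [-0.77  2.42  1.9 ]
0.1 -40 40 [0.212, 0.163, 0.272] [0.159, 0.069, 0.154] [0.095, -0.002, -0.24] [0.006, -0.035, -0.649] [0.87 2.65 0.28]
0.1 -40 -20 [0.179, 0.278, 0.272] [0.095, 0.296, 0.162] [0.017, 0.328, -0.052] [-0.053, 0.377, -0.231] [-0.77  1.95  2.19]
0.1 0 55 [0.297, 0.155, 0.272] [0.327, 0.051, 0.215] [0.346, -0.053, -0.006] [0.343, -0.161, -0.171] [0.91 2.12 0.28]
0.2 -50 0 [0.171, 0.234, 0.272] [0.088, 0.206, 0.156] [0.014, 0.191, -0.056] [-0.061, 0.196, -0.272] [-0.77  2.44  1.74]
0.2 -40 40 [0.212, 0.163, 0.272] [0.163, 0.077, 0.195] [0.127, 0.02, -0.089] [0.066, -0.01, -0.351] [0.51 2.7  0.28]
0.2 -40 -20 [0.179, 0.278, 0.272] [0.102, 0.296, 0.183] [0.038, 0.327, 0.008] [-0.023, 0.375, -0.141] [-0.77  1.94  2.11]
0.2 0 55 [0.297, 0.155, 0.272] [0.327, 0.054, 0.225] [0.354, -0.037, 0.034] [0.362, -0.139, -0.117] [0.85 2.13 0.28]
0.4 -50 0 [0.171, 0.234, 0.272] [0.105, 0.202, 0.21] [0.061, 0.171, 0.097] [0.015, 0.147, -0.018] [-0.77  2.54  1.39]
0.4 -40 40 [0.212, 0.163, 0.272] [0.165, 0.086, 0.241] [0.146, 0.069, 0.125] [0.125, 0.054, 0.01] [-0.06  2.7   0.49]
0.4 -40 -20 [0.179, 0.278, 0.272] [0.115, 0.297, 0.222] [0.076, 0.327, 0.119] [0.035, 0.37, 0.028] [-0.77  1.94  1.94]
0.4 0 55 [0.297, 0.155, 0.272] [0.328, 0.061, 0.245] [0.369, -0.001, 0.123] [0.4, -0.082, 0.013] [0.69 2.16 0.28]
```

Run:
```python
from sim import *
w=.8
res=[]
for x0 in (.27,.3,.33,.36,.4,.45):
  for z0 in (.06,.1,.15,.2,.3):
    q0=ik(np.array([x0,z0,.27]),np.array([-.1,2.2,.8]),1)
    if abs(fk(q0)-[x0,z0,.27]).max()>.003: continue
    for ang in range(0,360,30):
        q=q0.copy(); a=np.radians(ang); ok=True
        for k in range(10):
            T=fk(q)[2]; dx,dz=60*np.cos(a),60*np.sin(a)
            q=row(q,dx*np.cos(T)+dz*np.sin(T),dx*np.sin(T)-dz*np.cos(T),w); p=fk(q)
            if p[0]<.2 or p[1]<.04: ok=False;break
        res.append((p[2] if ok else 9,x0,z0,ang,k,p.round(3).tolist(),q.round(2).tolist()))
for r in sorted(res,key=lambda r:r[5][2])[:14]: print(r)
```

```text
(9, 0.4, 0.15, 240, 8, [0.177, 0.044, 0.118], [0.04, 2.7, 0.28])
(9, 0.45, 0.2, 240, 7, [0.263, 0.038, 0.136], [0.19, 2.53, 0.28])
(9, 0.27, 0.3, 270, 8, [0.313, 0.027, 0.14], [0.29, 2.43, 0.28])
(9, 0.36, 0.1, 240, 6, [0.182, 0.048, 0.143], [0.02, 2.7, 0.28])
(9, 0.27, 0.2, 270, 6, [0.308, 0.032, 0.149], [0.27, 2.45, 0.28])
(9, 0.27, 0.15, 270, 5, [0.306, 0.034, 0.153], [0.25, 2.45, 0.28])
(9, 0.4, 0.1, 240, 4, [0.297, 0.037, 0.157], [0.23, 2.47, 0.28])
(9, 0.27, 0.1, 270, 4, [0.303, 0.036, 0.158], [0.24, 2.46, 0.28])
(9, 0.3, 0.2, 270, 5, [0.34, 0.028, 0.165], [0.31, 2.39, 0.28])
(9, 0.4, 0.2, 240, 7, [0.187, 0.052, 0.165], [-0.0, 2.7, 0.28])
(9, 0.3, 0.15, 270, 4, [0.338, 0.031, 0.17], [0.3, 2.4, 0.28])
(9, 0.3, 0.1, 270, 3, [0.335, 0.034, 0.175], [0.28, 2.4, 0.28])
(9, 0.33, 0.3, 270, 6, [0.37, 0.024, 0.18], [0.35, 2.33, 0.28])
(9, 0.45, 0.06, 210, 5, [0.185, 0.058, 0.18], [-0.05, 2.7, 0.31])
```

```bash
python3 -m inch '[0,58,5,16,0,0,58,5,16,0,0,58,5,16,0,0,58,5,16,0,0,58,5,14,0,0,58,5,14,0,0,58,5,14,0,0,58,5,14,0]'
python3 - <<'E'
from h import *
plan(W(-82,45,36),Rt[:,0])
E
```

```text
clock: 12.62
eef_pos: [0.7454, -0.0447, 0.3378]
tool_rot: [0.009, 0.983, -0.03, 0.181]
ft_force: [-0.0, 0.8, 1.2]
opening: 0.997
t 12.62 pos [745.4 -44.7 337.8] tote [-258.6 -339.4  136.6] zax [ 0.355 -0.028 -0.935] open 0.997 F [-0.   0.8  1.2]
roll 0.21 shift now axes [-370.8 -178.7  140.3] after roll [-371.4 -177.4  140.3] j [-0.18  0.51  1.01  0.04  1.25  1.45]
```

```bash
python3 -m inch '[0,58,0,14,0,0,58,0,14,0,0,58,0,14,0,0,58,0,-20,0]'
python3 - <<'E'
from h import *
plan(W(-82,45,36),Rt[:,0])
E
```

```text
clock: 13.12
eef_pos: [0.8922, -0.0551, 0.3902]
tool_rot: [0.011, 0.977, -0.03, 0.211]
ft_force: [58.5, -6.1, 43.5]
opening: 1.002
t 13.12 pos [892.2 -55.1 390.2] tote [-259.7 -494.4  116.4] zax [ 0.411 -0.033 -0.911] open 1.002 F [58.5 -6.1 43.5]
roll 0.21 shift now axes [-534.4 -180.4  104. ] after roll [-535.1 -178.4  104. ] j [-0.16  0.96  0.04  0.03  1.72  1.49]
```

```bash
python3 -m inch '[0,0,0,0,0]'; python3 -m inch '[0,-44,0,-20,0,0,-44,20,-20,0,0,-44,30,-20,0,0,-44,30,-20,0]'
python3 - <<'E'
from h import *
plan(np.array([.513,-.389,.2]),[-np.sin(.158),np.cos(.158),0])
E
```

```text
clock: 13.25
eef_pos: [0.8913, -0.0551, 0.3914]
tool_rot: [0.01, 0.977, -0.03, 0.211]
ft_force: [0.4, -0.3, 0.2]
opening: 0.999
clock: 13.75
eef_pos: [0.7252, -0.1225, 0.4113]
tool_rot: [0.014, 0.973, -0.028, 0.227]
ft_force: [1.3, -1.1, 0.3]
opening: 0.998
t 13.75 pos [ 725.2 -122.5  411.3] tote [-337.6 -359.3  208.9] zax [ 0.441 -0.039 -0.896] open 0.998 F [ 1.3 -1.1  0.3]
roll -10.9 shift now axes [-270.9  275.8  106.1] after roll [-318.1  219.6  106.1] j [-0.31  0.42  0.99  0.1   1.28  1.31]
```

```bash
python3 -m inch '[0,-40,40,0,-5,0,-45,40,5,-5.9,0,-48,32,10,0,0,-48,32,15,0,0,-48,32,15,0,0,-45,25,15,0,0,-20,10,15,0,0,0,0,0,0]'
python3 - <<'E'
from h import *
plan(np.array([.513,-.389,.2]),[-np.sin(.158),np.cos(.158),0])
m=camera_model("wrist");cv2.imwrite("pics/w7.png",camera("wrist")); np.savez("w7.npz",**{k:np.array(v) for k,v in m.items()})
E
```

```text
clock: 14.75
eef_pos: [0.5081, -0.3828, 0.2782]
tool_rot: [0.068, 0.962, 0.071, 0.256]
ft_force: [0.3, 0.0, -0.0]
opening: 1.002
t 14.75 pos [ 508.1 -382.8  278.2] tote [-611.2 -120.7  181.1] zax [ 0.503 -0.095 -0.859] open 1.002 F [ 0.3  0.  -0. ]
roll 1.96 shift now axes [-34.7  -6.5  70.2] after roll [-34.9  -5.3  70.2] j [-0.95  0.28  1.59  0.46  0.91  0.26]
```

View pics/w7.png

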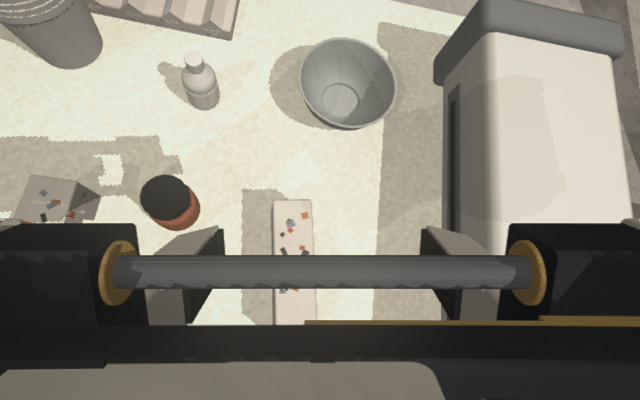

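Run:
```python
from h import *
d=np.load("w7.npz"); m={k:d[k] for k in d}; m["k1"]=float(m["k1"])
P=[onz(m,p,.06) for p in((273.5,200),(310.5,200),(274.5,325),(316,325))]
for p in P: print(p.round(4))
a=(P[0]+P[1])/2;b=(P[2]+P[3])/2; u=(a-b)/np.linalg.norm(a-b); print("width",np.linalg.norm(P[0]-P[1]),np.linalg.norm(P[2]-P[3]),"yaw",np.degrees(np.arctan2(u[1],u[0])),"centre",a-u*.075)
s,R=tool(); print(R.round(3))
```

```text
[ 0.5835 -0.359   0.06  ]
[ 0.5894 -0.3997  0.06  ]
[ 0.4553 -0.3779  0.06  ]
[ 0.459  -0.4199  0.06  ]
width 0.041089577618833785 0.04224802415475145 yaw 8.585499009081152 centre [ 0.51229522 -0.39057069  0.06      ]
[[ 0.857  0.101  0.504]
 [ 0.173 -0.98  -0.096]
 [ 0.485  0.17  -0.858]]
```

```bash
python3 - <<'E'
from h import *
plan(np.array([.522,-.392,.034]))
E
python3 -m inch '[0,-27,-9,50,0,0,-27,-9,50,0,0,-27,-8,50,0,0,-10,-3,20,0,0,0,0,0,0]'
python3 - <<'E'
from h import *
plan(np.array([.522,-.392,.034]))
E
```

```text
t 14.8 pos [ 509.  -382.6  279.7] tote [-610.9 -122.1  182.1] zax [ 0.504 -0.096 -0.858] open 0.999 F [1.9 0.  0.6]
roll 0 shift now axes [-109.6  -31.1  218.2] after roll [-109.6  -31.1  218.2] j [-0.95  0.28  1.59  0.46  0.91  0.26]
clock: 15.42
eef_pos: [0.5261, -0.3916, 0.1014]
tool_rot: [0.084, 0.957, 0.077, 0.268]
ft_force: [0.3, 0.2, 0.8]
opening: 0.997
t 15.43 pos [ 526.1 -391.6  101.4] tote [-618.9  -56.9   15.2] zax [ 0.525 -0.119 -0.842] open 0.997 F [0.3 0.2 0.8]
roll 0 shift now axes [-37.2 -13.6  54.6] after roll [-37.2 -13.6  54.6] j [-0.93  0.52  1.8   0.8   0.51 -0.17]
```

```bash
python3 -m inch '[0,-22,-8,32,0,0,-17,-6,24,0,0,0,0,0,0]'
python3 - <<'E'
from h import *
plan(np.array([.522,-.392,.034]),[-np.sin(.155),np.cos(.155),0])
print(tool()[1].round(3))
E
```

```text
clock: 15.8
eef_pos: [0.5282, -0.3958, 0.0424]
tool_rot: [0.091, 0.954, 0.08, 0.274]
ft_force: [-0.2, 1.2, 0.4]
opening: 0.998
t 15.8 pos [ 528.2 -395.8   42.4] tote [-623.   -32.2  -38.4] zax [ 0.538 -0.13  -0.833] open 0.998 F [-0.2  1.2  0.4]
roll 4.22 shift now axes [-8.7 -6.2  3.2] after roll [-9.1 -5.5  3.2] j [-0.93  0.63  1.84  1.08  0.41 -0.49]
[[ 0.837  0.103  0.538]
 [ 0.204 -0.97  -0.13 ]
 [ 0.508  0.218 -0.833]]
```

```bash
python3 -m inch '[0,-12,-6,5,0,150,0,0,0,0,150,0,0,0,0,150,0,0,0,0]' 5
python3 - <<'E'
from h import *
plan(np.array([.522,-.392,.034]))
E
```

```text
clock: 16.3
eef_pos: [0.526, -0.3968, 0.0424]
tool_rot: [0.097, 0.952, 0.083, 0.28]
ft_force: [0.0, 0.3, -0.6]
opening: 0.724
t 16.3 pos [ 526.  -396.8   42.4] tote [-624.1  -30.3  -37.5] zax [ 0.548 -0.139 -0.825] open 0.724 F [ 0.   0.3 -0.6]
roll 0 shift now axes [-6.6 -7.   4. ] after roll [-6.6 -7.   4. ] j [-0.94  0.63  1.86  1.15  0.41 -0.57]
```

```bash
python3 -m inch '[100,-10,-6,8,0,100,-8,-4,8,0,100,0,0,0,0]' 5
python3 - <<'E'
from h import *
plan(np.array([.522,-.392,.034]))
cv2.imwrite("pics/w8.png",camera("wrist"))
E
```

```text
clock: 16.68
eef_pos: [0.5207, -0.3936, 0.0203]
tool_rot: [0.099, 0.951, 0.084, 0.282]
ft_force: [0.9, 0.1, 0.2]
opening: 0.607
t 16.68 pos [ 520.7 -393.6   20.3] tote [-621.2  -15.4  -54.7] zax [ 0.552 -0.14  -0.822] open 0.607 F [0.9 0.1 0.2]
roll 0 shift now axes [  8.5   1.8 -10.8] after roll [  8.5   1.8 -10.8] j [-0.95  0.66  1.89  1.31  0.39 -0.75]
```

View pics/w8.png

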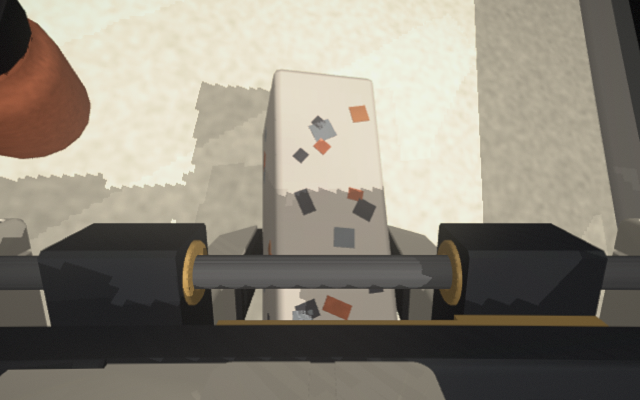

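```bash
python3 -m inch '[140,6,1,-8,0,140,0,0,0,0,140,0,0,0,0]' 6
python3 - <<'E'
from h import *
plan(np.array([.522,-.392,.034]))
print(tool()[1].round(3))
E
```

```text
clock: 17.1
eef_pos: [0.5218, -0.3918, 0.0316]
tool_rot: [0.098, 0.951, 0.084, 0.282]
ft_force: [-1.8, 1.7, -1.5]
opening: 0.526
t 17.1 pos [ 521.8 -391.8   31.6] tote [-619.3  -21.4  -45. ] zax [ 0.553 -0.14  -0.822] open 0.526 F [-1.8  1.7 -1.5]
roll 0 shift now axes [ 1.3  0.8 -1.8] after roll [ 1.3  0.8 -1.8] j [-0.94  0.64  1.88  1.25  0.4  -0.68]
[[ 0.827  0.105  0.553]
 [ 0.216 -0.966 -0.14 ]
 [ 0.52   0.235 -0.822]]
```

```bash
python3 -m inch '[140,0,0,0,8,140,0,0,0,8,140,0,0,0,8,140,0,0,0,0]' 6
python3 - <<'E'
from h import *
plan(np.array([.522,-.392,.034]))
print(tool()[1].round(3))
cv2.imwrite("pics/w9.png",camera("wrist"))
E
```

```text
clock: 17.6
eef_pos: [0.522, -0.3931, 0.0316]
tool_rot: [0.037, 0.947, -0.12, 0.297]
ft_force: [-0.5, 0.4, 0.8]
opening: 0.479
t 17.6 pos [ 522.  -393.1   31.6] tote [-620.6  -21.6  -45.1] zax [ 0.553 -0.142 -0.821] open 0.479 F [-0.5  0.4  0.8]
roll 0 shift now axes [ 1.2 -1.1 -2.1] after roll [ 1.2 -1.1 -2.1] j [-0.94  0.64  1.88  1.25  0.39 -0.25]
[[ 0.795 -0.25   0.553]
 [-0.206 -0.968 -0.142]
 [ 0.57  -0.001 -0.821]]
```

View pics/w9.png

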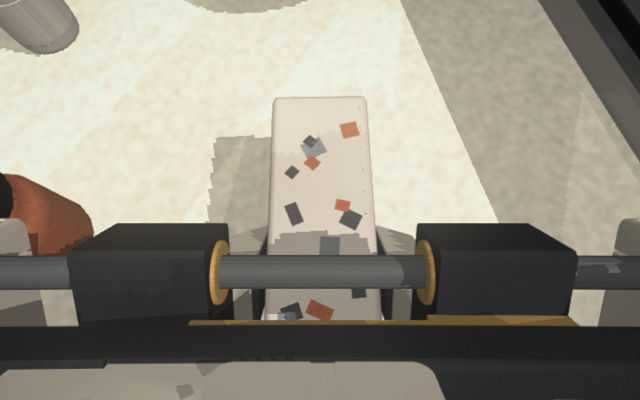

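```bash
python3 -m inch '[115,4,0,-6,0,115,2,0,-3,0,255,0,0,0,0,255,0,0,0,0]' 30
python3 - <<'E'
from h import *
plan(np.array([.522,-.392,.038]))
print(tool()[1].round(3))
E
```

```text
clock: 18.15
eef_pos: [0.5219, -0.3933, 0.0427]
tool_rot: [0.039, 0.947, -0.116, 0.296]
ft_force: [-0.7, 0.9, 1.0]
opening: 0.475
t 18.15 pos [ 521.9 -393.3   42.7] tote [-620.8  -26.6  -35.2] zax [ 0.553 -0.142 -0.821] open 0.475 F [-0.7  0.9  1. ]
roll 0 shift now axes [-2.8 -1.3  3.7] after roll [-2.8 -1.3  3.7] j [-0.94  0.62  1.88  1.2   0.4  -0.2 ]
[[ 0.797 -0.243  0.553]
 [-0.197 -0.97  -0.142]
 [ 0.571  0.004 -0.821]]
```

```bash
python3 -m inch '[115,-2,0,4,0,115,-2,0,3,0,255,0,0,0,0,255,0,0,0,0]' 30
python3 - <<'E'
from h import *
plan(np.array([.522,-.392,.038]))
E
```

```text
clock: 18.65
eef_pos: [0.5223, -0.3934, 0.0333]
tool_rot: [0.038, 0.947, -0.116, 0.296]
ft_force: [-2.9, 1.0, 4.3]
opening: 0.478
t 18.65 pos [ 522.3 -393.4   33.3] tote [-620.9  -22.7  -43.8] zax [ 0.552 -0.142 -0.822] open 0.478 F [-2.9  1.   4.3]
roll 0 shift now axes [ 2.1 -1.2 -4.2] after roll [ 2.1 -1.2 -4.2] j [-0.94  0.64  1.88  1.24  0.39 -0.25]
```

```bash
python3 -m inch '[255,3,0,-5,0,255,14,0,-20,0,255,25,0,-36,0,255,25,0,-36,0,255,20,0,-30,0,255,0,0,0,0]' 30
python3 - <<'E'
from h import *
plan(np.array([.5,-.2,.25]))
print(tool()[1].round(3))
cv2.imwrite("pics/w10.png",camera("wrist"))
E
```

```text
clock: 19.4
eef_pos: [0.5179, -0.3892, 0.185]
tool_rot: [0.034, 0.95, -0.117, 0.289]
ft_force: [0.3, 0.1, -6.0]
opening: 0.48
t 19.4 pos [ 517.9 -389.2  185. ] tote [-617.   -87.4   93.5] zax [ 0.54  -0.133 -0.831] open 0.48 F [ 0.3  0.1 -6. ]
roll 0 shift now axes [ -16.6 -179.4  -88.8] after roll [ -16.6 -179.4  -88.8] j [-0.94  0.38  1.76  0.65  0.64  0.41]
[[ 0.806 -0.242  0.54 ]
 [-0.203 -0.97  -0.133]
 [ 0.556 -0.003 -0.831]]
```

View pics/w10.png

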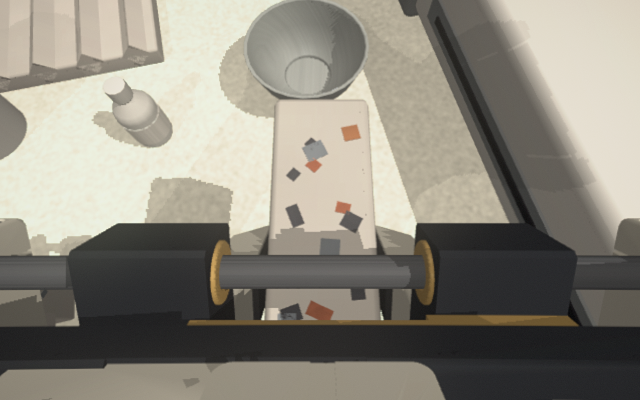

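```bash
python3 -m inch '[255,0,0,0,-10,255,0,0,0,-10.6,255,0,0,0,-10.6,255,0,0,0,-10.6,255,0,0,0,-10.6,255,0,0,0,-10.6,255,0,0,0,-10.6,255,0,0,0,-10.6]' 25
python3 - <<'E'
from h import *
plan(np.array([.5,-.4,.15]),Rt[:,1])
print(tool()[1].round(3))
cv2.imwrite("pics/s3.png",cv2.resize(camera("scene")[100:280,60:360],None,fx=2.5,fy=2.5)); cv2.imwrite("pics/w11.png",camera("wrist"))
E
```

```text
clock: 20.45
eef_pos: [0.508, -0.3758, 0.1534]
tool_rot: [0.197, 0.78, 0.564, 0.187]
ft_force: [0.4, -0.1, -6.1]
opening: 0.477
t 20.45 pos [ 508.  -375.8  153.4] tote [-604.3  -63.5   70.3] zax [ 0.514 -0.096 -0.853] open 0.477 F [ 0.4 -0.1 -6.1]
roll -13.82 shift now axes [-25.6  -1.3   1.1] after roll [-24.6  -7.4   1.1] j [-0.94  0.41  1.79  0.66  0.63 -1.11]
[[ 0.293  0.806  0.514]
 [ 0.953 -0.286 -0.096]
 [ 0.07   0.518 -0.853]]
```

View pics/s3.png

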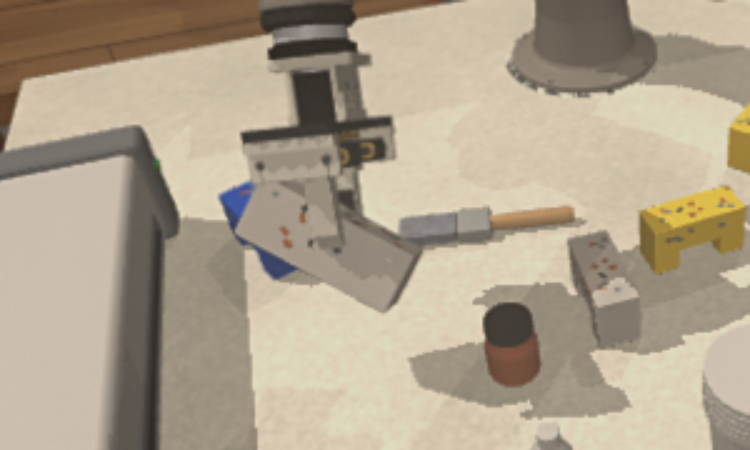

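View pics/w11.png

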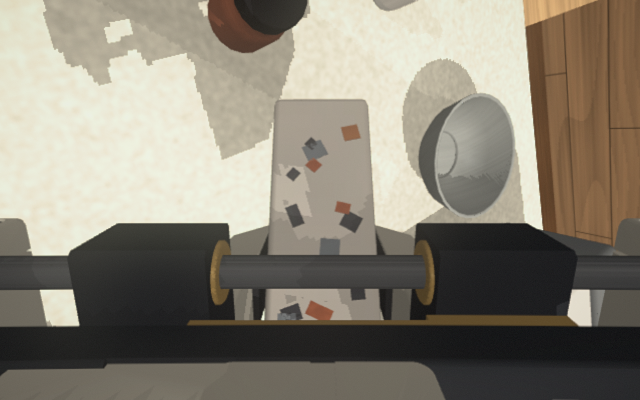

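```bash
python3 -m inch '[255,-12,0,0,-7,255,-12,0,0,-6.8,255,0,0,0,0]'
python3 - <<'E'
from h import *
s,R=tool(); p=s["eef_pos"].copy(); p[2]=.085
plan(p,Rt[:,1]); print(R.round(3))
E
```

```text
clock: 20.92
eef_pos: [0.5002, -0.3968, 0.1464]
tool_rot: [0.212, 0.711, 0.65, 0.164]
ft_force: [0.5, -0.4, -5.7]
opening: 0.477
t 20.93 pos [ 500.2 -396.8  146.4] tote [-625.7  -54.6   66.9] zax [ 0.509 -0.088 -0.856] open 0.477 F [ 0.5 -0.4 -5.7]
roll -0.86 shift now axes [  2.6 -31.6  52.6] after roll [  3.  -31.6  52.6] j [-0.98  0.44  1.76  0.66  0.65 -1.37]
[[ 0.102  0.855  0.509]
 [ 0.994 -0.066 -0.088]
 [-0.042  0.515 -0.856]]
```

```bash
python3 -m inch '[255,1,-15,25,0,255,1,-15,25,0,255,0,-5,9,0,255,0,-4,6,0]' 20
python3 - <<'E'
from h import *
s,R=tool(); p=s["eef_pos"].copy(); p[2]=.045
plan(p,Rt[:,1])
E
```

```text
clock: 21.42
eef_pos: [0.5, -0.3958, 0.067]
tool_rot: [0.209, 0.717, 0.643, 0.166]
ft_force: [-0.7, -0.6, -1.7]
opening: 0.478
t 21.43 pos [ 500.  -395.8   67. ] tote [-624.7  -18.3   -3.7] zax [ 0.508 -0.086 -0.857] open 0.478 F [-0.7 -0.6 -1.7]
roll -1.93 shift now axes [  0.7 -11.3  18.9] after roll [  1.1 -11.3  18.9] j [-0.98  0.57  1.83  0.86  0.52 -1.59]
```

```bash
python3 -m inch '[255,0,-5,8,0,255,0,-5,8,0]'; python3 -m inch '[255,0,-3,6,0,255,0,-3,6,0]'
python3 - <<'E'
from h import *
s,R=tool(); p=s["eef_pos"].copy(); p[2]=.04
plan(p,Rt[:,1])
cv2.imwrite("pics/s4.png",cv2.resize(camera("scene")[120:280,120:360],None,fx=3,fy=3)); cv2.imwrite("pics/w12.png",camera("wrist"))
E
```

```text
clock: 21.68
eef_pos: [0.5028, -0.4072, 0.0569]
tool_rot: [0.221, 0.718, 0.64, 0.163]
ft_force: [-3.9, -6.8, 12.5]
opening: 0.477
clock: 21.92
eef_pos: [0.5061, -0.4163, 0.0508]
tool_rot: [0.23, 0.719, 0.636, 0.16]
ft_force: [-3.1, -3.2, 4.5]
opening: 0.48
t 21.93 pos [ 506.1 -416.3   50.8] tote [-644.8  -17.5  -21.5] zax [ 0.523 -0.127 -0.843] open 0.48 F [-3.1 -3.2  4.5]
roll -2.21 shift now axes [ 0.7 -5.8  9.1] after roll [ 0.9 -5.7  9.1] j [-0.99  0.61  1.83  0.98  0.46 -1.71]
```

View pics/s4.png

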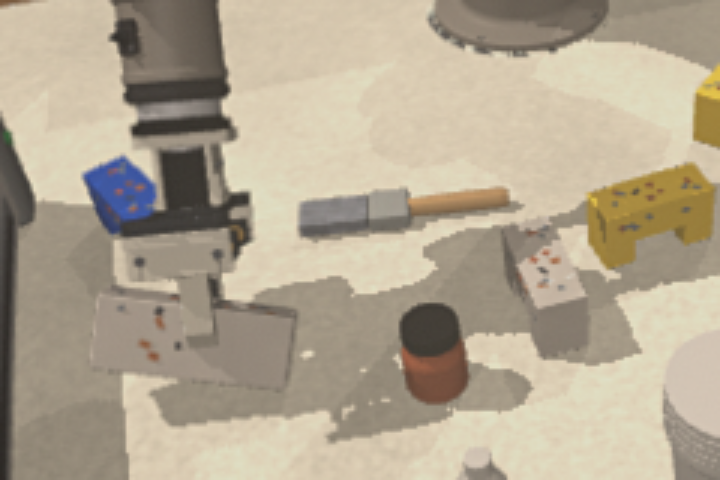

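View pics/w12.png

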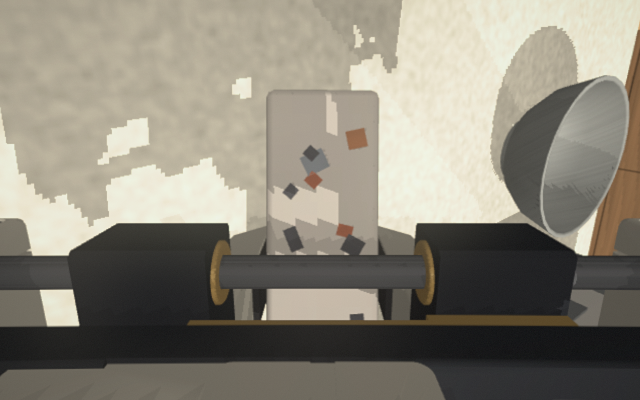

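```bash
python3 -m inch '[255,0,-4,8,0,255,0,-4,8,0]'; python3 -m inch '[255,0,-3,6,0]'
python3 - <<'E'
from h import *
s,R=tool(); p=s["eef_pos"].copy(); p[2]=.04
plan(p,Rt[:,1])
E
```

```text
clock: 22.28
eef_pos: [0.5107, -0.4262, 0.0403]
tool_rot: [0.24, 0.719, 0.633, 0.158]
ft_force: [-0.3, -5.1, 4.6]
opening: 0.484
clock: 22.4
eef_pos: [0.5127, -0.4297, 0.0364]
tool_rot: [0.243, 0.719, 0.631, 0.158]
ft_force: [0.1, -4.0, 3.4]
opening: 0.476
t 22.4 pos [ 512.7 -429.7   36.4] tote [-657.8  -17.6  -37.7] zax [ 0.534 -0.151 -0.832] open 0.476 F [ 0.1 -4.   3.4]
roll -2.5 shift now axes [-0.3  2.  -3. ] after roll [-0.4  2.  -3. ] j [-0.99  0.65  1.82  1.08  0.42 -1.81]
```

```bash
python3 -m inch '[255,0,-3,6,0,255,0,-2,4,0]'
python3 - <<'E'
from h import *
s,R=tool(); p=s["eef_pos"].copy(); p[2]=.04
plan(p,Rt[:,1]);print(R.round(3))
cv2.imwrite("pics/s5.png",cv2.resize(camera("scene")[120:280,120:360],None,fx=3,fy=3)); cv2.imwrite("pics/w13.png",camera("wrist"))
E
```

```text
clock: 22.65
eef_pos: [0.5165, -0.4326, 0.0322]
tool_rot: [0.248, 0.718, 0.631, 0.159]
ft_force: [-14.0, 9.4, 24.4]
opening: 0.486
t 22.65 pos [ 516.5 -432.6   32.2] tote [-660.4  -19.2  -43.2] zax [ 0.541 -0.155 -0.826] open 0.486 F [-14.    9.4  24.4]
roll -2.4 shift now axes [-0.7  4.3 -6.4] after roll [-0.8  4.3 -6.4] j [-0.99  0.66  1.81  1.13  0.42 -1.86]
[[ 0.153  0.827  0.541]
 [ 0.985 -0.081 -0.155]
 [-0.085  0.557 -0.826]]
```

View pics/s5.png

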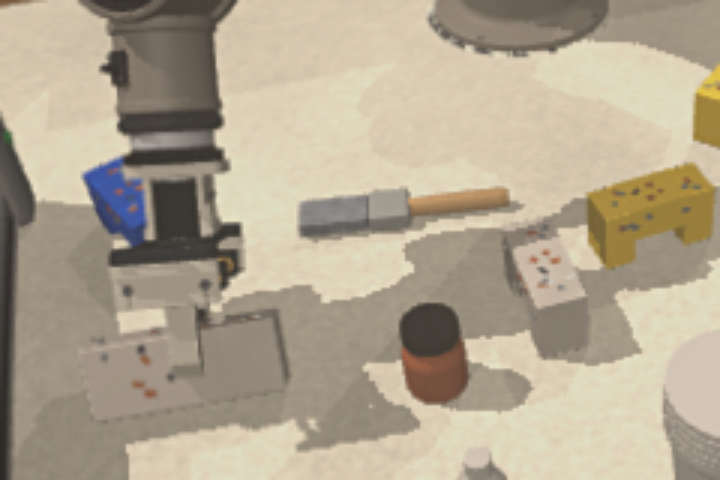

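View pics/w13.png

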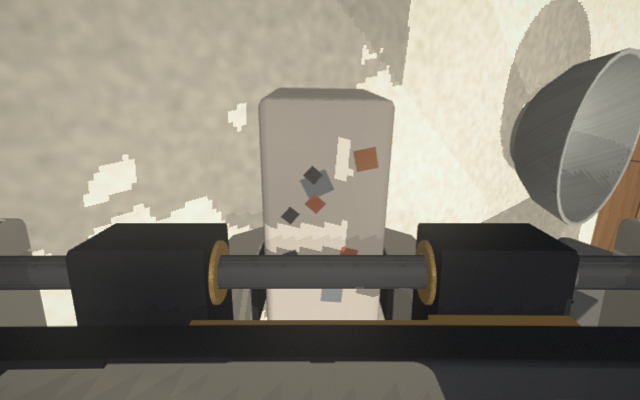

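```bash
cat >> h.py <<'E'
def bar(k=.1024):
    s,R=tool(); c=np.sqrt(1-k*k)
    xb=R@np.array([c,0,-k]); yb=R[:,1]; ub=-R@np.array([k,0,c])
    print("bar u in tote",(Rt.T@ub).round(3),"len in tote",(Rt.T@xb).round(3))
E
python3 -m inch '[255,0,6,-10,0,255,-4,25,-37,0,255,-5,33,-49,0,255,-5,33,-49,0,255,-3,20,-30,0,255,0,0,0,0]' 35
python3 - <<'E'
from h import *
plan(np.array([.45,0.1,.25]),Rt[:,1]);print(tool()[1].round(3)); bar()
E
```

```text
clock: 23.5
eef_pos: [0.5137, -0.4242, 0.2408]
tool_rot: [0.237, 0.719, 0.633, 0.16]
ft_force: [-0.7, -0.1, -6.5]
opening: 0.48
t 23.5 pos [ 513.7 -424.2  240.8] tote [-652.2 -111.   144.1] zax [ 0.531 -0.137 -0.836] open 0.48 F [-0.7 -0.1 -6.5]
roll -2.44 shift now axes [ 507.3  -93.  -113.6] after roll [ 510.8  -71.4 -113.6] j [-0.98  0.36  1.61  0.54  0.79 -1.17]
[[ 0.146  0.835  0.531]
 [ 0.987 -0.086 -0.137]
 [-0.069  0.544 -0.836]]
bar u in tote [0.001 0.104 0.995] len in tote [ 0.999 -0.032  0.002]
```

```bash
python3 -m inch '[255,40,-5,-12,0,255,55,-9,-12,0,255,56,-9,-12,0,255,56,-9,-12,0,255,56,-9,-12,0,255,56,-9,-12,0,255,56,-9,-12,0,255,56,-9,-12,0]' 40
python3 - <<'E'
from h import *
plan(W(42,40,120),Rt[:,1]);print(tool()[1].round(3)); bar()
E
```

```text
clock: 24.5
eef_pos: [0.4554, 0.0216, 0.232]
tool_rot: [0.211, 0.726, 0.637, 0.154]
ft_force: [0.1, 0.6, -6.4]
opening: 0.479
t 24.5 pos [455.4  21.6 232. ] tote [-211.1  -29.8  175.6] zax [ 0.492 -0.111 -0.864] open 0.479 F [ 0.1  0.6 -6.4]
roll -2.83 shift now axes [252.8 -84.1  31.7] after roll [256.7 -71.5  31.7] j [-0.07 -0.03  2.1  -0.15  0.55  0.17]
[[ 0.142  0.859  0.492]
 [ 0.989 -0.1   -0.111]
 [-0.046  0.502 -0.864]]
bar u in tote [-0.023  0.056  0.998] len in tote [ 0.999 -0.044  0.026]
```

```bash
python3 -m inch '[255,55,-15,0,-1.4,255,55,-15,0,-1.4,255,55,-15,0,0,255,50,-12,0,0,255,30,-8,0,0,255,0,0,0,0]' 40
python3 - <<'E'
from h import *
plan(W(42,40,100),Rt[:,1]); bar()
m=camera_model("wrist");cv2.imwrite("pics/w14.png",camera("wrist"));cv2.imwrite("pics/s6.png",cv2.resize(camera("scene")[60:240,320:560],None,fx=3,fy=3)); 
im=cv2.imread("pics/w14.png")
def line(a,b,c=(0,255,255)):
    p=px(m,np.array([W(*a),W(*b)]))
    cv2.line(im,*[tuple(int(round(x)) for x in q) for q in p],c,1)
def rect(x0,x1,y0,y1,z,c=(0,255,255)):
    q=[(x0,y0,z),(x1,y0,z),(x1,y1,z),(x0,y1,z)]
    for i in range(4): line(q[i],q[(i+1)%4],c)
rect(-126,126,-74,74,28); rect(-122,-42,16,70,28); rect(-38,122,16,70,28); rect(-122,-2,-70,-16,28)
cv2.imwrite("pics/w14o.png",im)
E
```

```text
clock: 25.25
eef_pos: [0.4109, 0.2737, 0.1648]
tool_rot: [0.205, 0.708, 0.663, 0.133]
ft_force: [-0.4, 0.2, -6.3]
opening: 0.479
t 25.25 pos [410.9 273.7 164.8] tote [ 37.7  54.7 143.2] zax [ 0.461 -0.114 -0.88 ] open 0.479 F [-0.4  0.2 -6.3]
roll 1.05 shift now axes [ 7.6 14.1 43. ] after roll [ 7.9 14.  43. ] j [ 0.68  0.25  1.97 -0.63  0.7   1.18]
bar u in tote [-0.018  0.015  1.   ] len in tote [1.    0.02  0.018]
```

View pics/w14o.png

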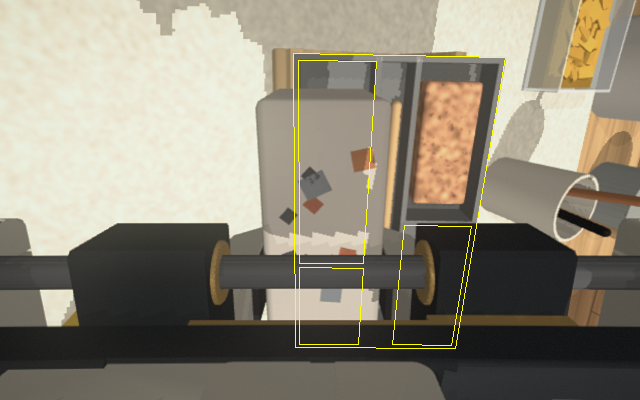

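View pics/s6.png

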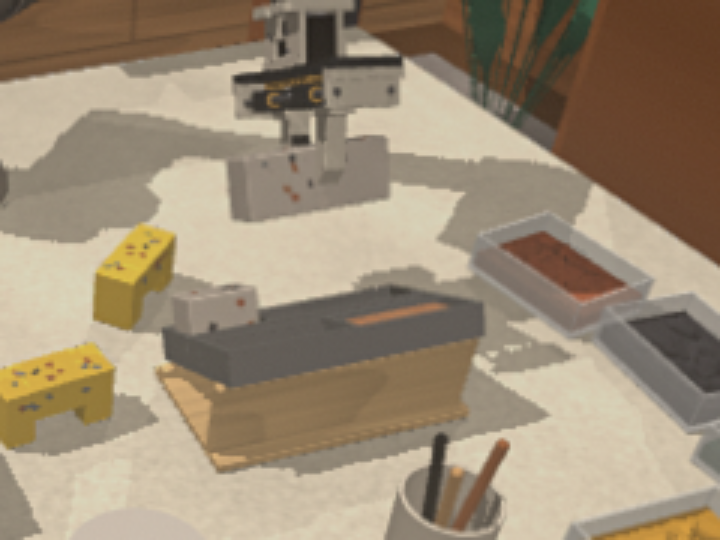

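Run:
```python
from h import *
a=cv2.imread("pics/w14.png"); crop(a,240,75,420,330,3,"pics/z.png")
m=camera_model("wrist"); s,R=tool(); k=.1024;c=np.sqrt(1-k*k)
B=np.c_[R@[c,0,-k],R[:,1],-R@[k,0,c]]
for h in (.026,.030,.034):
  for p in ((263,100),(391,99),(264,325),(385,325)):
    o,v=ray(m,p); n=B[:,2]; P0=s["eef_pos"]+h*n; q=o+v*((P0-o)@n)/(v@n); print(h,p,(B.T@(q-s["eef_pos"])*1000).round(1))
```

```text
0.026 (263, 100) [ 69.  -18.8  26. ]
0.026 (391, 99) [69.3 24.3 26. ]
0.026 (264, 325) [-24.1 -23.6  26. ]
0.026 (385, 325) [-24.1  27.8  26. ]
0.03 (263, 100) [ 69.3 -18.2  30. ]
0.03 (391, 99) [69.6 23.5 30. ]
0.03 (264, 325) [-20.7 -22.8  30. ]
0.03 (385, 325) [-20.7  27.   30. ]
0.034 (263, 100) [ 69.7 -17.5  34. ]
0.034 (391, 99) [70.  22.8 34. ]
0.034 (264, 325) [-17.3 -22.   34. ]
0.034 (385, 325) [-17.3  26.1  34. ]
```

View pics/z.png

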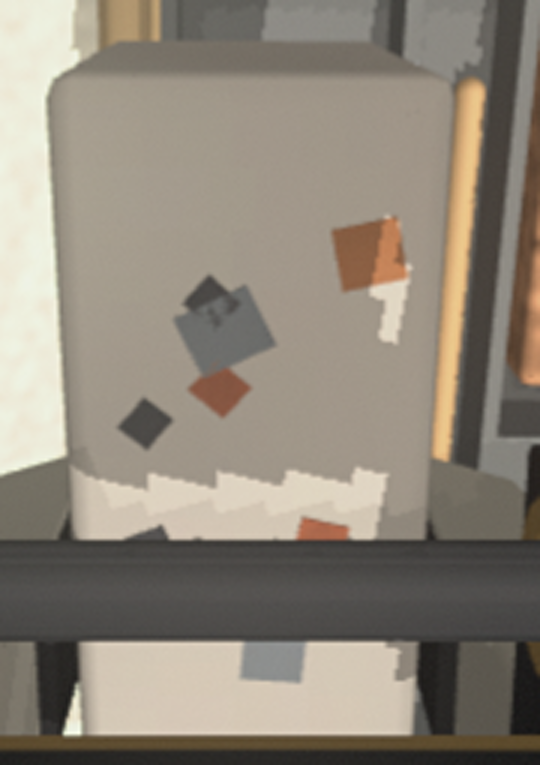

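```bash
python3 - <<'E'
from h import *
plan(W(47,44,100),Rt[:,1])
E
python3 -m inch '[255,8,5,18,1,255,5,5,18,0,255,0,0,5,0,255,0,0,0,0]'
python3 - <<'E'
from h import *
plan(W(47,44,60),Rt[:,1]);bar()
E
```

```text
t 25.35 pos [411.5 271.6 165.8] tote [ 35.7  53.6 143.8] zax [ 0.461 -0.116 -0.88 ] open 0.478 F [ 0.5 -0.4 -7.2]
roll 0.89 shift now axes [14.9  9.  42.8] after roll [15.1  8.8 42.8] j [ 0.67  0.25  1.97 -0.63  0.7   1.18]
clock: 25.85
eef_pos: [0.4393, 0.274, 0.1303]
tool_rot: [0.204, 0.716, 0.654, 0.131]
ft_force: [-0.6, 0.1, -6.4]
opening: 0.477
t 25.85 pos [439.3 274.  130.3] tote [39.8 45.1 99.6] zax [ 0.455 -0.121 -0.882] open 0.477 F [-0.6  0.1 -6.4]
roll -0.26 shift now axes [10.8  0.7 38.8] after roll [10.8  0.7 38.8] j [ 0.64  0.35  1.96 -0.67  0.63  1.24]
bar u in tote [-0.011  0.011  1.   ] len in tote [ 1.    -0.003  0.011]
```

```bash
python3 -m inch '[255,8,0,14,0,255,5,0,12,0,255,0,0,8,0,255,0,0,0,0]'
python3 - <<'E'
from h import *
plan(W(47,44,60),Rt[:,1]);bar()
m=camera_model("wrist");im=camera("wrist");cv2.imwrite("pics/w15.png",im)
def line(a,b,c=(0,255,255)):
    p=px(m,np.array([W(*a),W(*b)]))
    cv2.line(im,*[tuple(int(round(x)) for x in q) for q in p],c,1)
def rect(x0,x1,y0,y1,z,c=(0,255,255)):
    q=[(x0,y0,z),(x1,y0,z),(x1,y1,z),(x0,y1,z)]
    for i in range(4): line(q[i],q[(i+1)%4],c)
rect(-126,126,-74,74,28); rect(-122,-42,16,70,28); rect(-38,122,16,70,28); rect(-122,-2,-70,-16,28)
cv2.imwrite("pics/w15o.png",im)
s=camera("scene");cv2.imwrite("pics/s7.png",cv2.resize(s[100:240,360:510],None,fx=5,fy=4))
E
```

```text
clock: 26.35
eef_pos: [0.4571, 0.2832, 0.0976]
tool_rot: [0.204, 0.716, 0.654, 0.131]
ft_force: [-0.8, -0.3, -6.0]
opening: 0.482
t 26.35 pos [457.1 283.2  97.6] tote [50.1 44.7 62.7] zax [ 0.455 -0.12  -0.882] open 0.482 F [-0.8 -0.3 -6. ]
roll -0.27 shift now axes [-2.8  0.6  3. ] after roll [-2.8  0.6  3. ] j [ 0.63  0.43  1.94 -0.74  0.57  1.31]
bar u in tote [-0.012  0.012  1.   ] len in tote [ 1.    -0.004  0.012]
```

View pics/w15o.png

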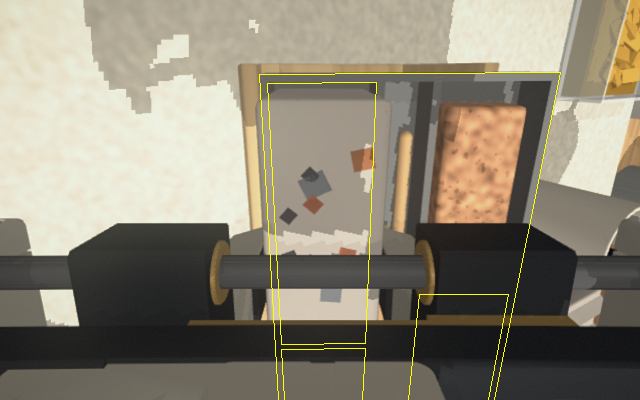

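View pics/s7.png

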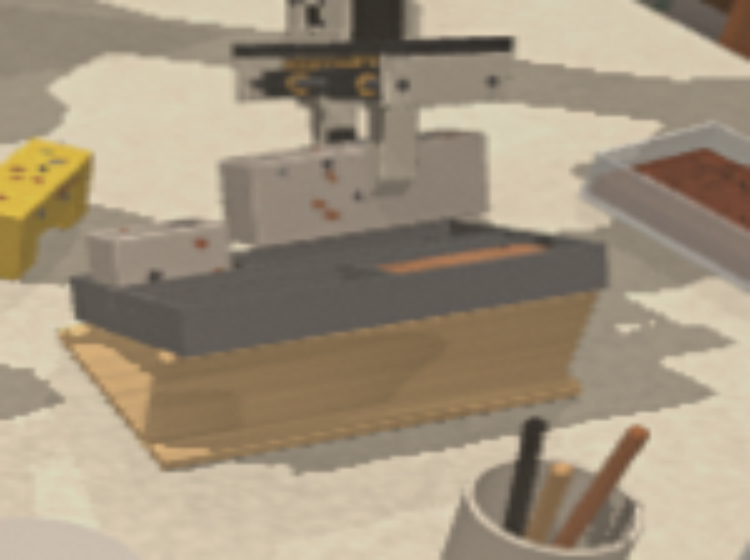

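Run:
```python
from h import *
m=camera_model("scene"); im=camera("scene").copy(); s,R=tool(); k=.1024;c=np.sqrt(1-k*k)
B=np.c_[R@[c,0,-k],-R[:,1],-R@[k,0,c]]
print("cam",-m["R"].T@m["t"])
big=cv2.resize(im[120:200,390:480],None,fx=8,fy=7,interpolation=cv2.INTER_CUBIC)
def P(off,x,y,z): 
    X=s["eef_pos"]+B@np.array([x+off,y,z-.030]); p=(px(m,X)[0]-[390,120]+.5)*[8,7]; return tuple(int(v) for v in p)
for off,col in((-.005,(0,255,255)),(-.015,(255,0,255))):
    q=[P(off,a*.075,-.022,z) for a,z in((1,.06),(1,0),(-1,0),(-1,.06))]
    for i in range(4): cv2.line(big,q[i],q[(i+1)%4],col,1)
cv2.imwrite("pics/s8.png",big)
```

```text
cam [ 1.21371329 -0.33411838  0.70381352]
```

View pics/s8.png

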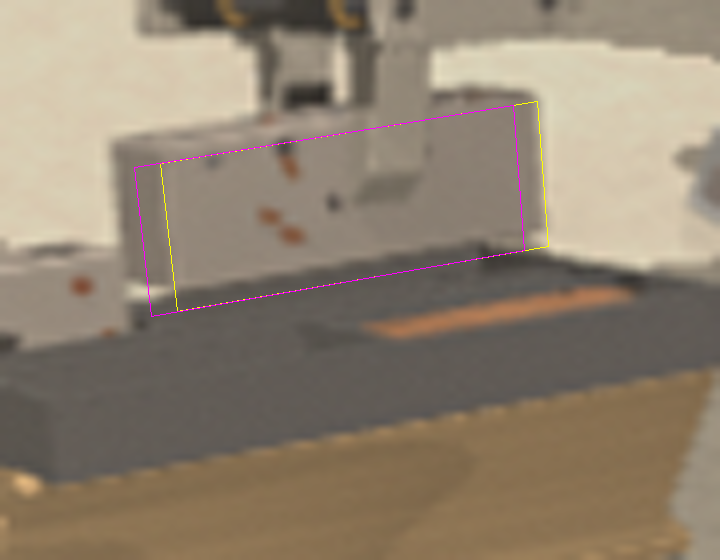

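```bash
python3 -m inch '[255,-4,0,3,0,255,0,0,8,0,255,0,0,8,0,255,0,0,0,0]'
python3 - <<'E'
from h import *
plan(W(47,44,31),Rt[:,1]);bar()
E
```

```text
clock: 27.0
eef_pos: [0.4661, 0.2769, 0.0818]
tool_rot: [0.204, 0.716, 0.654, 0.133]
ft_force: [-0.7, -1.0, -5.8]
opening: 0.48
t 27.0 pos [466.1 276.9  81.8] tote [44.4 43.4 44.3] zax [ 0.457 -0.118 -0.881] open 0.48 F [-0.7 -1.  -5.8]
roll -0.32 shift now axes [ 3.7 -0.7 13. ] after roll [ 3.7 -0.7 13. ] j [ 0.6   0.46  1.95 -0.79  0.53  1.35]
bar u in tote [-0.014  0.014  1.   ] len in tote [ 1.    -0.004  0.014]
```

```bash
python3 -m inch '[255,3,0,5,0,255,0,0,6,0,255,0,0,0,0]'
python3 - <<'E'
from h import *
plan(W(47,44,31),Rt[:,1]);bar()
E
```

```text
clock: 27.38
eef_pos: [0.472, 0.2789, 0.071]
tool_rot: [0.204, 0.716, 0.654, 0.133]
ft_force: [-0.2, -0.6, -5.4]
opening: 0.48
t 27.38 pos [472.  278.9  71. ] tote [46.8 43.3 32.2] zax [ 0.457 -0.118 -0.881] open 0.48 F [-0.2 -0.6 -5.4]
roll -0.31 shift now axes [ 0.3 -0.8  1.1] after roll [ 0.3 -0.8  1.1] j [ 0.6   0.49  1.95 -0.81  0.51  1.37]
bar u in tote [-0.014  0.014  1.   ] len in tote [ 1.    -0.004  0.014]
```

```bash
python3 -m inch '[255,0,0,3,0,255,0,0,2,0]'
python3 -m inch '[255,0,0,2,0]'
python3 - <<'E'
from h import *
plan(W(47,44,31),Rt[:,1]);bar()
E
```

```text
clock: 27.62
eef_pos: [0.4744, 0.2785, 0.0667]
tool_rot: [0.204, 0.716, 0.654, 0.133]
ft_force: [-7.8, 0.3, 3.4]
opening: 0.48
clock: 27.75
eef_pos: [0.4749, 0.2784, 0.0662]
tool_rot: [0.204, 0.716, 0.654, 0.134]
ft_force: [-22.6, 0.3, 24.7]
opening: 0.481
t 27.75 pos [474.9 278.4  66.2] tote [46.5 42.8 26.5] zax [ 0.459 -0.117 -0.881] open 0.481 F [-22.6   0.3  24.7]
roll -0.32 shift now axes [ 0.1 -1.1 -4.5] after roll [ 0.1 -1.1 -4.5] j [ 0.6   0.5   1.95 -0.83  0.5   1.39]
bar u in tote [-0.015  0.016  1.   ] len in tote [ 1.    -0.004  0.015]
```

```bash
python3 -m inch '[125,0,0,-1,0,90,0,0,-1,0,90,0,0,0,0]'
python3 - <<'E'
from h import *
plan(W(47,44,31),Rt[:,1])
E
python3 -m inch '[90,0,0,-20,0,90,0,0,-50,0,60,0,0,-50,0,0,0,0,0,0]'
python3 - <<'E'
from h import *
plan(W(47,44,31),Rt[:,1])
m=camera_model("wrist");im=camera("wrist");cv2.imwrite("pics/w16.png",im)
def line(a,b,c=(0,255,255)):
    p=px(m,np.array([W(*a),W(*b)]))
    cv2.line(im,*[tuple(int(round(x)) for x in q) for q in p],c,1)
def rect(x0,x1,y0,y1,z,c=(0,255,255)):
    q=[(x0,y0,z),(x1,y0,z),(x1,y1,z),(x0,y1,z)]
    for i in range(4): line(q[i],q[(i+1)%4],c)
rect(-126,126,-74,74,28); rect(-38,122,16,70,28); rect(-122,-2,-70,-16,28); rect(42-75,42+75,43-22,43+22,60,(0,255,0))
cv2.imwrite("pics/w16o.png",im)
cv2.imwrite("pics/s9.png",cv2.resize(camera("scene")[120:220,360:500],None,fx=5.5,fy=5.5,interpolation=cv2.INTER_CUBIC))
E
```

```text
clock: 28.12
eef_pos: [0.4747, 0.2797, 0.0705]
tool_rot: [0.205, 0.715, 0.654, 0.136]
ft_force: [0.1, -0.4, -0.8]
opening: 0.633
t 28.12 pos [474.7 279.7  70.5] tote [47.8 41.1 30.5] zax [ 0.463 -0.115 -0.879] open 0.633 F [ 0.1 -0.4 -0.8]
roll -0.32 shift now axes [-0.9 -2.9 -0.5] after roll [-0.8 -2.9 -0.5] j [ 0.6   0.49  1.95 -0.83  0.5   1.39]
clock: 28.62
eef_pos: [0.4198, 0.2946, 0.1802]
tool_rot: [0.205, 0.715, 0.653, 0.138]
ft_force: [-0.3, -0.8, -0.2]
opening: 0.816
t 28.62 pos [419.8 294.6 180.2] tote [ 59.1  40.9 153.5] zax [ 0.466 -0.113 -0.878] open 0.816 F [-0.3 -0.8 -0.2]
roll -0.42 shift now axes [ -1.9  -5.8 123. ] after roll [ -1.9  -5.8 123. ] j [ 0.7   0.27  1.9  -0.6   0.76  1.19]
```

View pics/w16o.png

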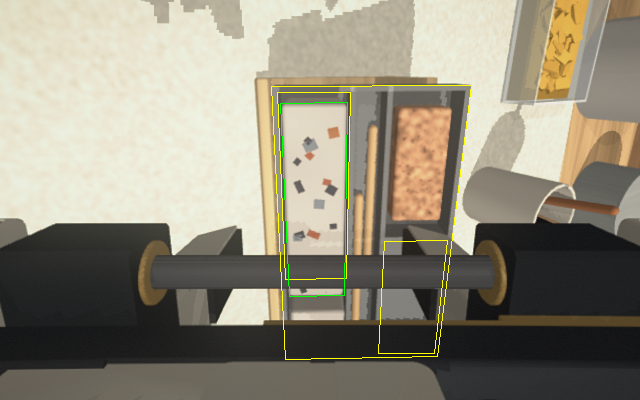

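View pics/s9.png

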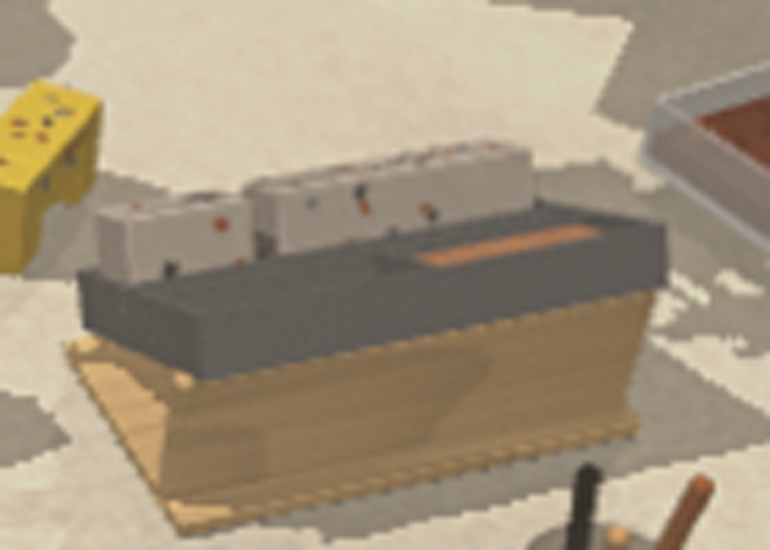

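```bash
python3 - <<'E'
from h import *
plan(np.array([.505,-.13,.24]));print(tool()[1].round(3))
E
python3 -m inch '[0,-30,10,-25,0,0,-55,10,-15,0,0,-57,10,0,0,0,-57,10,0,0,0,-57,10,0,8,0,-57,10,0,0,0,-57,5,0,0,0,-30,5,0,0]'
python3 - <<'E'
from h import *
plan(np.array([.505,-.13,.24]),[.2,1,0]);print(tool()[1].round(3))
E
```

```text
t 28.73 pos [419.5 293.1 177. ] tote [ 57.6  42.6 150.7] zax [ 0.462 -0.117 -0.879] open 0.901 F [ 1.   0.1 -0.6]
roll 0 shift now axes [-414.8  130.8   33.5] after roll [-414.8  130.8   33.5] j [ 0.7   0.27  1.9  -0.6   0.76  1.19]
[[ 0.109  0.88   0.462]
 [ 0.991 -0.061 -0.117]
 [-0.075  0.47  -0.879]]
clock: 29.72
eef_pos: [0.4034, -0.0997, 0.2583]
tool_rot: [0.193, 0.762, 0.602, 0.141]
ft_force: [0.4, 0.2, 0.7]
opening: 0.999
t 29.73 pos [403.4 -99.7 258.3] tote [-335.5   -2.4  219.1] zax [ 0.447 -0.125 -0.886] open 0.999 F [0.4 0.2 0.7]
roll 88.41 shift now axes [-5.1 85.2 65.4] after roll [85.1  7.5 65.4] j [-0.51 -0.16  2.1   0.17  0.73 -0.38]
[[ 0.236  0.863  0.447]
 [ 0.972 -0.201 -0.125]
 [-0.018  0.464 -0.886]]
```

```bash
python3 -m inch '[0,0,10,0,10.6,0,0,10,0,10.6,0,0,10,0,10.6,0,0,10,0,10.6,0,0,10,0,10.6,0,5,5,0,10.6,0,10,0,0,10.6,0,10,0,0,0]'
python3 - <<'E'
from h import *
plan(np.array([.505,-.135,.2]),[.012,1,0]);print(tool()[1].round(3))
m=camera_model("wrist");cv2.imwrite("pics/w17.png",camera("wrist")); np.savez("w17.npz",**{k:np.array(v) for k,v in m.items()})
E
```

```text
clock: 30.72
eef_pos: [0.4588, -0.1372, 0.2782]
tool_rot: [0.068, 0.974, 0.008, 0.216]
ft_force: [0.4, -0.3, -0.0]
opening: 1.001
t 30.73 pos [ 458.8 -137.2  278.2] tote [-369.3  -62.8  210.6] zax [ 0.423 -0.129 -0.897] open 1.001 F [ 0.4 -0.3 -0. ]
roll 3.27 shift now axes [  9.2 -13.5  89.4] after roll [  8.4 -14.   89.4] j [-0.52 -0.03  1.93  0.13  0.8   0.97]
[[ 0.906 -0.013  0.423]
 [ 0.046 -0.991 -0.129]
 [ 0.42   0.136 -0.897]]
```

View pics/w17.png

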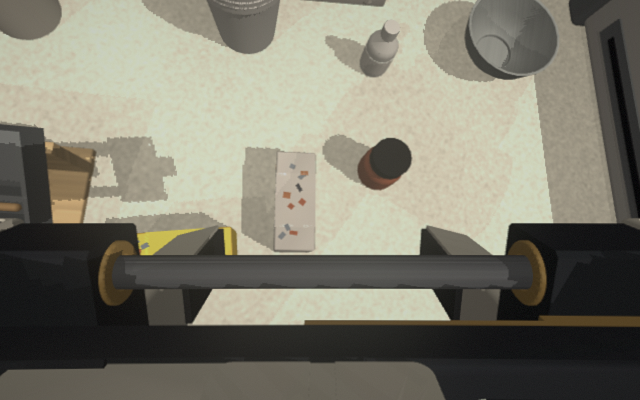

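Run:
```python
from h import *
d=np.load("w17.npz"); m={k:d[k] for k in d}; m["k1"]=float(m["k1"])
P=[onz(m,p,.06) for p in((276.5,152.5),(315.5,153),(314.5,251),(274.5,250.5))]
for p in P: print(p.round(4))
a=(P[0]+P[1])/2;b=(P[2]+P[3])/2;u=a-b;print(np.linalg.norm(u),np.linalg.norm(P[0]-P[1]),"yaw",np.degrees(np.arctan2(u[1],u[0])),"c",(a+b)/2)
c=(a+b)/2
s,R=tool(); tgt=np.array([c[0],c[1],.051])+.019*R[:,2]; print(tgt); plan(tgt,[.012,1,0])
```

```text
[ 0.5736 -0.1184  0.06  ]
[ 0.5743 -0.1623  0.06  ]
[ 0.4645 -0.1601  0.06  ]
[ 0.4654 -0.1174  0.06  ]
0.10895444416356194 0.043850593392542644 yaw -0.8364107352206899 c [ 0.51944735 -0.1395381   0.06      ]
[ 0.52750614 -0.1419951   0.03397005]
t 30.77 pos [ 459.9 -137.5  279. ] tote [-369.5  -64.2  210.8] zax [ 0.424 -0.129 -0.896] open 0.998 F [ 0.7 -0.5  0.1]
roll 3.39 shift now axes [-42.3 -30.  248.9] after roll [-44.  -27.4 248.9] j [-0.52 -0.03  1.92  0.13  0.8   0.96]
```

```bash
python3 -m inch '[0,-9,-6,52,3.3,0,-9,-6,52,0,0,-9,-6,52,0,0,-5,-3,20,0,0,0,0,0,0]'
python3 - <<'E'
from h import *
s,R=tool(); plan(np.array([.5195,-.1395,.051])+.019*R[:,2],[.012,1,0]);print(R.round(3))
E
```

```text
clock: 31.4
eef_pos: [0.5088, -0.1424, 0.1005]
tool_rot: [0.064, 0.974, -0.011, 0.216]
ft_force: [0.1, -1.0, 0.2]
opening: 0.998
t 31.4 pos [ 508.8 -142.4  100.5] tote [-371.2  -26.9   29.6] zax [ 0.419 -0.13  -0.898] open 0.998 F [ 0.1 -1.   0.2]
roll 1.03 shift now axes [-11.2  -9.3  67.6] after roll [-11.4  -9.1  67.6] j [-0.46  0.33  2.09  0.26  0.28  0.9 ]
[[ 0.906 -0.048  0.419]
 [ 0.007 -0.992 -0.13 ]
 [ 0.422  0.12  -0.898]]
```

```bash
python3 -m inch '[0,-9,-6,40,1,0,-9,-6,40,0,0,0,0,0,0]'
python3 - <<'E'
from h import *
s,R=tool(); plan(np.array([.5195,-.1395,.051])+.019*R[:,2],[.012,1,0]);print(R.round(3))
E
```

```text
clock: 31.78
eef_pos: [0.5411, -0.1507, 0.0556]
tool_rot: [0.049, 0.979, -0.015, 0.195]
ft_force: [-0.7, -0.2, 0.1]
opening: 1.002
t 31.77 pos [ 541.1 -150.7   55.6] tote [-377.5  -35.7  -25.4] zax [ 0.381 -0.102 -0.919] open 1.002 F [-0.7 -0.2  0.1]
roll 0.1 shift now axes [-21.8 -10.5  13.9] after roll [-21.9 -10.5  13.9] j [-0.45  0.47  2.    0.27  0.28  0.91]
[[ 0.923 -0.048  0.381]
 [-0.009 -0.995 -0.102]
 [ 0.384  0.091 -0.919]]
```

```bash
python3 -m inch '[0,-25,-9,14,0,0,-20,-4,14,0,0,0,0,0,0]'
python3 - <<'E'
from h import *
s,R=tool(); plan(np.array([.5195,-.1395,.051])+.019*R[:,2],[.012,1,0]);print(R.round(3))
E
```

```text
clock: 32.15
eef_pos: [0.519, -0.1468, 0.0392]
tool_rot: [0.037, 0.983, -0.012, 0.178]
ft_force: [-0.5, 0.3, -0.0]
opening: 1.0
t 32.15 pos [ 519.  -146.8   39.2] tote [-375.    -8.4  -29.9] zax [ 0.35  -0.078 -0.934] open 1.0 F [-0.5  0.3 -0. ]
roll 0.09 shift now axes [ 4.5 -6.4  7.5] after roll [ 4.5 -6.5  7.5] j [-0.47  0.48  2.04  0.33  0.28  0.82]
[[ 0.936 -0.036  0.35 ]
 [-0.01  -0.997 -0.078]
 [ 0.352  0.069 -0.934]]
```

```bash
python3 -m inch '[100,3,-6,6,0,140,0,0,0,0,140,0,0,0,0,140,0,0,0,0]' 6
python3 - <<'E'
from h import *
s,R=tool(); plan(np.array([.5195,-.1395,.051])+.019*R[:,2],[.012,1,0]);print(R.round(3))
E
```

```text
clock: 32.65
eef_pos: [0.5259, -0.1414, 0.0377]
tool_rot: [0.037, 0.983, -0.011, 0.179]
ft_force: [0.7, 0.4, -1.2]
opening: 0.615
t 32.65 pos [ 525.9 -141.4   37.7] tote [-369.2  -13.5  -34.1] zax [ 0.35  -0.077 -0.933] open 0.615 F [ 0.7  0.4 -1.2]
roll 0.16 shift now axes [-1.3 -0.7  4.2] after roll [-1.3 -0.7  4.2] j [-0.45  0.49  2.02  0.31  0.28  0.86]
[[ 0.936 -0.035  0.35 ]
 [-0.008 -0.997 -0.077]
 [ 0.352  0.07  -0.933]]
```

```bash
python3 -m inch '[140,-2,0,5,0,140,0,0,0,0,140,0,0,0,5.5,140,0,0,0,5.5,140,0,0,0,0]' 6
python3 - <<'E'
from h import *
s,R=tool(); plan(np.array([.5195,-.1395,.051])+.019*R[:,2],[.012,1,0]);print(R.round(3))
cv2.imwrite("pics/w18.png",camera("wrist"))
E
```

```text
clock: 33.28
eef_pos: [0.5269, -0.1426, 0.0342]
tool_rot: [0.019, 0.978, -0.107, 0.179]
ft_force: [0.2, 1.0, 1.0]
opening: 0.478
t 33.27 pos [ 526.9 -142.6   34.2] tote [-370.3  -12.9  -37.8] zax [ 0.347 -0.075 -0.935] open 0.478 F [0.2 1.  1. ]
roll -11.1 shift now axes [-1.4 -1.4  0.5] after roll [-1.1 -1.7  0.5] j [-0.45  0.5   2.02  0.31  0.28  1.05]
[[ 0.913 -0.216  0.347]
 [-0.203 -0.976 -0.075]
 [ 0.355 -0.002 -0.935]]
```

View pics/w18.png

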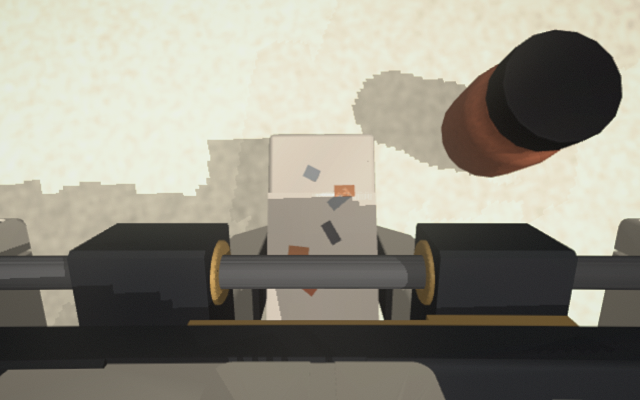

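```bash
python3 -m inch '[255,0,0,0,0,255,0,0,0,0,255,4,0,-10,0,255,15,0,-38,0,255,20,0,-50,0,255,20,0,-50,0,255,20,0,-50,0,255,10,0,-30,0]' 40
python3 - <<'E'
from h import *
plan(np.array([.75,-.18,.38]));print(tool()[1].round(3))
E
```

```text
clock: 34.33
eef_pos: [0.5252, -0.1429, 0.2837]
tool_rot: [0.019, 0.979, -0.106, 0.172]
ft_force: [1.3, -1.1, -2.7]
opening: 0.476
t 34.33 pos [ 525.2 -142.9  283.7] tote [-370.7 -124.7  185.3] zax [ 0.333 -0.074 -0.94 ] open 0.476 F [ 1.3 -1.1 -2.7]
roll 0 shift now axes [246.8 -11.8 -12.8] after roll [246.8 -11.8 -12.8] j [-0.45  0.15  1.68  0.1   0.98  1.29]
[[ 0.918 -0.214  0.333]
 [-0.201 -0.977 -0.074]
 [ 0.342  0.001 -0.94 ]]
```

```bash
python3 -m inch '[255,40,0,5,0,255,50,0,10,0,255,50,0,10,0,255,50,0,10,0,255,40,0,10,0,255,35,0,0,0]'
python3 - <<'E'
from h import *
plan(np.array([.75,-.18,.38]))
E
```

```text
clock: 35.08
eef_pos: [0.7848, -0.2019, 0.3382]
tool_rot: [0.023, 0.979, -0.108, 0.171]
ft_force: [0.8, 0.4, -1.8]
opening: 0.476
t 35.08 pos [ 784.8 -201.9  338.2] tote [-413.1 -383.6  114.5] zax [ 0.33  -0.082 -0.941] open 0.476 F [ 0.8  0.4 -1.8]
roll 0 shift now axes [-22.3 -13.4 -52.6] after roll [-22.3 -13.4 -52.6] j [-0.36  0.67  0.72  0.04  1.4   1.43]
```

```bash
python3 -m inch '[255,45,0,0,0,255,45,0,-10,0,255,45,0,-20,0,255,45,0,-20,0]'
python3 - <<'E'
from h import *
plan(np.array([.75,-.18,.38]))
E
```

```text
clock: 35.58
eef_pos: [0.8557, -0.2173, 0.3891]
tool_rot: [0.027, 0.975, -0.11, 0.194]
ft_force: [0.6, -0.2, -2.2]
opening: 0.482
t 35.58 pos [ 855.7 -217.3  389.1] tote [-423.8 -470.7  127.3] zax [ 0.372 -0.095 -0.923] open 0.482 F [ 0.6 -0.2 -2.2]
roll 0 shift now axes [-106.3  -12.7  -34.5] after roll [-106.3  -12.7  -34.5] j [-0.35  0.95  0.04  0.04  1.75  1.46]
```

```bash
python3 -m inch '[255,45,-5,-20,0,255,45,-5,-25,0,255,45,-5,-25,0]'
python3 - <<'E'
from h import *
plan(np.array([.75,-.18,.38]))
E
```

```text
clock: 35.95
eef_pos: [0.8582, -0.2, 0.4548]
tool_rot: [0.034, 0.962, -0.109, 0.246]
ft_force: [-0.5, 0.1, -3.9]
opening: 0.479
t 35.95 pos [ 858.2 -200.   454.8] tote [-406.4 -501.7  185.2] zax [ 0.467 -0.119 -0.876] open 0.479 F [-0.5  0.1 -3.9]
roll 0 shift now axes [-132.4    4.1   12.6] after roll [-132.4    4.1   12.6] j [-0.33  0.89  0.04  0.04  1.72  1.48]
```

```bash
python3 - <<'E'
from h import *
plan(np.array([.52,-.41,.26]))
E
python3 -m inch '[255,-40,20,-2,0,255,-50,28,3,0,255,-50,28,3,0,255,-50,30,5,0,255,-50,30,5,0,255,-50,28,5,0,255,-40,20,5,0,255,-20,10,0,0]'
python3 - <<'E'
from h import *
plan(np.array([.52,-.41,.2]),Rt[:,1])
E
```

```text
t 35.95 pos [ 858.2 -200.   454.8] tote [-406.4 -501.7  185.2] zax [ 0.467 -0.119 -0.876] open 0.479 F [-0.5  0.1 -3.9]
roll 0 shift now axes [-342.5  278.8   37.8] after roll [-342.5  278.8   37.8] j [-0.33  0.89  0.04  0.04  1.72  1.48]
clock: 36.95
eef_pos: [0.5566, -0.3189, 0.301]
tool_rot: [0.043, 0.957, -0.104, 0.267]
ft_force: [0.3, 0.3, -3.0]
opening: 0.48
t 36.95 pos [ 556.6 -318.9  301. ] tote [-544.4 -170.5  181.3] zax [ 0.502 -0.138 -0.854] open 0.48 F [ 0.3  0.3 -3. ]
roll 82.54 shift now axes [-67.1  94.1  80.4] after roll [84.6 78.7 80.4] j [-0.76  0.24  1.59  0.34  0.85  0.86]
```

```bash
python3 -m inch '[255,0,25,0,-10.6,255,0,25,0,-10.6,255,-5,20,0,-10.6,255,0,0,0,-10.6,255,0,0,0,-10.6,255,0,0,0,-10.6,255,0,0,0,-10.6,255,0,0,0,-10.6]'
python3 - <<'E'
from h import *
plan(np.array([.51,-.40,.12]),Rt[:,1]);print(tool()[1].round(3))
E
```

```text
clock: 37.95
eef_pos: [0.5454, -0.3909, 0.3303]
tool_rot: [0.232, 0.768, 0.573, 0.166]
ft_force: [-0.0, 0.2, -2.6]
opening: 0.475
t 37.95 pos [ 545.4 -390.9  330.3] tote [-617.  -177.9  210.5] zax [ 0.521 -0.166 -0.837] open 0.475 F [-0.   0.2 -2.6]
roll -11.35 shift now axes [ -16.4 -141.3  159.2] after roll [  11.7 -141.8  159.2] j [-0.88  0.27  1.48  0.38  0.92 -0.75]
[[ 0.287  0.804  0.521]
 [ 0.958 -0.235 -0.166]
 [-0.011  0.547 -0.837]]
```

```bash
python3 -m inch '[255,0,-30,36,-5.5,255,2,-36,40,-5.8,255,2,-36,40,0,255,2,-30,36,0,255,0,0,0,0]' 30
python3 - <<'E'
from h import *
s,R=tool(); p=s["eef_pos"].copy();p[2]=.045
plan(p,Rt[:,1]);print(R.round(3))
E
```

```text
clock: 38.58
eef_pos: [0.5197, -0.4011, 0.1436]
tool_rot: [0.263, 0.7, 0.649, 0.138]
ft_force: [0.2, 0.9, -2.3]
opening: 0.479
t 38.58 pos [ 519.7 -401.1  143.6] tote [-628.7  -70.8   55.5] zax [ 0.536 -0.189 -0.823] open 0.479 F [ 0.2  0.9 -2.3]
roll 0.99 shift now axes [ 14.6 -54.1  81.1] after roll [ 13.6 -54.3  81.1] j [-0.93  0.44  1.81  0.75  0.49 -1.45]
[[ 0.119  0.836  0.536]
 [ 0.982 -0.019 -0.189]
 [-0.148  0.548 -0.823]]
```

```bash
python3 -m inch '[255,5,-19,29,0,255,5,-19,29,0,255,1,-4,6,0,255,1,-3,5,0]' 20
python3 - <<'E'
from h import *
s,R=tool(); p=s["eef_pos"].copy();p[2]=.045
plan(p,Rt[:,1])
E
```

```text
clock: 39.08
eef_pos: [0.5292, -0.4093, 0.077]
tool_rot: [0.278, 0.695, 0.648, 0.138]
ft_force: [-0.6, -0.4, -2.3]
opening: 0.481
t 39.08 pos [ 529.2 -409.3   77. ] tote [-636.3  -49.5   -8.4] zax [ 0.553 -0.208 -0.807] open 0.481 F [-0.6 -0.4 -2.3]
roll 1.39 shift now axes [  5.4 -18.1  25.8] after roll [  5.  -18.2  25.8] j [-0.93  0.57  1.86  1.11  0.36 -1.85]
```

```bash
python3 -m inch '[255,2,-6,9,0,255,2,-5,8,0,255,1,-4,6,0]' 20
python3 -m inch '[255,1,-4,6,0]'
python3 - <<'E'
from h import *
s,R=tool(); p=s["eef_pos"].copy();p[2]=.04
plan(p,Rt[:,1]);print(R.round(3))
cv2.imwrite("pics/s10.png",cv2.resize(camera("scene")[120:280,120:360],None,fx=3,fy=3))
E
```

```text
clock: 39.45
eef_pos: [0.5353, -0.4132, 0.0588]
tool_rot: [0.287, 0.692, 0.648, 0.138]
ft_force: [-0.9, 0.7, -3.6]
opening: 0.478
clock: 39.58
eef_pos: [0.5372, -0.4156, 0.0554]
tool_rot: [0.29, 0.691, 0.647, 0.138]
ft_force: [-8.6, -0.3, 9.4]
opening: 0.481
t 39.58 pos [ 537.2 -415.6   55.4] tote [-642.1  -47.2  -31.4] zax [ 0.566 -0.223 -0.794] open 0.481 F [-8.6 -0.3  9.4]
roll 1.72 shift now axes [ 2.9 -8.9 12.2] after roll [ 2.6 -9.  12.2] j [-0.92  0.62  1.86  1.33  0.33 -2.07]
[[ 0.124  0.815  0.566]
 [ 0.975  0.007 -0.223]
 [-0.186  0.579 -0.794]]
```

View pics/s10.png

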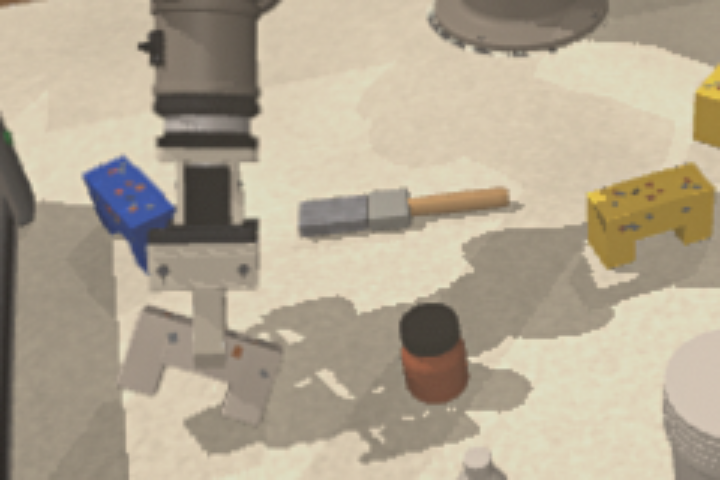

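```bash
python3 -m inch '[255,2,-6,9,0,255,2,-6,9,0]' 20
python3 -m inch '[255,2,-4,7,0,255,1,-3,5,0]'
python3 - <<'E'
from h import *
s,R=tool(); p=s["eef_pos"].copy();p[2]=.04
plan(p,Rt[:,1]);print(R.round(3))
cv2.imwrite("pics/s11.png",cv2.resize(camera("scene")[120:280,120:360],None,fx=3,fy=3))
E
```

```text
clock: 39.88
eef_pos: [0.5433, -0.4268, 0.0476]
tool_rot: [0.304, 0.689, 0.644, 0.135]
ft_force: [-5.6, -4.7, 13.0]
opening: 0.48
clock: 40.12
eef_pos: [0.5489, -0.4338, 0.0441]
tool_rot: [0.314, 0.687, 0.642, 0.133]
ft_force: [-2.0, 2.1, 1.7]
opening: 0.474
t 40.12 pos [ 548.9 -433.8   44.1] tote [-659.6  -53.5  -47.3] zax [ 0.586 -0.26  -0.767] open 0.474 F [-2.   2.1  1.7]
roll 1.74 shift now axes [ 0.9 -2.5  3.2] after roll [ 0.8 -2.5  3.2] j [-0.92  0.66  1.84  1.57  0.32 -2.32]
[[ 0.14   0.798  0.586]
 [ 0.965  0.021 -0.26 ]
 [-0.22   0.602 -0.767]]
```

View pics/s11.png

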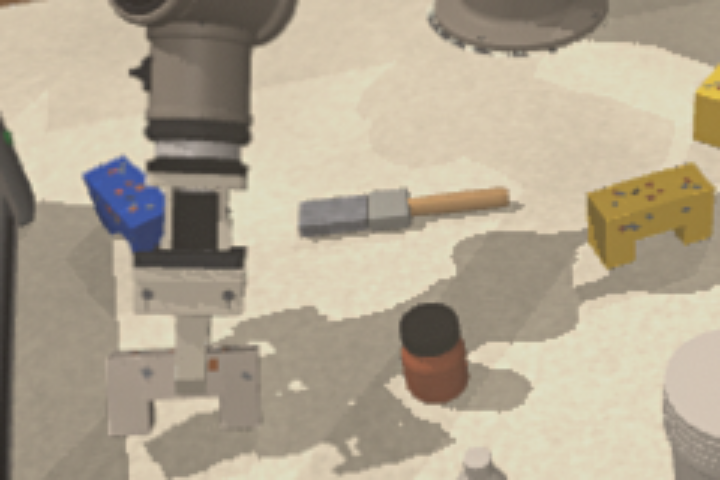

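```bash
python3 -m inch '[255,1,-5,7,0,255,1,-4,6,0]'
python3 - <<'E'
from h import *
s,R=tool(); p=s["eef_pos"].copy();p[2]=.04
plan(p,Rt[:,1]);print(R.round(3))
E
```

```text
clock: 40.42
eef_pos: [0.554, -0.4417, 0.0382]
tool_rot: [0.323, 0.685, 0.64, 0.133]
ft_force: [-2.0, -1.1, 4.4]
opening: 0.479
t 40.42 pos [ 554.  -441.7   38.2] tote [-667.   -55.9  -55.2] zax [ 0.595 -0.272 -0.756] open 0.479 F [-2.  -1.1  4.4]
roll 1.74 shift now axes [-0.4  1.1 -1.4] after roll [-0.4  1.1 -1.4] j [-0.92  0.69  1.84  1.66  0.32 -2.42]
[[ 0.146  0.79   0.595]
 [ 0.962  0.027 -0.272]
 [-0.231  0.612 -0.756]]
```

```bash
python3 -m inch '[255,1,-5,7,0,255,1,-4,5,0]'
python3 - <<'E'
from h import *
s,R=tool(); p=s["eef_pos"].copy();p[2]=.04
plan(p,Rt[:,1]);print(R.round(3))
cv2.imwrite("pics/s12.png",cv2.resize(camera("scene")[180:280,140:260],None,fx=6,fy=6,interpolation=cv2.INTER_CUBIC))
E
```

```text
clock: 40.67
eef_pos: [0.5598, -0.4469, 0.0352]
tool_rot: [0.332, 0.681, 0.639, 0.135]
ft_force: [-7.4, 9.7, 18.9]
opening: 0.481
t 40.67 pos [ 559.8 -446.9   35.2] tote [-671.9  -60.   -60.6] zax [ 0.608 -0.28  -0.743] open 0.481 F [-7.4  9.7 18.9]
roll 1.89 shift now axes [-1.2  3.  -3.6] after roll [-1.1  3.  -3.6] j [-0.92  0.7   1.83  1.75  0.33 -2.51]
[[ 0.148  0.78   0.608]
 [ 0.959  0.036 -0.28 ]
 [-0.24   0.625 -0.743]]
```

View pics/s12.png

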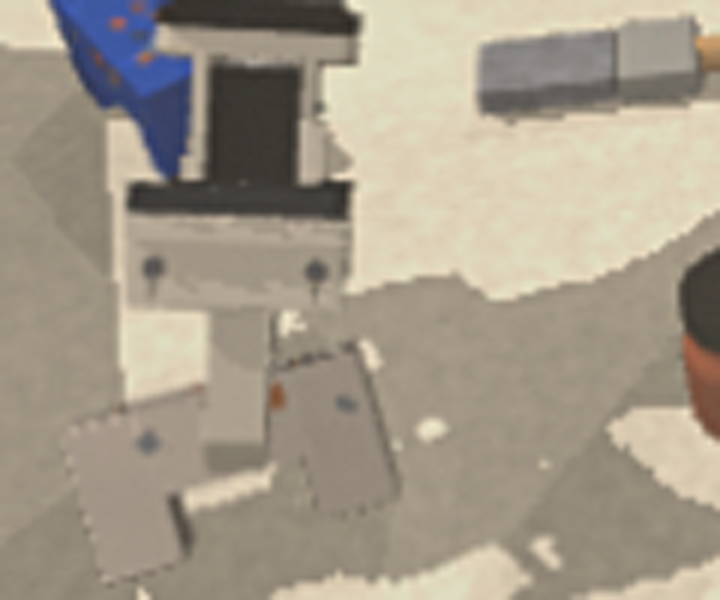

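```bash
python3 -m inch '[255,-2,6,-7,0,255,-10,26,-31,0,255,-14,36,-44,0,255,-14,36,-44,0,255,-14,36,-44,0,255,-8,20,-24,0,255,0,0,0,0]' 40
python3 - <<'E'
from h import *
plan(np.array([.45,0.1,.25]),Rt[:,1]);print(tool()[1].round(3)); bar(.307)
E
```

```text
clock: 41.6
eef_pos: [0.5625, -0.4461, 0.2895]
tool_rot: [0.342, 0.675, 0.639, 0.138]
ft_force: [0.3, 0.3, -3.6]
opening: 0.479
t 41.6 pos [ 562.5 -446.1  289.5] tote [-670.9 -177.7  164.8] zax [ 0.624 -0.286 -0.727] open 0.479 F [ 0.3  0.3 -3.6]
roll 2.33 shift now axes [ 516.1  -83.6 -197.5] after roll [ 512.3 -104.6 -197.5] j [-0.92  0.33  1.61  0.62  0.6  -1.28]
[[ 0.145  0.768  0.624]
 [ 0.957  0.051 -0.286]
 [-0.251  0.639 -0.727]]
bar u in tote [-0.063  0.217  0.974] len in tote [0.993 0.112 0.039]
```

```bash
python3 - <<'E'
from h import *
plan(np.array([.46,-.02,.26]))
E
python3 -m inch '[255,45,-8,-12,0,255,55,-10,-18,0,255,55,-10,-18,0,255,55,-10,-18,0,255,55,-10,-18,0,255,55,-10,-18,0,255,50,-8,-15,0,255,20,0,0,0]' 40
python3 - <<'E'
from h import *
plan(np.array([.46,0.0,.2]),Rt[:,1]);print(tool()[1].round(3)); bar(.307)
E
```

```text
t 41.6 pos [ 562.5 -446.1  289.5] tote [-670.9 -177.7  164.8] zax [ 0.624 -0.286 -0.727] open 0.479 F [ 0.3  0.3 -3.6]
roll 0 shift now axes [ 400.3  -75.7 -164.2] after roll [ 400.3  -75.7 -164.2] j [-0.92  0.33  1.61  0.62  0.6  -1.28]
clock: 42.6
eef_pos: [0.4989, -0.092, 0.2376]
tool_rot: [0.324, 0.681, 0.643, 0.132]
ft_force: [0.7, -0.4, -2.8]
opening: 0.478
t 42.6 pos [498.9 -92.  237.6] tote [-321.7  -77.4  157.6] zax [ 0.596 -0.272 -0.756] open 0.478 F [ 0.7 -0.4 -2.8]
roll 2.38 shift now axes [ 92.1 -50.2 -19.7] after roll [ 90.  -54.  -19.7] j [-0.27  0.02  2.14 -0.38  0.29  0.11]
[[ 0.137  0.791  0.596]
 [ 0.962  0.038 -0.272]
 [-0.237  0.611 -0.756]]
bar u in tote [-0.076  0.18   0.981] len in tote [0.993 0.101 0.058]
```

```bash
python3 -m inch '[255,35,-25,25,0,255,35,-25,25,0,255,35,-25,25,0]' 40
python3 - <<'E'
from h import *
plan(np.array([.46,0.0,.2]),Rt[:,1]);bar(.307)
E
```

```text
clock: 42.98
eef_pos: [0.4988, -0.0322, 0.1698]
tool_rot: [0.305, 0.691, 0.645, 0.116]
ft_force: [10.0, -13.8, 6.2]
opening: 0.477
t 42.98 pos [498.8 -32.2 169.8] tote [-262.   -43.2   99. ] zax [ 0.553 -0.272 -0.787] open 0.477 F [ 10.  -13.8   6.2]
roll 2.0 shift now axes [ 18.5 -14.1 -54. ] after roll [ 18.  -14.7 -54. ] j [-0.07  0.17  2.19 -1.    0.28  0.9 ]
bar u in tote [-0.072  0.132  0.989] len in tote [0.995 0.079 0.062]
```

```bash
python3 - <<'E'
from h import *
plan(W(-62,-43,110),Rt[:,1])
E
python3 -m inch '[255,50,0,-30,2,255,50,0,-25,0,255,45,-5,-20,0,255,30,0,0,0]' 40
python3 - <<'E'
from h import *
plan(W(-62,-43,110),Rt[:,1]);bar(.307)
E
```

```text
t 42.98 pos [498.8 -32.2 169.8] tote [-262.   -43.2   99. ] zax [ 0.553 -0.272 -0.787] open 0.477 F [ 10.  -13.8   6.2]
roll 2.0 shift now axes [191.1  15.2 -57.9] after roll [191.5   8.6 -57.9] j [-0.07  0.17  2.19 -1.    0.28  0.9 ]
clock: 43.48
eef_pos: [0.476, 0.163, 0.1809]
tool_rot: [0.296, 0.705, 0.633, 0.117]
ft_force: [0.9, 0.9, -3.3]
opening: 0.476
t 43.48 pos [476.  163.  180.9] tote [-68.7 -16.8 124.9] zax [ 0.54  -0.27  -0.797] open 0.476 F [ 0.9  0.9 -3.3]
roll -0.05 shift now axes [10.  24.2 16.3] after roll [10.  24.2 16.3] j [ 0.49  0.25  2.02 -0.9   0.68  1.27]
bar u in tote [-0.075  0.127  0.989] len in tote [0.997 0.04  0.071]
```

```bash
python3 - <<'E'
from h import *
plan(np.array([.40,.19,.13]));print(tool()[1].round(2))
E
python3 -m inch '[255,12,-30,-5,0,255,12,-30,-5,0,255,8,-30,0,0,255,3,-15,15,0]' 40
python3 - <<'E'
from h import *
plan(np.array([.40,.19,.13]),Rt[:,1]);bar(.307)
E
```

```text
t 43.48 pos [476.  163.  180.9] tote [-68.7 -16.8 124.9] zax [ 0.54  -0.27  -0.797] open 0.476 F [ 0.9  0.9 -3.3]
roll 0 shift now axes [ 23.8 -92.1  -7.7] after roll [ 23.8 -92.1  -7.7] j [ 0.49  0.25  2.02 -0.9   0.68  1.27]
[[ 0.17  0.82  0.54]
 [ 0.96 -0.02 -0.27]
 [-0.21  0.57 -0.8 ]]
clock: 43.98
eef_pos: [0.3915, 0.2092, 0.1187]
tool_rot: [0.283, 0.708, 0.638, 0.105]
ft_force: [-0.2, -0.1, -2.4]
opening: 0.476
t 43.98 pos [391.5 209.2 118.7] tote [-27.9  89.2 109.1] zax [ 0.51  -0.267 -0.817] open 0.476 F [-0.2 -0.1 -2.4]
roll 0.39 shift now axes [-19.5  13.7   0.2] after roll [-19.4  13.8   0.2] j [ 0.7   0.32  2.13 -0.99  0.69  1.6 ]
bar u in tote [-0.076  0.091  0.993] len in tote [0.997 0.037 0.073]
```

```bash
python3 -m inch '[255,-5,-25,-12,0,255,-5,-25,-12,0,255,0,0,0,0]' 40
python3 - <<'E'
from h import *
plan(np.array([.40,.19,.13]),Rt[:,1]);bar(.307)
E
```

```text
clock: 44.35
eef_pos: [0.3334, 0.2078, 0.1114]
tool_rot: [0.281, 0.708, 0.64, 0.102]
ft_force: [0.3, 0.2, -3.7]
opening: 0.48
t 44.35 pos [333.4 207.8 111.4] tote [-33.  144.1 128.9] zax [ 0.504 -0.267 -0.821] open 0.48 F [ 0.3  0.2 -3.7]
roll 0.53 shift now axes [-10.4  66.8  23. ] after roll [-9.8 66.8 23. ] j [ 0.81  0.29  2.22 -0.99  0.71  1.72]
bar u in tote [-0.075  0.083  0.994] len in tote [0.997 0.036 0.073]
```

```bash
python3 - <<'E'
from h import *
plan(W(-62,-43,95),Rt[:,1])
E
python3 -m inch '[255,0,35,-40,0,255,0,55,-10,0,255,-5,55,0,0,255,-10,45,12,0,255,-10,20,20,0,255,0,0,0,0]' 40
python3 - <<'E'
from h import *
plan(W(-62,-43,85),Rt[:,1]);bar(.307)
E
```

```text
t 44.35 pos [333.4 207.8 111.4] tote [-33.  144.1 128.9] zax [ 0.504 -0.267 -0.821] open 0.48 F [ 0.3  0.2 -3.7]
roll 0.53 shift now axes [-21.9 182.5  56.5] after roll [-20.2 182.7  56.5] j [ 0.81  0.29  2.22 -0.99  0.71  1.72]
clock: 45.1
eef_pos: [0.5087, 0.1819, 0.2448]
tool_rot: [0.28, 0.708, 0.641, 0.101]
ft_force: [-0.7, -0.7, -3.6]
opening: 0.475
t 45.1 pos [508.7 181.9 244.8] tote [-47.7 -73.8 167.6] zax [ 0.502 -0.266 -0.823] open 0.475 F [-0.7 -0.7 -3.6]
roll 0.66 shift now axes [  5.8 -38.   80.6] after roll [  5.4 -38.1  80.6] j [ 0.48  0.22  1.81 -0.67  0.86  0.96]
bar u in tote [-0.076  0.08   0.994] len in tote [0.997 0.038 0.073]
```

```bash
python3 -m inch '[255,3,-19,40,0.6,255,2,-19,30,0,255,0,0,0,0]' 40
python3 - <<'E'
from h import *
plan(W(-62,-43,85),Rt[:,1]);bar(.307)
m=camera_model("wrist");cv2.imwrite("pics/w20.png",camera("wrist")); np.savez("w20.npz",**{k:np.array(v) for k,v in m.items()})
m=camera_model("scene"); im=camera("scene").copy(); s,R=tool(); k=.307;c=np.sqrt(1-k*k)
B=np.c_[R@[c,0,-k],-R[:,1],-R@[k,0,c]]
big=cv2.resize(im[90:200,370:480],None,fx=6.5,fy=5.4,interpolation=cv2.INTER_CUBIC)
def P(off,x,y,z):
    X=s["eef_pos"]+B@np.array([x+off,y,z-.033]); p=(px(m,X)[0]-[370,90]+.5)*[6.5,5.4]; return tuple(int(v) for v in p)
for off,col in((0,(0,255,255)),(-.01,(255,0,255))):
    q=[P(off,a*.055,-.022,z) for a,z in((1,.06),(1,0),(-1,0),(-1,.06))]
    for i in range(4): cv2.line(big,q[i],q[(i+1)%4],col,1)
cv2.imwrite("pics/s20.png",big)
E
```

```text
clock: 45.48
eef_pos: [0.5134, 0.1684, 0.1642]
tool_rot: [0.279, 0.712, 0.636, 0.103]
ft_force: [0.2, 0.4, -2.8]
opening: 0.477
t 45.48 pos [513.4 168.4 164.2] tote [-60.8 -42.1  93.2] zax [ 0.502 -0.266 -0.823] open 0.477 F [ 0.2  0.4 -2.8]
roll -0.03 shift now axes [0.8 0.1 8.3] after roll [0.8 0.1 8.3] j [ 0.44  0.33  1.93 -0.82  0.67  1.16]
bar u in tote [-0.077  0.083  0.994] len in tote [0.997 0.026 0.075]
```

View pics/s20.png

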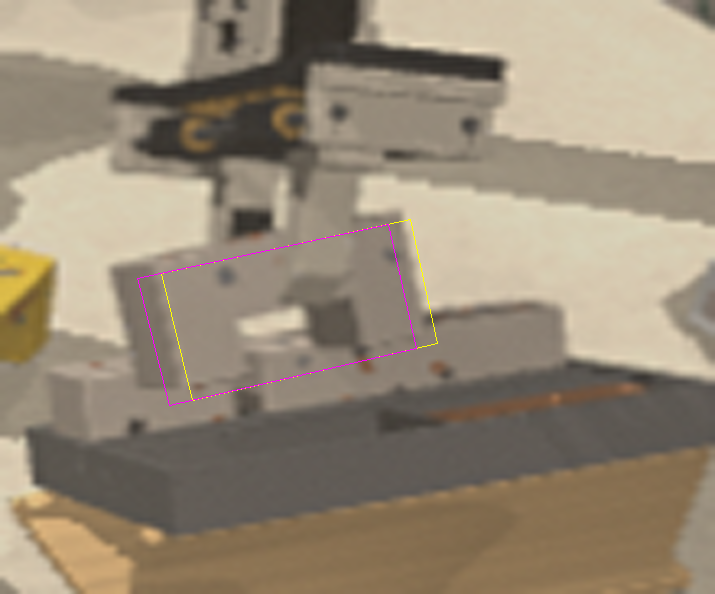

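View pics/w20.png

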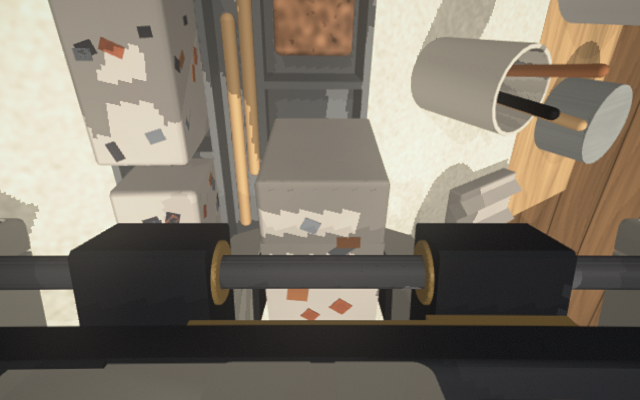

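```bash
python3 - <<'E'
from h import *
plan(W(-59,-40,64),Rt[:,1])
E
python3 -m inch '[255,2,-1,13,0,255,2,-1,13,0,255,0,0,5,0,255,0,0,0,0]' 40
python3 - <<'E'
from h import *
plan(W(-59,-40,50),Rt[:,1]);bar(.307)
m=camera_model("wrist");cv2.imwrite("pics/w21.png",camera("wrist"))
E
```

```text
t 45.58 pos [515.3 169.7 167.4] tote [-59.4 -45.2  95.2] zax [ 0.507 -0.263 -0.821] open 0.476 F [ 0.2 -0.  -2.8]
roll -0.15 shift now axes [ 7.6 -8.  29.7] after roll [ 7.6 -8.  29.7] j [ 0.44  0.33  1.92 -0.82  0.67  1.16]
clock: 46.08
eef_pos: [0.533, 0.1668, 0.1418]
tool_rot: [0.281, 0.711, 0.635, 0.109]
ft_force: [0.7, -0.5, -2.8]
opening: 0.477
t 46.08 pos [533.  166.8 141.8] tote [-61.2 -49.5  64.3] zax [ 0.512 -0.261 -0.819] open 0.477 F [ 0.7 -0.5 -2.8]
roll -0.22 shift now axes [  5.4 -10.8  12.4] after roll [  5.4 -10.8  12.4] j [ 0.42  0.39  1.92 -0.89  0.61  1.22]
bar u in tote [-0.083  0.095  0.992] len in tote [0.996 0.027 0.08 ]
```

View pics/w21.png

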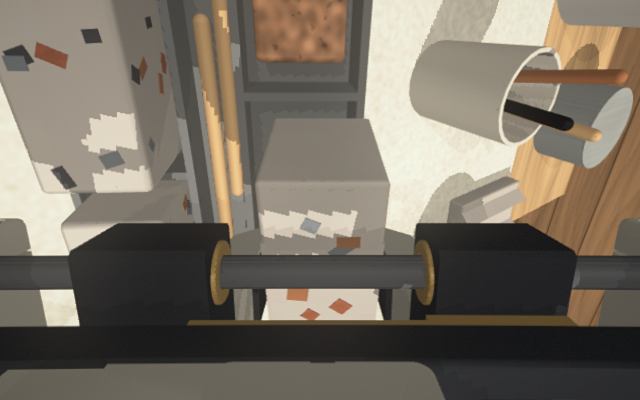

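```bash
python3 -m inch '[255,5,-8,3,0,255,2,-3,2,0,255,0,0,0,0]' 40
python3 - <<'E'
from h import *
plan(W(-58,-41,50),Rt[:,1]);bar(.307)
m=camera_model("wrist");cv2.imwrite("pics/w22.png",camera("wrist"))
E
```

```text
clock: 46.5
eef_pos: [0.5277, 0.173, 0.1312]
tool_rot: [0.281, 0.711, 0.635, 0.11]
ft_force: [0.0, 0.1, -3.2]
opening: 0.474
t 46.5 pos [527.7 173.  131.2] tote [-55.3 -39.7  57.5] zax [ 0.513 -0.26  -0.818] open 0.474 F [ 0.   0.1 -3.2]
roll -0.25 shift now axes [-0.9  0.5  8. ] after roll [-0.9  0.5  8. ] j [ 0.44  0.4   1.94 -0.93  0.6   1.28]
bar u in tote [-0.083  0.096  0.992] len in tote [0.996 0.026 0.081]
```

View pics/w22.png

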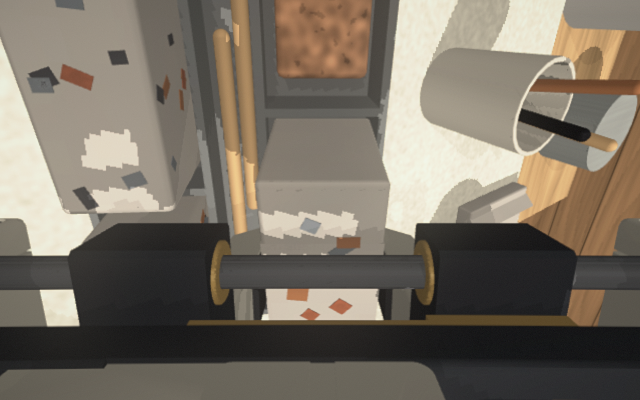

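```bash
python3 -m inch '[255,-2,0,6,0,255,0,0,5,0,255,0,0,0,0]' 40
python3 - <<'E'
from h import *
plan(W(-58,-41,36),Rt[:,1]);bar(.307)
E
```

```text
clock: 46.92
eef_pos: [0.534, 0.1677, 0.1228]
tool_rot: [0.281, 0.711, 0.635, 0.11]
ft_force: [0.5, 0.3, -2.8]
opening: 0.477
t 46.92 pos [534.  167.7 122.8] tote [-60.2 -41.7  46.9] zax [ 0.514 -0.26  -0.817] open 0.477 F [ 0.5  0.3 -2.8]
roll -0.3 shift now axes [ 4.6 -1.8 10. ] after roll [ 4.6 -1.7 10. ] j [ 0.42  0.42  1.94 -0.95  0.58  1.3 ]
bar u in tote [-0.084  0.098  0.992] len in tote [0.996 0.026 0.081]
```

```bash
python3 -m inch '[255,3.5,-1,6,0,255,1,0,4,0,255,0,0,0,0]' 30
python3 - <<'E'
from h import *
plan(W(-58,-41,36),Rt[:,1]);bar(.307)
m=camera_model("wrist");cv2.imwrite("pics/w23.png",camera("wrist"))
cv2.imwrite("pics/s23.png",cv2.resize(camera("scene")[90:200,370:480],None,fx=6.5,fy=5.4,interpolation=cv2.INTER_CUBIC))
E
```

```text
clock: 47.3
eef_pos: [0.5395, 0.1696, 0.1123]
tool_rot: [0.281, 0.711, 0.635, 0.11]
ft_force: [-0.3, 0.3, -2.8]
opening: 0.476
t 47.3 pos [539.5 169.6 112.3] tote [-57.9 -41.8  35.2] zax [ 0.514 -0.26  -0.817] open 0.476 F [-0.3  0.3 -2.8]
roll -0.3 shift now axes [-0.3 -0.7 -0.9] after roll [-0.3 -0.7 -0.9] j [ 0.42  0.45  1.94 -0.98  0.57  1.33]
bar u in tote [-0.084  0.098  0.992] len in tote [0.996 0.026 0.081]
```

View pics/w23.png

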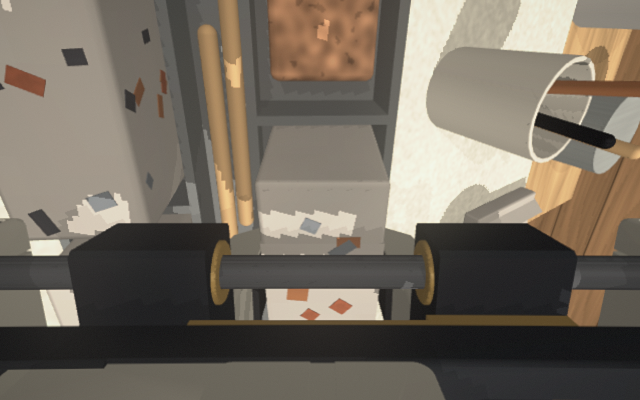

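View pics/s23.png

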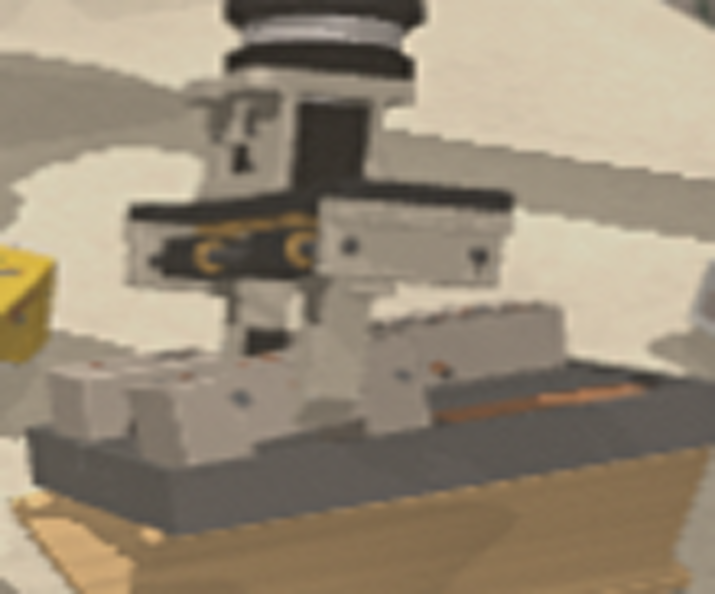

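```bash
python3 -m inch '[255,1,0,4,0,255,1,0,3,0]' 20
python3 - <<'E'
from h import *
plan(W(-58,-41,33),Rt[:,1]);bar(.307)
E
```

```text
clock: 47.65
eef_pos: [0.5439, 0.1712, 0.1081]
tool_rot: [0.281, 0.711, 0.635, 0.113]
ft_force: [-17.6, 4.0, 21.8]
opening: 0.477
t 47.65 pos [543.9 171.2 108.1] tote [-56.1 -43.7  29.5] zax [ 0.517 -0.257 -0.816] open 0.477 F [-17.6   4.   21.8]
roll -0.35 shift now axes [-2.7 -2.3 -3.3] after roll [-2.7 -2.3 -3.3] j [ 0.42  0.46  1.93 -1.    0.56  1.35]
bar u in tote [-0.086  0.101  0.991] len in tote [0.996 0.026 0.084]
```

```bash
python3 -m inch '[128,0,0,0,0,122,0,0,-1,0,115,0,0,0,0,105,0,0,0,0]' 10
python3 - <<'E'
from h import *
plan(W(-58,-41,33),Rt[:,1]);bar(.307)
cv2.imwrite("pics/w24.png",camera("wrist"))
cv2.imwrite("pics/s24.png",cv2.resize(camera("scene")[90:200,370:480],None,fx=6.5,fy=5.4,interpolation=cv2.INTER_CUBIC))
E
```

```text
clock: 48.15
eef_pos: [0.5455, 0.1721, 0.1114]
tool_rot: [0.283, 0.71, 0.634, 0.115]
ft_force: [3.0, -0.2, 2.1]
opening: 0.581
t 48.15 pos [545.5 172.1 111.4] tote [-55.1 -46.6  31.7] zax [ 0.522 -0.256 -0.814] open 0.581 F [ 3.  -0.2  2.1]
roll -0.39 shift now axes [-3.1 -5.5 -1.2] after roll [-3.1 -5.5 -1.2] j [ 0.42  0.45  1.93 -1.    0.56  1.35]
bar u in tote [-0.088  0.106  0.99 ] len in tote [0.996 0.027 0.086]
```

View pics/w24.png

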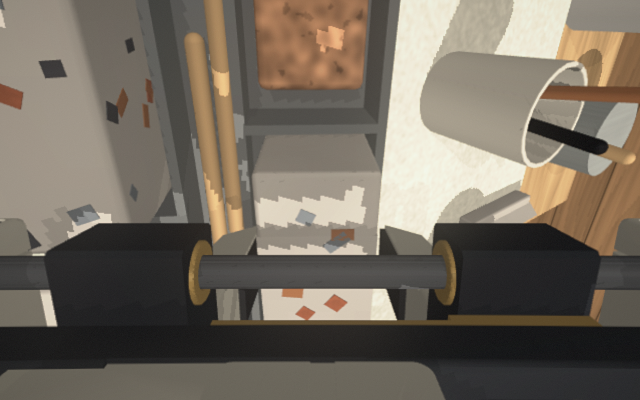

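View pics/s24.png

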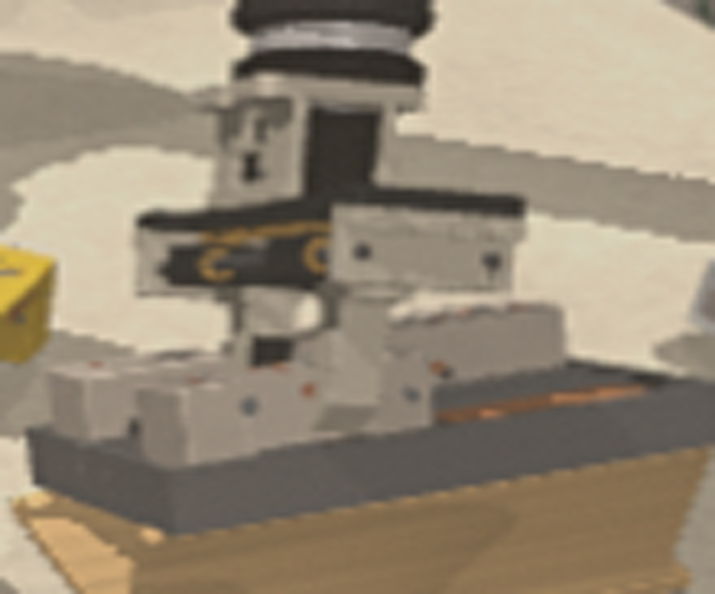

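```bash
python3 -m inch '[80,0,0,-3,0,80,0,0,-15,0,80,0,0,-40,0,80,0,0,-50,0,40,0,-20,-50,0,0,0,-30,0,0,0,0,0,0,0]' 10
python3 - <<'E'
from h import *
plan(W(-58,-41,33),Rt[:,1])
m=camera_model("wrist");im=camera("wrist");cv2.imwrite("pics/w25.png",im)
def line(a,b,c=(0,255,255)):
    p=px(m,np.array([W(*a),W(*b)]))
    cv2.line(im,*[tuple(int(round(x)) for x in q) for q in p],c,1)
def rect(x0,x1,y0,y1,z,c=(0,255,255)):
    q=[(x0,y0,z),(x1,y0,z),(x1,y1,z),(x0,y1,z)]
    for i in range(4): line(q[i],q[(i+1)%4],c)
rect(-126,126,-74,74,28); 
for a,b,L in((42,47,75),(-82,47,35),(-62,-39,55)): rect(a-L,a+L,b-22,b+22,60,(0,255,0))
cv2.imwrite("pics/w25o.png",im)
cv2.imwrite("pics/s25.png",cv2.resize(camera("scene")[120:220,360:500],None,fx=5.5,fy=5.5,interpolation=cv2.INTER_CUBIC))
t=camera("top");cv2.imwrite("pics/t25.png",cv2.resize(t[160:265,140:280],None,fx=5.5,fy=5.5,interpolation=cv2.INTER_CUBIC));cv2.imwrite("pics/t25f.png",t)
E
```

```text
clock: 49.12
eef_pos: [0.4126, 0.2163, 0.217]
tool_rot: [0.279, 0.711, 0.635, 0.114]
ft_force: [0.7, 0.7, 1.0]
opening: 0.963
t 49.12 pos [412.6 216.3 217. ] tote [-19.4  26.2 187.3] zax [ 0.517 -0.252 -0.818] open 0.963 F [0.7 0.7 1. ]
roll -0.32 shift now axes [ -3.4  50.6 165. ] after roll [ -3.7  50.6 165. ] j [ 0.67  0.17  1.97 -0.75  0.86  1.25]
```

View pics/w25o.png

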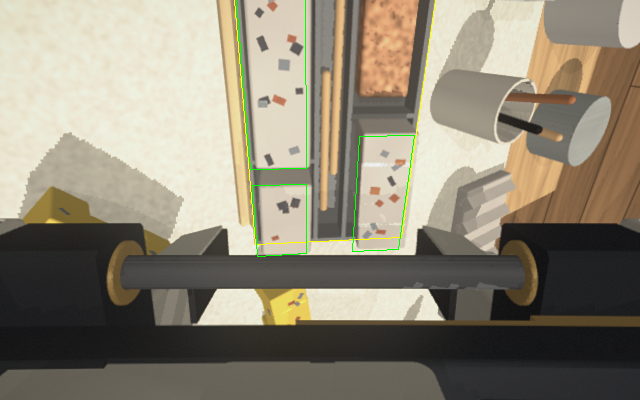

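View pics/s25.png

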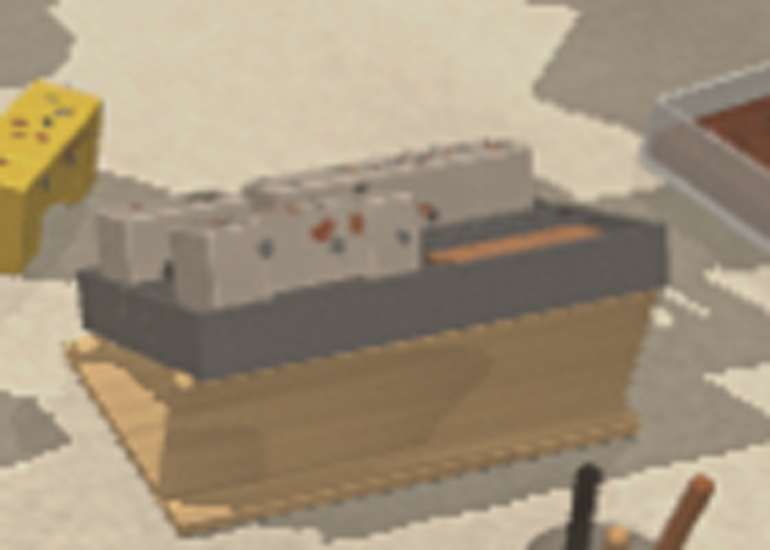

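View pics/t25.png

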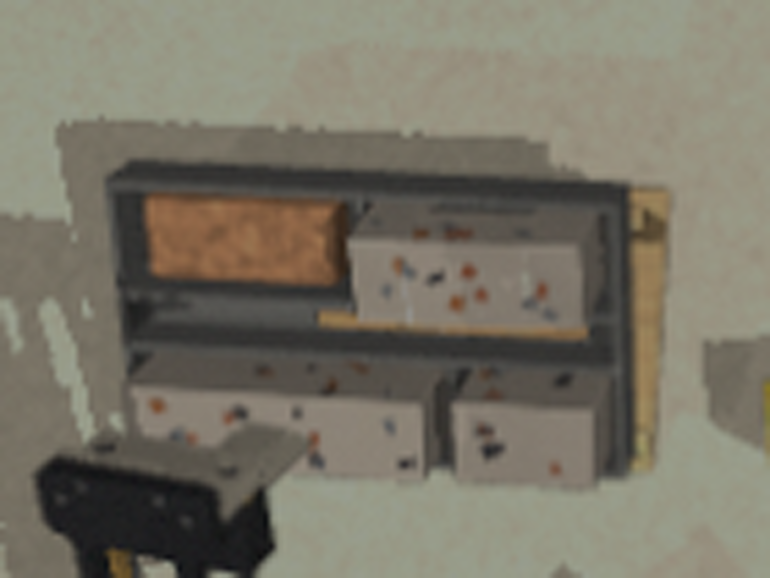

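Run:
```python
from h import *
a=cv2.imread("pics/top0.png");b=cv2.imread("pics/t25f.png")
cv2.imwrite("pics/cmp.png",np.vstack([a[90:310,280:500],b[90:310,280:500]]).repeat(1,0))
crop(cv2.imread("pics/w25.png"),230,90,430,260,3.8,"pics/w25z.png")
```

```text
(no output)
```

View pics/cmp.png

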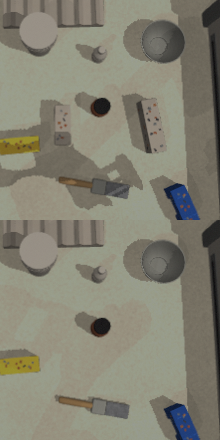

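View pics/w25z.png

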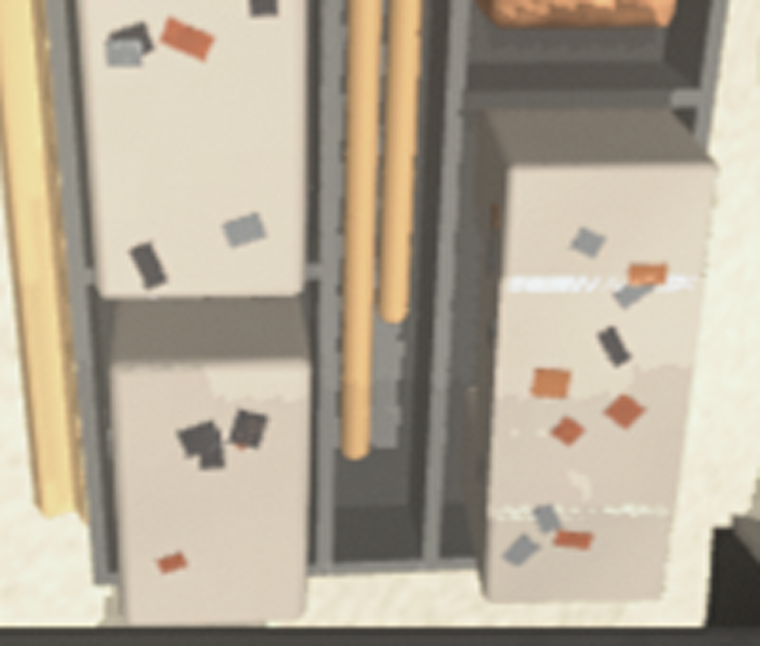

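Run:
```python
from h import *
from scipy.optimize import least_squares
m=camera_model("wrist")
Z=lambda x,y:np.array([230+x/3.8-.4,90+y/3.8-.4])
def fit(L,obs,x0,n):
    def g(v):
        Q=Ro.from_euler('xyz',[v[2],v[3],v[4]]).as_matrix()
        return np.concatenate([px(m,W(*(Q@np.array([a*L/2,b*22,c*30])+[v[0],v[1],30+v[5]])))[0]-u for (a,b,c),u in obs]+[np.array([v[5]/3,v[3]*30,v[2]*8])])
    r=least_squares(g,list(x0)+[0]*4);print(n,"x,y",r.x[:2].round(1),"roll,pitch,yaw",r.x[2:5].round(3),"dz",r.x[5].round(1),"res",r.fun.round(1))
# image: up=+x tote, right = -y (uphill)
fit(110,[((1,1,1),Z(506,163)),((1,-1,1),Z(716,162)),((-1,1,1),Z(489,601)),((-1,-1,1),Z(662,599)),((1,1,-1),Z(478,110)),((1,-1,-1),Z(675,105))],(-62,-43),"arch")
fit(70,[((1,1,1),Z(110,362)),((1,-1,1),Z(310,360)),((-1,1,1),Z(128,622)),((-1,-1,1),Z(302,612)),((1,-1,-1),Z(303,300))],(-82,47),"short")
```

```text
arch x,y [-63.1 -51.6] roll,pitch,yaw [-0.131  0.044  0.013] dz -4.8 res [ 0.1  0.2 -0.3  0.6 -0.7  0.4  1.2  1.5  2.7 -2.  -3.  -0.6 -1.6  1.3
 -1. ]
short x,y [-91.6  37.8] roll,pitch,yaw [-0.052  0.091 -0.021] dz -12.9 res [ 1.  -0.7 -0.5  0.1 -0.9  1.5  0.6  3.8 -0.1 -4.3 -4.3  2.7 -0.4]
```

Run:
```python
from h import *
from scipy.optimize import least_squares
m=camera_model("wrist");mt=camera_model("top");ms=camera_model("scene")
Z=lambda x,y:(m,np.array([230+x/3.8-.4,90+y/3.8-.4]))
T_=lambda x,y:(mt,np.array([140+x/5.5-.4,160+y/5.5-.4]))
S=lambda x,y:(ms,np.array([360+x/5.5-.4,120+y/5.5-.4]))
def fit(L,obs,x0,n,sh):
    def g(v):
        Q=Ro.from_euler('xyz',[v[2],v[3],v[4]]).as_matrix()
        return np.concatenate([px(mm,W(*(Q@np.array([a*L/2,b*22,c*30])+[v[0],v[1],30+v[5]])))[0]-u for (a,b,c),(mm,u) in obs])
    r=least_squares(g,list(x0)+[0]*4);print(n,"x,y",r.x[:2].round(1),"roll,pitch,yaw",r.x[2:5].round(3),"dz",r.x[5].round(1),"res",r.fun.reshape(-1,2).round(1).tolist())
fit(110,[((1,1,1),Z(506,163)),((1,-1,1),Z(716,162)),((-1,1,1),Z(489,601)),((-1,-1,1),Z(662,599)),
 ((1,1,1),T_(357,320)),((-1,1,1),T_(584,326)),((-1,-1,1),T_(590,243)),((1,-1,1),T_(349,238)),
 ((-1,1,1),S(172,228)),((-1,-1,1),S(208,237)),((1,-1,1),S(418,196))],(-62,-43),"arch",0)
fit(70,[((1,1,1),Z(110,362)),((1,-1,1),Z(310,360)),((-1,1,1),Z(128,622)),((-1,-1,1),Z(302,612)),
 ((1,1,1),T_(460,480)),((-1,1,1),T_(598,488)),((-1,-1,1),T_(597,407)),((1,-1,1),T_(453,402))],(-82,47),"short",0)
```

```text
arch x,y [-58.6 -47.3] roll,pitch,yaw [-0.062 -0.009  0.021] dz 1.2 res [[-0.5, 0.6], [0.4, -0.2], [-1.6, 0.9], [0.4, 0.1], [-0.5, -0.8], [-0.1, -0.8], [-2.3, -1.0], [-0.9, -1.2], [-0.8, 0.9], [0.3, 0.3], [0.3, 0.1]]
short x,y [-81.4  39.6] roll,pitch,yaw [ 0.003 -0.047 -0.015] dz -3.9 res [[-1.0, 0.5], [0.2, -0.0], [-1.6, -0.1], [0.9, 0.6], [-1.0, -1.0], [-0.1, -1.4], [-0.2, -1.4], [-0.4, -1.6]]
```

Run:
```python
from h import *
im=camera("scene"); cv2.imwrite("pics/s26f.png",im)
big=cv2.resize(im[145:185,372:472],None,fx=8,fy=8,interpolation=cv2.INTER_CUBIC)
big=cv2.convertScaleAbs(big,alpha=1.6,beta=-60)
m=camera_model("scene")
b2=big.copy()
def box(cx,cy,L,roll,col):
    Q=Ro.from_euler('x',roll).as_matrix()
    # pivot at low bottom edge if roll<0
    def P(a,b,c):
        piv=np.array([0,22,-30.]) 
        v=Q@(np.array([a*L/2,b*22,c*30.])-piv)+piv+[cx,cy,30]
        p=(px(m,W(*v))[0]-[372,145]+.5)*8; return tuple(int(round(t)) for t in p)
    for a in(-1,): 
        q=[P(a,1,1),P(a,-1,1),P(a,-1,-1),P(a,1,-1)]
        for i in range(4): cv2.line(b2,q[i],q[(i+1)%4],col,1)
    cv2.line(b2,P(-1,-1,1),P(1,-1,1),col,1);cv2.line(b2,P(1,-1,1),P(1,-1,-1),col,1)
box(-62,-40,110,0,(0,255,255)); box(-62,-40,110,-.1,(255,0,255)); box(-82,47,70,0,(0,255,0))
cv2.imwrite("pics/s26.png",np.vstack([big[:300],b2[:300]]))
```

```text
(no output)
```

View pics/s26.png

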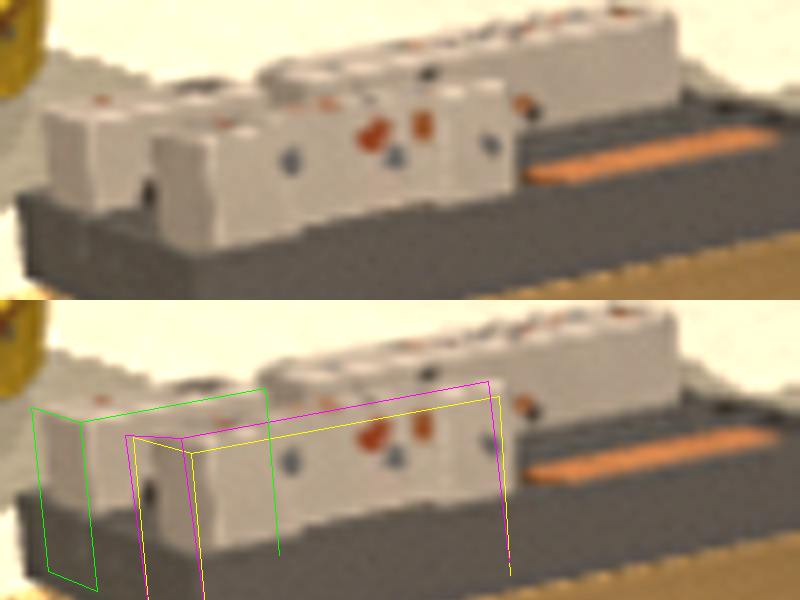

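```bash
python3 - <<'E'
from h import *
plan(W(-62,-57,95),Rt[:,1])
E
python3 -m inch '[255,10,40,0,0,255,5,45,20,0,255,0,25,25,0,255,0,15,25,0,255,0,0,0,0]' 20
python3 - <<'E'
from h import *
plan(W(-62,-57,85),Rt[:,1]); s,R=tool(); print((Rt.T@R[:,2]).round(3))
E
```

```text
t 49.33 pos [415.8 216.4 217.7] tote [-19.2  23.1 186.5] zax [ 0.518 -0.253 -0.817] open 0.996 F [ 0.3  0.4 -0.1]
roll -0.52 shift now axes [-21.   69.5 106.5] after roll [-21.6  69.3 106.5] j [ 0.67  0.17  1.97 -0.75  0.86  1.25]
clock: 49.95
eef_pos: [0.5673, 0.2055, 0.2251]
tool_rot: [0.28, 0.713, 0.633, 0.113]
ft_force: [-0.1, -0.1, 0.1]
opening: 0.503
t 49.95 pos [567.3 205.5 225.1] tote [ -20.4 -115.6  124.1] zax [ 0.516 -0.256 -0.818] open 0.503 F [-0.1 -0.1  0.1]
roll -0.68 shift now axes [-32.6 -62.8  41.2] after roll [-31.9 -63.2  41.2] j [ 0.46  0.35  1.7  -0.68  0.82  0.98]
[-0.222 -0.102 -0.97 ]
```

```bash
python3 -m inch '[255,-17,-31,15,0,255,-15,-31,15,0,255,0,0,0,0]' 20
python3 - <<'E'
from h import *
plan(W(-62,-57,70),Rt[:,1])
cv2.imwrite("pics/w27.png",camera("wrist"))
E
```

```text
clock: 50.32
eef_pos: [0.5242, 0.1682, 0.1724]
tool_rot: [0.28, 0.714, 0.632, 0.113]
ft_force: [0.0, 0.7, 0.4]
opening: 0.178
t 50.33 pos [524.2 168.2 172.4] tote [-60.3 -55.6  95.6] zax [ 0.515 -0.256 -0.818] open 0.178 F [0.  0.7 0.4]
roll -0.78 shift now axes [ 4.1 -1.2 25.4] after roll [ 4.1 -1.2 25.4] j [ 0.43  0.32  1.91 -0.82  0.66  1.15]
```

View pics/w27.png

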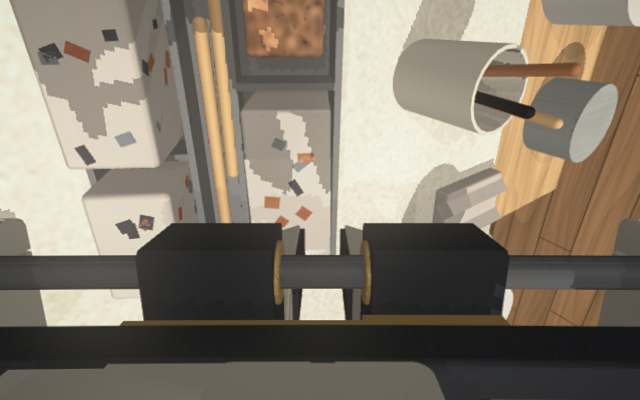

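```bash
python3 -m inch '[255,3,-4,14,0,255,2,-1,10,0,255,0,0,3,0]' 20
python3 - <<'E'
from h import *
plan(W(-62,-53,62),Rt[:,1])
E
```

```text
clock: 50.75
eef_pos: [0.5413, 0.1703, 0.1526]
tool_rot: [0.282, 0.713, 0.631, 0.12]
ft_force: [-0.1, 0.3, 0.1]
opening: 0.005
t 50.75 pos [541.3 170.3 152.6] tote [-57.1 -61.7  70.3] zax [ 0.526 -0.251 -0.812] open 0.005 F [-0.1  0.3  0.1]
roll -0.97 shift now axes [-3.1 -9.6  8.1] after roll [-2.9 -9.6  8.1] j [ 0.42  0.38  1.9  -0.88  0.62  1.21]
```

```bash
python3 -m inch '[255,-1,-9,1,0,255,0,-2,4,0,255,0,0,0,0]' 20
python3 - <<'E'
from h import *
plan(W(-62,-53,62),Rt[:,1])
E
```

```text
clock: 51.12
eef_pos: [0.5351, 0.169, 0.1435]
tool_rot: [0.282, 0.713, 0.631, 0.121]
ft_force: [-0.2, 0.4, 0.8]
opening: 0.002
t 51.12 pos [535.1 169.  143.5] tote [-58.8 -52.1  64.9] zax [ 0.528 -0.25  -0.811] open 0.002 F [-0.2  0.4  0.8]
roll -1.0 shift now axes [-2.4  0.5  3.6] after roll [-2.5  0.5  3.6] j [ 0.42  0.38  1.93 -0.92  0.59  1.26]
```

```bash
python3 -m inch '[255,0,0,4,0,255,0,0,3,0]' 20
python3 - <<'E'
from h import *
plan(W(-62,-53,58),Rt[:,1])
E
```

```text
clock: 51.38
eef_pos: [0.541, 0.1686, 0.1428]
tool_rot: [0.285, 0.712, 0.63, 0.125]
ft_force: [-29.8, 5.6, 32.0]
opening: 0.006
t 51.38 pos [541.  168.6 142.8] tote [-58.9 -57.   61.6] zax [ 0.536 -0.248 -0.807] open 0.006 F [-29.8   5.6  32. ]
roll -1.1 shift now axes [-2.3 -4.4  3.7] after roll [-2.3 -4.5  3.7] j [ 0.42  0.39  1.93 -0.93  0.58  1.28]
```

```bash
python3 -m inch '[255,0,0,-3,0,255,0,0,-15,0,255,0,0,-40,0]' 20
cat > look.py <<'E'
from h import *
import sys
n=sys.argv[1]
im=camera("scene"); cv2.imwrite(f"pics/s{n}f.png",im)
big=cv2.resize(im[145:185,372:472],None,fx=8,fy=8,interpolation=cv2.INTER_CUBIC)
big=cv2.convertScaleAbs(big,alpha=1.6,beta=-60)
cv2.imwrite(f"pics/s{n}.png",big)
cv2.imwrite(f"pics/w{n}.png",camera("wrist"))
plan(W(-62,-53,58),Rt[:,1])
E
python3 look.py 28
```

```text
clock: 51.75
eef_pos: [0.5082, 0.1824, 0.1894]
tool_rot: [0.284, 0.713, 0.63, 0.123]
ft_force: [-0.5, 0.6, 0.0]
opening: 0.009
t 51.85 pos [508.9 184.4 193.3] tote [-45.2 -50.5 121.6] zax [ 0.539 -0.246 -0.806] open 0.009 F [-0.  -1.4 -0.1]
roll -1.15 shift now axes [-3.1 -5.8 65.5] after roll [-2.9 -5.9 65.5] j [ 0.48  0.28  1.92 -0.81  0.7   1.18]
```

View pics/s28.png

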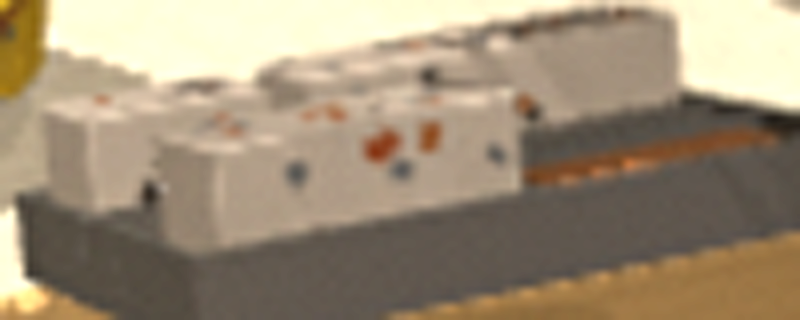

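View pics/w28.png

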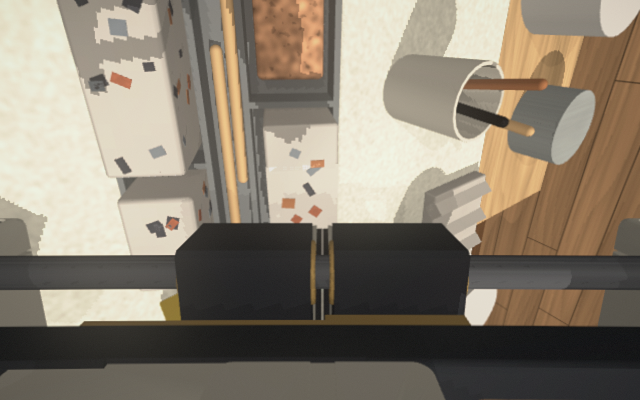

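Run:
```python
from h import *
im=cv2.imread("pics/s28f.png")
m=camera_model("scene")
big=cv2.resize(im[148:180,374:410],None,fx=20,fy=17,interpolation=cv2.INTER_CUBIC)
big=cv2.convertScaleAbs(big,alpha=1.6,beta=-60)
def box(cx,cy,L,roll,col,dx,dy):
    Q=Ro.from_euler('x',roll).as_matrix()
    def P(a,b,c):
        piv=np.array([0,22,-30.])
        v=Q@(np.array([a*L/2,b*22,c*30.])-piv)+piv+[cx,cy,30]
        p=(px(m,W(*v))[0]+[dx,dy]-[374,148]+.5)*[20,17]; return tuple(int(round(t)) for t in p)
    q=[P(-1,1,-1),P(-1,1,1),P(-1,-1,1),P(-1,-1,-1)]
    for i in range(3): cv2.line(big,q[i],q[i+1],col,1)
    cv2.line(big,P(-1,-1,1),P(1,-1,1),col,1)
d=(1.5,-.6)
box(-82,47,70,0,(0,255,0),*d)
box(-62,-45,110,0,(0,255,255),*d); box(-62,-45,110,-.08,(255,0,255),*d)
cv2.imwrite("pics/s28z.png",big)
```

```text
(no output)
```

View pics/s28z.png

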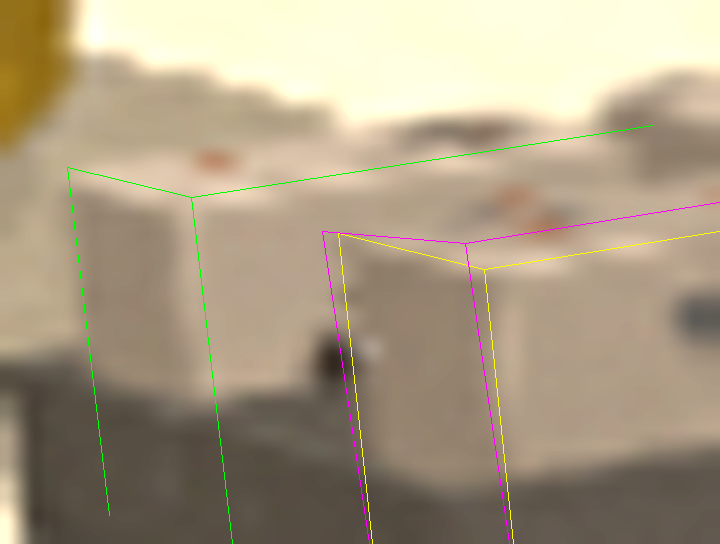

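```bash
python3 -m inch '[255,0,-30,-40,0,255,0,-40,-40,0,255,0,-30,0,0,255,0,0,0,0,255,0,0,0,0]' 20
python3 - <<'E'
from h import *
m=camera_model("wrist");a=camera("wrist");cv2.imwrite("pics/w29.png",a)
t=camera("top");cv2.imwrite("pics/t29.png",cv2.resize(t[160:265,140:280],None,fx=5.5,fy=5.5,interpolation=cv2.INTER_CUBIC))
plan(W(-62,-53,58),Rt[:,1])
E
```

```text
clock: 52.48
eef_pos: [0.3812, 0.2097, 0.2021]
tool_rot: [0.284, 0.712, 0.629, 0.128]
ft_force: [-0.2, 0.4, 0.6]
opening: 0.005
t 52.58 pos [381.3 209.3 201.9] tote [-28.4  60.4 187.9] zax [ 0.54  -0.244 -0.806] open 0.002 F [ 0.3 -0.5 -0.4]
roll -1.25 shift now axes [ -3.4  95.4 147.5] after roll [ -5.4  95.3 147.5] j [ 0.72  0.14  2.07 -0.83  0.82  1.4 ]
```

View pics/t29.png

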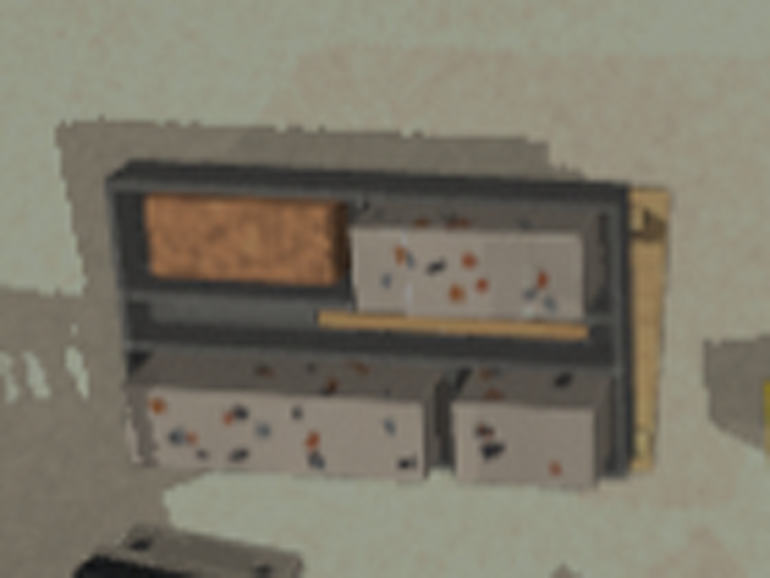

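View pics/w29.png

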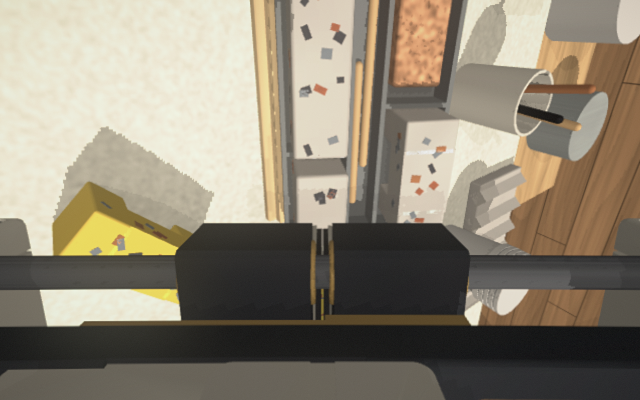

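```bash
python3 -c "
from plant import *
print(observe()['clock']); print(sign_off())"
```

```text
52.575
the job is handed in; nothing more can be done
None
```

All three samples are in their own compartments. I handed the job in at 52.6 s of the 69 s allowed; the sign-off reports no verdict.

**How each was placed**
- **Short block:** I gripped it by its ends, lifted it square to the tote and set it down in the short compartment.
- **Long bar and arch:** the interface has no tilt command. I got the tool to lean to about the tote's slope by pushing the arm against its reach limit. I then turned each sample in the grip, levelled it lengthwise against the table and lowered it in until the wrist force showed contact.

**Last checks**
- **Short block and long bar:** in the last wrist, top and scene pictures both stand flat in their compartments.
- **Arch:** it was left leaning about 0.06–0.1 rad after release. I pressed it down once with the closed fingertips, at about 44 N on the wrist. The pictures after that show its end edges parallel to the tote within what I could measure, roughly 0.03–0.05 rad.
- **Position:** I estimate each sample within about 5 mm of its compartment's centre. This rests mainly on the compartment walls, because my camera fits for the short block and arch scattered by several mm and did not agree closely.
- **Robot:** the wrist force reading was near zero with the arm clear of everything.
- **Other items:** comparing the first top picture with one taken before the final press on the arch, the jar, bottle, tubs and brush had not visibly moved. The crock was outside that comparison; it stood upright behind the tote in the last wrist picture.

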